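# Cure the shoe badges star side up

## Robot

A 7-joint arm with a two-finger parallel gripper is mounted at the origin on the work surface. World frame = base frame: x ahead of the robot, y to its left, z up, the work surface at z = 0. Lengths are in m, angles in rad, forces in N, time in s.
With the tool pointing down it reaches from about 0.425 to 0.925 m from the base axis. Payload 6.8 kg.
Tool frame: the origin (TCP) lies on the centre line of the jaws, within the pads' length; the fingertips stand 19 mm ahead of it and the grasp point (between the pads) is the TCP; z points along the fingers, y is the line along which they close (so a half turn about z gives the same grasp; the last joint's range is limited). The gripper opens to 85 mm and grips with 20 to 120 N. Pads are 22 mm wide; open, the fingers measure 114 mm over their backs; the gripper's body (76 mm by 85 mm) begins 54 mm behind the grasp point. The pads swing forward as they close: fully open they stand 13 mm farther back than shut.
Start: joints at [1.015, 0.477, 0.022, 1.555, -0.011, 1.109, -0.083], TCP at [0.292, -0.608, 0.25] pointing down, gripper open.
Joint ranges: [-2.96, 2.96], [-0.34, 2.1], [-1.41, 1.46], [0.24, 2.44], [-1.37, 4.51], [0.17, 1.92], [-2.96, 2.96]. Speed limits (rad/s): [2.39, 2.39, 3.14, 3.14, 3.14, 3.14, 3.14].

## Interface

Orientations are given as a rotation vector (axis times angle).
In Python, from bench import r gives the robot as it stands. The module is installed in compiled form; this text tells all that it offers.
- The arm moves only by the tool arm_command, never from a script. Its argument "rows" is a list of rows, each an object of numbers: "fingers": the opening, from -1 (shut) to 1 (fully open); "x", "y", "z": the shift along the tool's x, y, z in m; "ax", "ay", "az": the turn, a rotation vector about the tool's x, y, z in degrees. In form: [{"fingers": .., "x": .., "y": .., "z": .., "ax": .., "ay": .., "az": ..}, ...]. A call has 1 to 10 rows; each row shifts and turns the commanded pose from where the row before left it, along the tool's axes as they then stand; what a row does not reach is not made up. A row lasts 1/12 s, in which the tool goes at most 41.7 mm and 7.16 degrees, less where a joint would pass 70% of its speed; a pose out of reach is approached as far as the arm can. A call is refused whole if a number of a shift passes 0.0417 or a number of a turn 7.16, either way. A call with a gripper value outside its range is refused whole. The fingers move at their own pace and stop on an object; "grip_force" is the grip in N (left out, the last holds). Time passes only in rows, so rows that do not move let the fingers close. It gives the time, the measured TCP pose, the force, the opening and the grip force at its end, in the units of the state.
- r.get_obs(): the state, without advancing time (a new reading comes with each control period).
- r.grab_frame(name): name is "scene" or "top" or "wrist"; returns a dict with "frame" (384x512x3 uint8, red, green, blue), "depth" (384x512 float32, m along the optical axis (not along the pixel's ray), 0 where there is no reading), "K" (3x3 intrinsics, pixels), "world_from_camera" (4x4, takes a point from camera to world coordinates). Camera axes: x right, y down, z forward; pixel columns grow to the right and rows downward; lengths in m; the calibration is good to about 2 mm. A picture is of the moment at which its call begins.
- r.hand_in(): hands the job in; it is judged then, once.
The state is a dict: "clock": time; "joints": joint angles; "qvel": joint speeds; "tau": joint torques, N m; "tcp_pos": TCP position; "orientation": TCP orientation; "contact_force": force on the tool from outside, world axes, zero at the start; "moment": the same for the moment, N m; "grip_width": finger opening in m; "gripper_force": force on a finger pad.
Only numpy, scipy, OpenCV 4.12 (cv2) and the standard library are available. Lean on these libraries where they do the work, as an engineer would, in place of code of your own. Each camera call takes 0.05 s, during which the arm holds its last target. There are 200 camera calls.

## Task

The badges on the table lie star side down: turn every one over (the flip chute does that to a badge slid down it) and lay them all flat in the curing box with the painted star up. Then shut the amber lid, and only with the lid shut press the recessed start button of the box all the way with the wooden stylus, let it spring back, and put the stylus back upright in its hole in the wooden holder. Do not knock over the paint jars or the varnish bottle.

Things in the scene. Friction and masses are not known exactly. Their poses are not given: they have to be found in the camera images.
- badge_a: white shoe badge, a shallow tray 60 (x) x 48 (y) x 12 (z) mm, about 0.035 kg: one face flat with a painted blue star, the other hollow (4 mm rim round a 9 mm deep recess). Origin at its centre, 6 mm above what it lies on; z points out of the hollow face: up at the start, down when cured. Absent in some runs (None)
- badge_b: white shoe badge, a shallow tray 60 (x) x 48 (y) x 12 (z) mm, about 0.035 kg: one face flat with a painted blue star, the other hollow (4 mm rim round a 9 mm deep recess). Origin at its centre, 6 mm above what it lies on; z points out of the hollow face: up at the start, down when cured. Absent in some runs (None)
- badge_c: white shoe badge, a shallow tray 60 (x) x 48 (y) x 12 (z) mm, about 0.035 kg: one face flat with a painted blue star, the other hollow (4 mm rim round a 9 mm deep recess). Origin at its centre, 6 mm above what it lies on; z points out of the hollow face: up at the start, down when cured. Absent in some runs (None)
- badge_d: white shoe badge, a shallow tray 60 (x) x 48 (y) x 12 (z) mm, about 0.035 kg: one face flat with a painted blue star, the other hollow (4 mm rim round a 9 mm deep recess). Origin at its centre, 6 mm above what it lies on; z points out of the hollow face: up at the start, down when cured. Absent in some runs (None)
- chute: fixed steel flip chute, two ramps in a zigzag: a badge let go on the top (feed) ramp, hollow up, slides off its lip towards +x, drops along the back plate, turns over and slides back down the lower ramp towards -x to a stop ledge, star up, in about 1 s. Origin on the table, x from ledge to back plate (at x 82 mm, 72 mm wide, top z 254 mm), z up. Clear side plates, 66 mm apart, from x 46 to 82, top z 202 mm
- chute_feed (a point): middle of the feed ramp's surface (chute frame x 27, z 225 mm). The ramp, 80 mm wide, open at its sides, descends 50 deg from x 2, z 255 to its lip at x 52, z 196 mm. Let a badge go here from level: long side along chute x, centred over this point, centre 40 mm above it (rear edge a few mm over the ramp's top)
- chute_rest (a point): point on the lower ramp where the middle of a turned badge comes to rest (chute frame x -29, z 34 mm), long side down the slope. There the ramp (72 mm wide, 46 deg steep, descending to -x) is open at its sides from its low end (x -50, z 12 mm) to x -12; a ledge 18 mm high, square to the slope, stops the badge. The star then faces up and to -x
- uvbox: fixed white curing box, open on top, 116 (x) x 276 (y) x 56 (z) mm, walls and floor 5 mm (floor top at z 5 mm in its frame). Origin at the centre of its underside, x from its front to the hinge side. A grey control block, 80 x 80 x 60 mm high, is fixed to its -y end, centred at y -180 mm
- lid (a joint): angle of the amber see-through lid of the box: 0 shut, about 1.6 to 1.85 rad at the start (standing open, leaning back). It is hinged on the box's +x top edge; the panel is 116 mm (from hinge to free edge) x 276 mm x 5 mm, 0.12 kg. Pushed forward below 1.5 rad it falls shut by its own weight
- lid_hinge (a point): on the hinge line at mid-length (box frame x 58 mm, z 56.5 mm); the lid's own frame lies here, turning with it: its panel runs along -x
- lid_handle (a point): tip region of the black knob on the lid's outer face, 86 mm from the hinge, 35 mm out from the panel
- start_button (a joint): travel of the round start button in the control block: 0 up, 5 mm fully down; sprung, about 1.5 N to start and 4 N fully down
- start_button_top (a point): centre of the button's top face, 10 mm below the top of the control block (block top at 60 mm), in a round recess 18 mm wide; the button is 15 mm wide. Fingers do not fit into the recess
- stylus: wooden stylus, a round rod 130 mm long, 12 mm thick (8 mm thick over its lowest 25 mm), 0.03 kg, standing tip down in its holder. Origin at its tip, z along it to the blunt upper end
- stylus_tip (a point): the stylus's lower tip, same as its origin
- holder: fixed wooden block 56 x 56 x 55 mm with one round hole in the middle of its top, 16 mm wide, 45 mm deep (hole floor at 10 mm). Origin at the centre of its underside. The stylus stands in it 10 mm above the table, its upper 85 mm showing
- paint_jar: small paint jar, 40 mm wide, 45 mm high, bystander; origin at its underside
- paint_jar2: paint jar, 48 mm wide, 55 mm high, bystander; origin at its underside
- varnish: varnish bottle, 48 mm wide, 120 mm high, bystander; origin at its underside
Mind the look-alikes: they are no part of the job. What is shaped like the badge_c but purple is not meant.

How it is judged:
By the outcome, as a careful person would: the job done as asked, in the order asked, and still so for the second after the job is handed in, with the robot touching nothing.
Of badge_a, badge_b, badge_c, badge_d only 2 to 3 are there at a start; the rules pass over those that are not, and their reading is None.
At some moment in a run one of badge_a, badge_b, badge_c, badge_d may be knocked a few centimetres aside while the robot is not near it.
It also fails if it takes over 210 s, if anything falls off the work surface, if the arm or the gripper's body presses on something with over 40 N, if the wrist force passes 120 N, or if a joint passes its speed limit or range.

## Working session

There is one attempt and no reset: what is moved stays moved. The work goes in short steps, Python scripts to look and compute and a tool call to move; the robot and the scene stay as the last step left them, time stands still between calls to the robot, and variables do not carry over. Pictures are saved under pics/ and viewed, at most 14 in all, crops included, and the job is handed in when it is done.

Besides the shell and the picture viewer there is one more tool, called in YAML: its name, and indented under it one key for each argument. arm_command: Moves the arm, as the interface text tells. Its arguments: {"type":"object","properties":{"rows":{"type":"array"},"grip_force":{"type":"number"}},"required":["rows"]}

```bash
mkdir -p pics; cat > h.py <<'E'
import numpy as np, cv2
from bench import r
from scipy.spatial.transform import Rotation as R
def grab(n):
    f=r.grab_frame(n); d=f["depth"]; K=f["K"]; T=f["world_from_camera"]
    v,u=np.mgrid[:384,:512]
    P=np.stack([(u-K[0,2])*d/K[0,0],(v-K[1,2])*d/K[1,1],d],-1)@T[:3,:3].T+T[:3,3]
    P[d==0]=np.nan
    return f["frame"],P,f
def save(n,im,crop=None,s=1):
    if crop: im=im[crop[1]:crop[3],crop[0]:crop[2]]
    cv2.imwrite("pics/"+n,cv2.resize(im[...,::-1],None,fx=s,fy=s,interpolation=cv2.INTER_CUBIC))
E
python3 - <<'E'
from h import *
o=r.get_obs(); print({k:np.round(v,3) for k,v in o.items()}); print(R.from_rotvec(o["orientation"]).as_matrix().round(3))
for n in("scene","top"):
    im,P,f=grab(n); np.savez(n+"0.npz",im=im,P=P); save(n+"0.png",im,s=1.5)
    print(n,f["world_from_camera"].round(3),f["K"].round(1))
E
```

```text
{'clock': np.float64(0.0), 'joints': array([ 1.015,  0.478,  0.022,  1.556, -0.012,  1.109, -0.083]), 'qvel': array([ 0.   ,  0.   ,  0.   ,  0.   ,  0.001,  0.001, -0.001]), 'tau': array([-0.0000e+00, -5.9644e+01,  1.6080e+00, -2.8120e+01,  1.2000e-02,
        9.0000e-03, -0.0000e+00]), 'tcp_pos': array([ 0.292, -0.608,  0.249]), 'orientation': array([-3.061e+00, -6.970e-01,  1.000e-03]), 'contact_force': array([-1.689,  1.03 ,  0.795]), 'moment': array([ 0.029,  0.028, -0.041]), 'gripper_force': np.float64(0.0), 'grip_width': np.float64(0.085)}
[[ 0.901  0.433 -0.001]
 [ 0.433 -0.901  0.002]
 [-0.    -0.002 -1.   ]]
scene [[ 0.869  0.261 -0.42   1.018]
 [ 0.494 -0.48   0.725 -0.761]
 [-0.012 -0.838 -0.546  0.776]
 [ 0.     0.     0.     1.   ]] [[439.4   0.  247.7]
 [  0.  439.4 191.9]
 [  0.    0.    1. ]]
top [[-0.021 -0.992  0.122  0.37 ]
 [-1.     0.022  0.009  0.053]
 [-0.012 -0.122 -0.992  1.341]
 [ 0.     0.     0.     1.   ]] [[488.7   0.  255.1]
 [  0.  488.7 192.7]
 [  0.    0.    1. ]]
```

View pics/scene0.png

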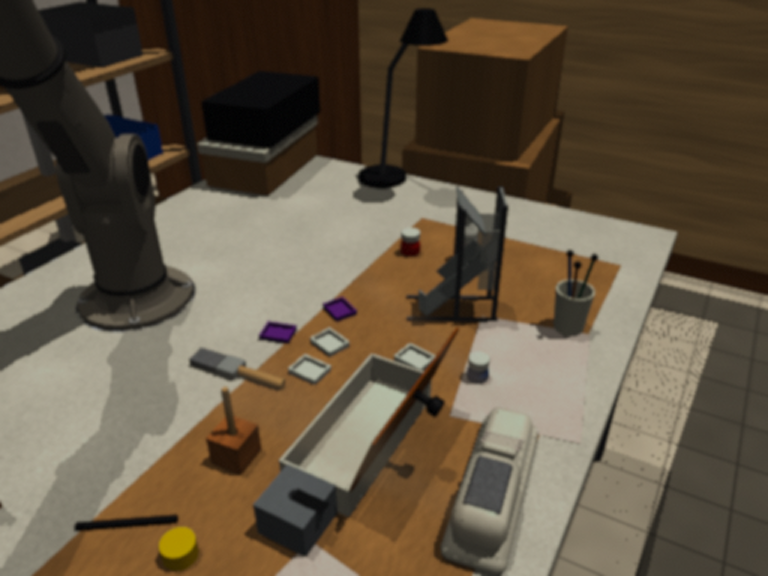

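View pics/top0.png

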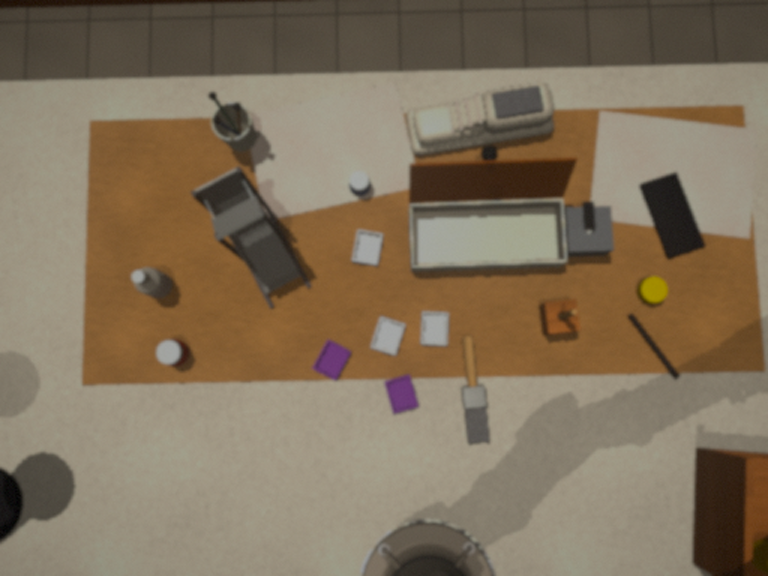

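Scene: three white hollow badges at top-image (1.5x) (367,248), (388,336), (435,329). The purple trays at (332,360) and (402,394) are look-alikes and excluded by colour. Box at (490,237), control block at (588,230), holder and stylus at (562,317), chute around (250,235), varnish at (150,282), jars at (170,352) and (360,183).

```bash
python3 - <<'E'
from h import *
D=np.load("top0.npz"); im=D["im"]; P=D["P"]
z=P[...,2]
# table check
print("table z",np.nanmedian(z[150:160,60:80]))
hsv=cv2.cvtColor(im,cv2.COLOR_RGB2HSV)
# badges
for c in[(245,165),(259,224),(290,219)]:
    w=22; sl=(slice(c[1]-w,c[1]+w),slice(c[0]-w,c[0]+w))
    p=P[sl]; h=hsv[sl]; m=((h[...,1]<80)&(h[...,2]>90)&(p[...,2]<0.03)).astype(np.uint8)
    n,l,s,_=cv2.connectedComponentsWithStats(m); k=1+s[1:,4].argmax(); q=p[l==k]
    rc=cv2.minAreaRect((q[:,:2]*1000).astype(np.float32)); print(c,np.round(rc[0],1),np.round(rc[1],1),round(rc[2],1),"z",np.nanpercentile(q[:,2],[5,50,95]).round(4))
# raised things
def reg(name,u0,v0,u1,v1,zmin,zmax):
    p=P[v0:v1,u0:u1].reshape(-1,3); p=p[(p[:,2]>zmin)&(p[:,2]<zmax)]
    rc=cv2.minAreaRect((p[:,:2]*1000).astype(np.float32)); print(name,len(p),np.round(rc[0],1),np.round(rc[1],1),round(rc[2],1),"z",np.percentile(p[:,2],[5,50,95]).round(4), "med",np.median(p,0).round(4))
reg("boxrim",268,125,382,185,.045,.062)
reg("boxfloor",268,125,382,185,.0,.02)
reg("block",376,130,415,180,.052,.07)
reg("holder",355,190,395,228,.045,.065)
reg("stylus",355,190,395,228,.08,.16)
reg("lidknob",310,90,340,115,.1,.25)
reg("varnish",80,170,120,205,.06,.15)
reg("varnishall",80,170,120,205,.02,.15)
reg("jar",95,215,130,250,.02,.08)
reg("jar2",225,105,255,140,.02,.08)
reg("cup",130,50,180,110,.02,.2)
reg("phone",268,50,372,106,.02,.15)
# chute heights on grid
np.savetxt
for v in range(108,210,6): print(v,[ (int(z[v,u]*1000) if z[v,u]==z[v,u] else -1) for u in range(124,214,6)])
save("c1.png",im,(115,95,425,260),2.5)
E
```

```text
table z 0.0011021699025071108
(245, 165) [614.3  93. ] [52.1 65.5] 79.4 z [-0.0011  0.0049  0.0149]
(259, 224) [449.9  58.9] [52.  63.5] 71.1 z [-0.0013  0.004   0.0144]
(290, 219) [461.6 -26.5] [50.6 65.1] 83.5 z [-0.0004  0.0046  0.0148]
boxrim 885 [ 628.7 -130.4] [121.5 288.7] 0.5 z [0.0471 0.0561 0.0609] med [ 0.6443 -0.1548  0.0561]
boxfloor 4246 [ 638.1 -130.9] [316.6 168.2] 88.6 z [0.0009 0.0055 0.0116] med [ 0.626  -0.1257  0.0055]
block 1001 [ 624.5 -301. ] [106.9  88.6] 0.2 z [0.0554 0.0608 0.0653] med [ 0.6285 -0.3011  0.0608]
holder 421 [ 474.9 -249.3] [55.9 57.1] 5.1 z [0.0494 0.0558 0.0604] med [ 0.4723 -0.2455  0.0558]
stylus 40 [ 473.7 -247.5] [9.3 9.4] 84.1 z [0.0905 0.1266 0.1419] med [ 0.4734 -0.2455  0.1266]
lidknob 339 [ 736.6 -113.8] [75.3 48.1] 89.2 z [0.1318 0.1493 0.1674] med [ 0.7209 -0.1176  0.1493]
varnish 294 [551.  472.8] [40.5 46.9] 69.0 z [0.0657 0.0855 0.1215] med [0.549  0.4693 0.0855]
varnishall 384 [550.7 472.9] [40.5 47.6] 69.0 z [0.0289 0.0815 0.1211] med [0.5475 0.4672 0.0815]
jar 288 [426.6 441.4] [44.4 44. ] 48.7 z [0.0253 0.0538 0.0587] med [
[... 610 characters left out ...]
8 [-2, -1, 6, 158, 141, 132, 207, 224, 237, 13, -2, 6, 0, 0, 3]
144 [0, 4, 1, 203, 208, 220, 235, 245, 251, 228, 2, 1, 1, 0, -1]
150 [2, -1, -6, 217, 231, 241, 250, 102, 96, 91, 3, 3, 0, 0, -1]
156 [3, 1, 0, 8, 253, 106, 103, 95, 85, 84, 104, 0, -2, 1, 0]
162 [0, 0, -2, 0, 213, 3, 83, 81, 75, 67, 62, 7, 5, 0, 6]
168 [0, 0, 0, -1, 5, 0, 104, 66, 58, 51, 49, 39, -4, 2, 2]
174 [0, -1, 1, -2, 0, 0, 0, 58, 52, 48, 36, 29, 5, 3, 3]
180 [2, -3, 6, 3, 3, -2, 1, 1, 35, 33, 23, 18, 12, 7, 4]
186 [6, 3, -2, 1, 1, 0, 4, 1, 4, 18, 12, 24, 0, 2, -2]
192 [4, 0, -2, 0, 2, 0, 3, -5, -2, 25, -2, 0, 4, 0, 0]
198 [1, -1, 0, 0, 1, 0, -2, 3, -4, 7, 0, 1, 0, 0, 1]
204 [0, 0, 3, 1, 0, 2, 3, 0, 3, 9, -3, 0, 0, 2, 1]
```

View pics/c1.png

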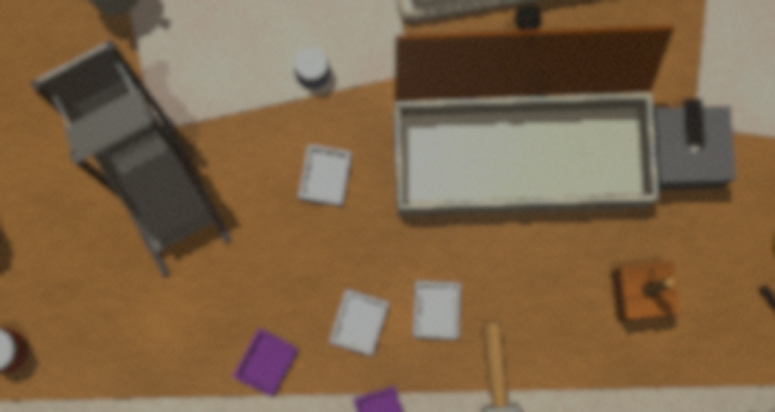

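Crop confirms: three white hollow trays, with the purple ones clearly separate. The dark bar on the control block near the button I'll check from close by. Next I fit the chute and box models.

```bash
python3 - <<'E'
from h import *
from scipy.optimize import least_squares
for nm in("top","scene"):
    D=np.load(nm+"0.npz"); P=D["P"].reshape(-1,3); im=D["im"]
    P=P[~np.isnan(P[:,0])]
    Q=P[(P[:,0]>.5)&(P[:,0]<.85)&(P[:,1]>.15)&(P[:,1]<.45)&(P[:,2]>.012)&(P[:,2]<.27)]
    def loc(p,Q):
        c,s=np.cos(p[2]),np.sin(p[2]); d=Q[:,:2]-p[:2]
        return d@[c,s], d@[-s,c]
    def res(p):
        x,y=loc(p,Q); z=Q[:,2]
        a=(z-(.255-(x-.002)*1.18))*.647; a=np.where((x>0)&(x<.055)&(z>.19),a,1)
        b=(z-(.012+(x+.05)*np.tan(np.radians(46))))*.695; b=np.where((x<.075)&(z<.14),b,1)
        r_=np.minimum(abs(a),abs(b)); return np.minimum(r_,.02)
    best=None
    for yaw in np.radians(np.arange(10,80,10)):
      for x0 in np.arange(.58,.74,.03):
        for y0 in np.arange(.22,.36,.03):
          c=res((x0,y0,yaw)).sum()
          if best is None or c<best[0]: best=(c,(x0,y0,yaw))
    s=least_squares(res,best[1],loss="soft_l1",f_scale=.004,x_scale=[.01,.01,.05],diff_step=1e-3)
    p=s.x; x,y=loc(p,Q); z=Q[:,2]
    low=(abs(z-(.012+(x+.05)*np.tan(np.radians(46))))<.006)&(x<0)
    fd=(abs(z-(.255-(x-.002)*1.18))<.008)&(x>0)&(x<.052)&(z>.19)
    print(nm,p[:2].round(4),np.degrees(p[2]).round(2),"low",low.sum(),np.percentile(y[low],[1,50,99]).round(4),"feed",fd.sum(),np.percentile(y[fd],[1,50,99]).round(4), "x low",x[low].min().round(3))
    bp=(z>.245)&(x>.06); print(" backplate top",bp.sum(),x[bp].mean().round(4),y[bp].mean().round(4))
    # box
    m=(P[:,0]>.5)&(P[:,0]<.72)&(P[:,1]>-.29)&(P[:,1]<.04)&(abs(P[:,2]-.056)<.005)
    B=P[m]; print(" box x",np.percentile(B[:,0],[2,98]).round(4),"y",np.percentile(B[:,1],[1,99]).round(4))
    fr=B[B[:,0]<.58]; k=np.polyfit(fr[:,1],fr[:,0],1); print(" front wall slope",k.round(4), "x at -.13",np.polyval(k,-.13).round(4))
    m=(P[:,0]>.5)&(P[:,0]<.72)&(P[:,1]<-.275)&(P[:,1]>-.38)&(abs(P[:,2]-.06)<.006)
    B=P[m]; print(" block x",np.percentile(B[:,0],[2,98]).round(4),"y",np.percentile(B[:,1],[2,98]).round(4))
    m=(P[:,0]>.66)&(P[:,0]<.8)&(P[:,1]>-.25)&(P[:,1]<0)&(P[:,2]>.075)&(P[:,2]<.175)
    B=P[m]; print(" lid n",m.sum(),[ (zz,np.median(B[abs(B[:,2]-zz)<.008][:,0]).round(4)) for zz in(.08,.1,.12,.14,.16)])
E
```

```text
top [0.5811 0.319 ] 27.31 low 532 [-0.0844 -0.0486 -0.0146] feed 513 [-0.0886 -0.049  -0.009 ] x low -0.053
 backplate top 131 0.0833 -0.0482
 box x [0.5043 0.6877] y [-0.2886  0.0133]
 front wall slope [0.0769 0.5763] x at -.13 0.5663
 block x [0.5901 0.6723] y [-0.3432 -0.2763]
 lid n 2346 [(0.08, np.float64(0.6932)), (0.1, np.float64(0.6995)), (0.12, np.float64(0.7063)), (0.14, np.float64(0.7137)), (0.16, np.float64(0.7206))]
scene [0.5805 0.2996] 33.09 low 183 [-0.0659 -0.0368  0.0091] feed 153 [-0.0749 -0.0577 -0.0114] x low -0.051
 backplate top 59 0.0858 -0.0408
 box x [0.5014 0.6835] y [-0.2891  0.0156]
 front wall slope [0.0715 0.5751] x at -.13 0.5658
 block x [0.5883 0.6699] y [-0.3423 -0.2767]
 lid n 764 [(0.08, np.float64(0.6951)), (0.1, np.float64(0.7013)), (0.12, np.float64(0.7097)), (0.14, np.float64(0.7266)), (0.16, np.float64(0.7218))]
```

```bash
cat >> h.py <<'E'
def plan(*tg, vmax=.0405, pos=None, psi=None):
    """tg: (x,y,z,psi_deg|None,[vmax]); tool pointing down. prints rows: turn first, then shift"""
    o=r.get_obs(); M=R.from_rotvec(o["orientation"]).as_matrix()
    p=o["tcp_pos"] if pos is None else np.array(pos); a=np.degrees(np.arctan2(M[1,0],M[0,0])) if psi is None else psi
    print("now",o["tcp_pos"].round(4),"psi",round(a,2),"z",M[:,2].round(3),"w",round(float(o["grip_width"]),4),"t",round(float(o["clock"]),2),"j",o["joints"].round(2))
    for t in tg:
        if t[3] is not None:
            da=(a-t[3]); 
            if abs(da)>.2: n=int(np.ceil(abs(da)/7)); print(f"  {n} x az {da/n:.2f}")
            a=t[3]
        d=np.array(t[:3])-p; c,s=np.cos(np.radians(a)),np.sin(np.radians(a))
        l=np.array([c*d[0]+s*d[1],s*d[0]-c*d[1],-d[2]]); v=t[4] if len(t)>4 else vmax
        n=max(1,int(np.ceil(np.linalg.norm(l)/v))); print(f"  {n} x",(l/n).round(4),"-> ",t[:4]); p=np.array(t[:3])
E
python3 -c "
from h import *
plan((.53,.03,.32,-10.6))"
```

```text
now [ 0.292  -0.608   0.2494] psi 25.66 z [-0.001  0.001 -1.   ] w 0.0857 t 0.1 j [ 1.01  0.48  0.02  1.56 -0.01  1.11 -0.08]
  6 x az 6.04
  17 x [ 0.0069 -0.0395 -0.0042] ->  (0.53, 0.03, 0.32, -10.6)
```

arm_command:
  rows:
    - {"az": 6.04}
    - {"az": 6.04}
    - {"az": 6.04}
    - {"az": 6.04}
    - {"az": 6.04}
    - {"az": 6.04}
    - {"x": 0.0069,"y": -0.0395,"z": -0.0042}
    - {"x": 0.0069,"y": -0.0395,"z": -0.0042}
    - {"x": 0.0069,"y": -0.0395,"z": -0.0042}
    - {"x": 0.0069,"y": -0.0395,"z": -0.0042}

```text
validation failed for argument at $.ro...
```

arm_command:
  rows:
    - {"x": 0.0069,"y": -0.0395,"z": -0.0042}
    - {"x": 0.0069,"y": -0.0395,"z": -0.0042}
    - {"x": 0.0069,"y": -0.0395,"z": -0.0042}
    - {"x": 0.0069,"y": -0.0395,"z": -0.0042}
    - {"x": 0.0069,"y": -0.0395,"z": -0.0042}
    - {"x": 0.0069,"y": -0.0395,"z": -0.0042}
    - {"x": 0.0069,"y": -0.0395,"z": -0.0042}
    - {"x": 0.0069,"y": -0.0395,"z": -0.0042}
    - {"x": 0.0069,"y": -0.0395,"z": -0.0042}
    - {"x": 0.0069,"y": -0.0395,"z": -0.0042}

```text
validation failed for argument at $.ro...
```

arm_command:
  rows:
    - {"x": 0.0069,"y": -0.0395,"z": -0.0042}
    - {"x": 0.0069,"y": -0.0395,"z": -0.0042}
    - {"x": 0.0069,"y": -0.0395,"z": -0.0042}
    - {}
    - {}

```text
validation failed for argument at $.ro...
```

```bash
cat >> h.py <<'E'
def badges(im,P,zlo=.004,zhi=.022):
    hsv=cv2.cvtColor(im,cv2.COLOR_RGB2HSV)
    m=((hsv[...,1]<70)&(hsv[...,2]>100)&(np.nan_to_num(P[...,2],nan=9)<zhi)&(P[...,2]>-.01)).astype(np.uint8)
    m=cv2.morphologyEx(m,cv2.MORPH_OPEN,np.ones((3,3),np.uint8))
    n,l,s,_=cv2.connectedComponentsWithStats(m)
    for k in range(1,n):
        q=P[l==k]; 
        if s[k,4]<200: continue
        rc=cv2.minAreaRect((q[:,:2]*1000).astype(np.float32)); w,h=rc[1]
        if not(38<min(w,h)<62 and 50<max(w,h)<75): continue
        a=rc[2] if w>h else rc[2]-90
        a=(a+90)%180-90
        print("badge px",s[k,:4],"ctr",np.round(rc[0],1),"size",np.round(rc[1],1),"long psi",round(a,1),"z",np.nanpercentile(q[:,2],[5,50,95]).round(4))
E
python3 - <<'E'
from h import *
im,P,f=grab("wrist"); np.savez("w1.npz",im=im,P=P); save("w1.png",im,s=1.4); badges(im,P)
plan()
print(f["world_from_camera"].round(3))
E
```

```text
now [ 0.2921 -0.6081  0.2495] psi 25.66 z [-0.001  0.001 -1.   ] w 0.0854 t 0.15 j [ 1.01  0.48  0.02  1.56 -0.01  1.11 -0.08]
[[ 0.433 -0.854 -0.289  0.365]
 [-0.902 -0.411 -0.135 -0.572]
 [-0.003  0.319 -0.948  0.375]
 [ 0.     0.     0.     1.   ]]
```

View pics/w1.png

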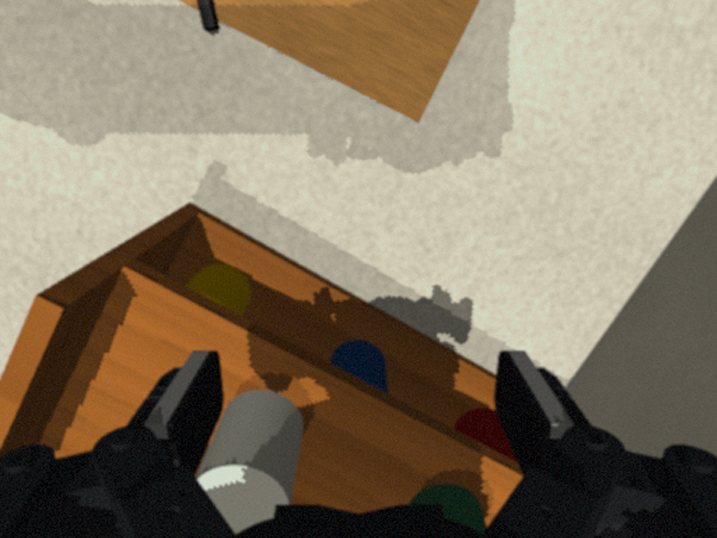

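Move not accepted (all seven keys are needed in each row); the wrist picture only shows the start area (crate beneath). Resending in full form.

arm_command:
  rows:
    - {"fingers": 1,"x": 0,"y": 0,"z": 0,"ax": 0,"ay": 0,"az": 6.04}
    - {"fingers": 1,"x": 0,"y": 0,"z": 0,"ax": 0,"ay": 0,"az": 6.04}
    - {"fingers": 1,"x": 0,"y": 0,"z": 0,"ax": 0,"ay": 0,"az": 6.04}
    - {"fingers": 1,"x": 0,"y": 0,"z": 0,"ax": 0,"ay": 0,"az": 6.04}
    - {"fingers": 1,"x": 0,"y": 0,"z": 0,"ax": 0,"ay": 0,"az": 6.04}
    - {"fingers": 1,"x": 0,"y": 0,"z": 0,"ax": 0,"ay": 0,"az": 6.04}
    - {"fingers": 1,"x": 0.0069,"y": -0.0395,"z": -0.0042,"ax": 0,"ay": 0,"az": 0}
    - {"fingers": 1,"x": 0.0069,"y": -0.0395,"z": -0.0042,"ax": 0,"ay": 0,"az": 0}
    - {"fingers": 1,"x": 0.0069,"y": -0.0395,"z": -0.0042,"ax": 0,"ay": 0,"az": 0}
    - {"fingers": 1,"x": 0.0069,"y": -0.0395,"z": -0.0042,"ax": 0,"ay": 0,"az": 0}

```text
clock: 0.98
tcp_pos: [0.3486, -0.4564, 0.2668]
orientation: [-3.128, 0.29, 0.001]
contact_force: [1.7, 0.4, 0.3]
grip_width: 0.0853
gripper_force: 0.0
```

arm_command:
  rows:
    - {"fingers": 1,"x": 0.0069,"y": -0.0395,"z": -0.0042,"ax": 0,"ay": 0,"az": 0}
    - {"fingers": 1,"x": 0.0069,"y": -0.0395,"z": -0.0042,"ax": 0,"ay": 0,"az": 0}
    - {"fingers": 1,"x": 0.0069,"y": -0.0395,"z": -0.0042,"ax": 0,"ay": 0,"az": 0}
    - {"fingers": 1,"x": 0.0069,"y": -0.0395,"z": -0.0042,"ax": 0,"ay": 0,"az": 0}
    - {"fingers": 1,"x": 0.0069,"y": -0.0395,"z": -0.0042,"ax": 0,"ay": 0,"az": 0}
    - {"fingers": 1,"x": 0.0069,"y": -0.0395,"z": -0.0042,"ax": 0,"ay": 0,"az": 0}
    - {"fingers": 1,"x": 0.0069,"y": -0.0395,"z": -0.0042,"ax": 0,"ay": 0,"az": 0}
    - {"fingers": 1,"x": 0.0069,"y": -0.0395,"z": -0.0042,"ax": 0,"ay": 0,"az": 0}
    - {"fingers": 1,"x": 0.0069,"y": -0.0395,"z": -0.0042,"ax": 0,"ay": 0,"az": 0}
    - {"fingers": 1,"x": 0.0069,"y": -0.0395,"z": -0.0042,"ax": 0,"ay": 0,"az": 0}

```text
clock: 1.82
tcp_pos: [0.4889, -0.0807, 0.3093]
orientation: [3.128, -0.29, 0.0]
contact_force: [1.3, 0.5, -0.1]
grip_width: 0.0857
gripper_force: 0.0
```

arm_command:
  rows:
    - {"fingers": 1,"x": 0.0069,"y": -0.0395,"z": -0.0042,"ax": 0,"ay": 0,"az": 0}
    - {"fingers": 1,"x": 0.0069,"y": -0.0395,"z": -0.0042,"ax": 0,"ay": 0,"az": 0}
    - {"fingers": 1,"x": 0.0069,"y": -0.0395,"z": -0.0042,"ax": 0,"ay": 0,"az": 0}
    - {"fingers": 1,"x": 0,"y": 0,"z": 0,"ax": 0,"ay": 0,"az": 0}
    - {"fingers": 1,"x": 0,"y": 0,"z": 0,"ax": 0,"ay": 0,"az": 0}

```text
clock: 2.23
tcp_pos: [0.5312, 0.0329, 0.3216]
orientation: [-3.128, 0.281, 0.0]
contact_force: [-0.2, -0.4, 0.1]
grip_width: 0.0852
gripper_force: 0.0
```

```bash
python3 - <<'E'
from h import *
plan()
im,P,f=grab("wrist"); np.savez("w1.npz",im=im,P=P); save("w2.png",im,s=1.2); badges(im,P)
plan()
E
```

```text
now [0.5312 0.0329 0.3216] psi -10.28 z [-0.     0.001 -1.   ] w 0.0852 t 2.23 j [ 0.04  0.19 -0.25  1.79  0.05  1.16 -1.98]
badge px [173  56  43  53] ctr [609.7  96.7] size [49.3 62.5] long psi -11.0 z [0.0031 0.005  0.0143]
badge px [227 178  42  46] ctr [444.   61.5] size [50.4 67.5] long psi -18.8 z [0.0031 0.0052 0.0144]
now [0.5307 0.0305 0.3213] psi -10.48 z [-0.001 -0.    -1.   ] w 0.0854 t 2.28 j [ 0.04  0.19 -0.25  1.79  0.05  1.16 -1.98]
```

View pics/w2.png

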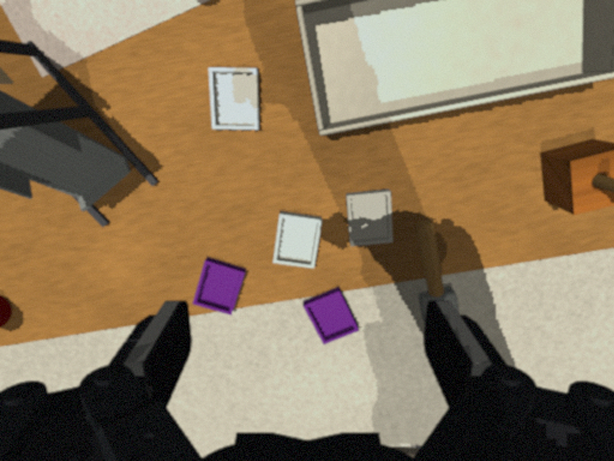

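Picture: white badges at (235,98), (298,240) and (370,217, in shadow); purple look-alikes at (220,286), (330,315). Go over the first badge and re-measure from near.

```bash
python3 -c "
from h import *
plan((.612,.095,.11,None))"
```

```text
now [0.5307 0.0305 0.3213] psi -10.48 z [-0.001 -0.    -1.   ] w 0.0854 t 2.28 j [ 0.04  0.19 -0.25  1.79  0.05  1.16 -1.98]
  6 x [ 0.0114 -0.013   0.0352] ->  (0.612, 0.095, 0.11, None)
```

arm_command:
  rows:
    - {"fingers": 0.46,"x": 0.0114,"y": -0.013,"z": 0.0352,"ax": 0,"ay": 0,"az": 0}
    - {"fingers": 0.46,"x": 0.0114,"y": -0.013,"z": 0.0352,"ax": 0,"ay": 0,"az": 0}
    - {"fingers": 0.46,"x": 0.0114,"y": -0.013,"z": 0.0352,"ax": 0,"ay": 0,"az": 0}
    - {"fingers": 0.46,"x": 0.0114,"y": -0.013,"z": 0.0352,"ax": 0,"ay": 0,"az": 0}
    - {"fingers": 0.46,"x": 0.0114,"y": -0.013,"z": 0.0352,"ax": 0,"ay": 0,"az": 0}
    - {"fingers": 0.46,"x": 0.0114,"y": -0.013,"z": 0.0352,"ax": 0,"ay": 0,"az": 0}
    - {"fingers": 0.46,"x": 0,"y": 0,"z": 0,"ax": 0,"ay": 0,"az": 0}
    - {"fingers": 0.46,"x": 0,"y": 0,"z": 0,"ax": 0,"ay": 0,"az": 0}
    - {"fingers": 0.46,"x": 0,"y": 0,"z": 0,"ax": 0,"ay": 0,"az": 0}
    - {"fingers": 0.46,"x": 0,"y": 0,"z": 0,"ax": 0,"ay": 0,"az": 0}

```text
clock: 3.12
tcp_pos: [0.6135, 0.0927, 0.113]
orientation: [-3.128, 0.293, -0.006]
contact_force: [-0.9, 0.1, 0.4]
grip_width: 0.0624
gripper_force: 0.0
```

```bash
python3 - <<'E'
from h import *
im,P,f=grab("wrist"); np.savez("w1.npz",im=im,P=P); save("w3.png",im,s=1); badges(im,P)
plan((.612,.095,.022,None))
E
```

```text
badge px [219 152  71  85] ctr [607.7  95.3] size [50.  67.6] long psi -11.3 z [0.0036 0.005  0.0142]
now [0.6135 0.093  0.1132] psi -10.69 z [ 0.004 -0.    -1.   ] w 0.0625 t 3.17 j [-0.08  0.55 -0.23  1.79  0.17  0.81 -2.15]
  3 x [-0.0006 -0.0006  0.0304] ->  (0.612, 0.095, 0.022, None)
```

View pics/w3.png

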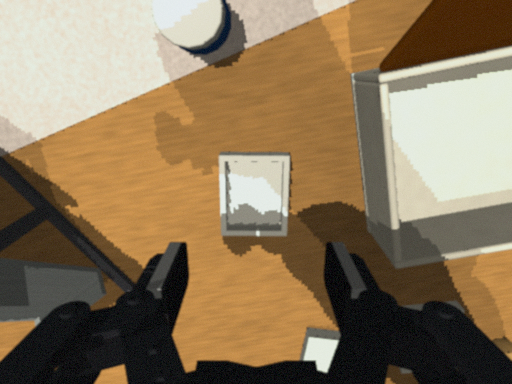

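The badge is at (255,195), centred between the fingers with the box wall to the right at (380,170). Descend and grip.

arm_command:
  rows:
    - {"fingers": 0.46,"x": -0.0012,"y": -0.0005,"z": 0.0315,"ax": 0,"ay": 0,"az": 0.2}
    - {"fingers": 0.46,"x": -0.0012,"y": -0.0005,"z": 0.0315,"ax": 0,"ay": -0.2,"az": 0.2}
    - {"fingers": 0.46,"x": -0.0012,"y": -0.0005,"z": 0.0305,"ax": 0,"ay": 0,"az": 0}
    - {"fingers": 0.46,"x": 0,"y": 0,"z": 0,"ax": 0,"ay": 0,"az": 0}
    - {"fingers": 0.46,"x": 0,"y": 0,"z": 0,"ax": 0,"ay": 0,"az": 0}

```text
clock: 3.58
tcp_pos: [0.6093, 0.0958, 0.0179]
orientation: [3.127, -0.302, -0.005]
contact_force: [-0.4, 0.1, 0.0]
grip_width: 0.0622
gripper_force: 0.0
```

arm_command:
  rows:
    - {"fingers": -0.2,"x": 0,"y": 0,"z": 0,"ax": 0,"ay": 0,"az": 0}
    - {"fingers": -0.2,"x": 0,"y": 0,"z": 0,"ax": 0,"ay": 0,"az": 0}
    - {"fingers": -0.2,"x": 0,"y": 0,"z": 0,"ax": 0,"ay": 0,"az": 0}
    - {"fingers": -0.2,"x": 0,"y": 0,"z": 0,"ax": 0,"ay": 0,"az": 0}
  grip_force: 25

```text
clock: 3.92
tcp_pos: [0.6104, 0.0963, 0.0194]
orientation: [-3.126, 0.301, 0.001]
contact_force: [-1.4, -1.4, 7.5]
grip_width: 0.0471
gripper_force: 27.2
```

```bash
python3 -c "
from h import *
plan((.611,.096,.36,None),(.6,.275,.36,27.3))"
```

```text
now [0.6104 0.0963 0.0194] psi -11.0 z [-0.     0.001 -1.   ] w 0.0471 t 3.92 j [-0.11  0.68 -0.2   1.83  0.21  0.65 -2.19]
  9 x [ 0.0001  0.     -0.0378] ->  (0.611, 0.096, 0.36, None)
  6 x az -6.38
  5 x [ 0.0145 -0.0328 -0.    ] ->  (0.6, 0.275, 0.36, 27.3)
```

arm_command:
  rows:
    - {"fingers": -0.2,"x": 0,"y": 0,"z": -0.0378,"ax": 0,"ay": 0,"az": 0}
    - {"fingers": -0.2,"x": 0,"y": 0,"z": -0.0378,"ax": 0,"ay": 0,"az": 0}
    - {"fingers": -0.2,"x": 0,"y": 0,"z": -0.0378,"ax": 0,"ay": 0,"az": 0}
    - {"fingers": -0.2,"x": 0,"y": 0,"z": -0.0378,"ax": 0,"ay": 0,"az": 0}
    - {"fingers": -0.2,"x": 0,"y": 0,"z": -0.0378,"ax": 0,"ay": 0,"az": 0}
    - {"fingers": -0.2,"x": 0,"y": 0,"z": -0.0378,"ax": 0,"ay": 0,"az": 0}
    - {"fingers": -0.2,"x": 0,"y": 0,"z": -0.0378,"ax": 0,"ay": 0,"az": 0}
    - {"fingers": -0.2,"x": 0,"y": 0,"z": -0.0378,"ax": 0,"ay": 0,"az": 0}
    - {"fingers": -0.2,"x": 0,"y": 0,"z": -0.0378,"ax": 0,"ay": 0,"az": 0}

```text
clock: 4.67
tcp_pos: [0.6095, 0.0959, 0.3604]
orientation: [-3.127, 0.301, 0.003]
contact_force: [1.0, 0.2, -0.8]
grip_width: 0.0474
gripper_force: 26.3
```

arm_command:
  rows:
    - {"fingers": -0.2,"x": 0,"y": 0,"z": 0,"ax": 0,"ay": 0,"az": -6.38}
    - {"fingers": -0.2,"x": 0,"y": 0,"z": 0,"ax": 0,"ay": 0,"az": -6.38}
    - {"fingers": -0.2,"x": 0,"y": 0,"z": 0,"ax": 0,"ay": 0,"az": -6.38}
    - {"fingers": -0.2,"x": 0,"y": 0,"z": 0,"ax": 0,"ay": 0,"az": -6.38}
    - {"fingers": -0.2,"x": 0,"y": 0,"z": 0,"ax": 0,"ay": 0,"az": -6.38}
    - {"fingers": -0.2,"x": 0,"y": 0,"z": 0,"ax": 0,"ay": 0,"az": -6.38}

```text
clock: 5.17
tcp_pos: [0.6098, 0.096, 0.3583]
orientation: [-3.05, -0.749, 0.003]
contact_force: [0.4, 0.5, -0.7]
grip_width: 0.0473
gripper_force: 26.3
```

arm_command:
  rows:
    - {"fingers": -0.2,"x": 0.0145,"y": -0.0328,"z": 0,"ax": 0,"ay": 0,"az": 0}
    - {"fingers": -0.2,"x": 0.0145,"y": -0.0328,"z": 0,"ax": 0,"ay": 0,"az": 0}
    - {"fingers": -0.2,"x": 0.0145,"y": -0.0328,"z": 0,"ax": 0,"ay": 0,"az": 0}
    - {"fingers": -0.2,"x": 0.0145,"y": -0.0328,"z": 0,"ax": 0,"ay": 0,"az": 0}
    - {"fingers": -0.2,"x": 0.0145,"y": -0.0328,"z": 0,"ax": 0,"ay": 0,"az": 0}
    - {"fingers": -0.2,"x": 0,"y": 0,"z": 0,"ax": 0,"ay": 0,"az": 0}
    - {"fingers": -0.2,"x": 0,"y": 0,"z": 0,"ax": 0,"ay": 0,"az": 0}
    - {"fingers": -0.2,"x": 0,"y": 0,"z": 0,"ax": 0,"ay": 0,"az": 0}

```text
clock: 5.83
tcp_pos: [0.5995, 0.2744, 0.3579]
orientation: [-3.052, -0.741, 0.004]
contact_force: [-0.5, -0.1, -0.2]
grip_width: 0.0475
gripper_force: 26.3
```

```bash
python3 - <<'E'
from h import *
im,P,f=grab("wrist"); np.savez("w4.npz",im=im,P=P); save("w4.png",im,s=1.2)
plan((.6274,.2881,.32,27.3))
z=P[...,2]
for v in range(0,384,32): print(v,[(int(z[v,u]*1000) if z[v,u]==z[v,u] else -1) for u in range(120,400,20)])
E
```

```text
now [0.5999 0.2735 0.3579] psi 27.19 z [-0.002 -0.    -1.   ] w 0.047 t 5.88 j [-0.23  0.41 -0.42  1.43  0.17  1.33 -1.75]
  2 x [ 0.0156 -0.0002  0.0189] ->  (0.6274, 0.2881, 0.32, 27.3)
0 [2, 1, 0, 2, 1, 4, 2, 3, 3, 2, 3, 2, 3, 1]
32 [4, 3, 2, 2, 1, 2, 1, 1, 1, 3, 1, 1, 0, 3]
64 [0, 0, 1, 3, 231, 211, 207, 205, 200, 210, 1, 3, 2, 4]
96 [11, 3, 2, 3, 3, 132, 117, 118, 119, 0, 0, 2, 2, 3]
128 [1, 4, 2, 3, 1, 217, 216, 217, 216, 217, 2, 3, -1, 1]
160 [1, 2, 4, 2, 241, 240, 240, 242, 240, 241, 0, 2, 1, 3]
192 [2, 2, 3, 4, 2, 344, 343, 343, 343, 345, 2, 1, 0, 1]
224 [2, 2, 3, 3, 352, 343, 344, 342, 342, 342, 3, 3, 3, 1]
256 [2, 1, 0, 354, 354, 343, 343, 343, 342, 347, 361, 356, 2, 3]
288 [2, 2, 386, 380, 359, 343, 343, 343, 343, 351, 376, 385, 384, 4]
320 [394, 394, 400, 406, 2, 1, 1, 0, 1, 15, 380, 400, 400, 394]
352 [398, 395, 417, 417, 2, 2, 1, 0, 2, 1, 417, 418, 417, 397]
```

View pics/w4.png

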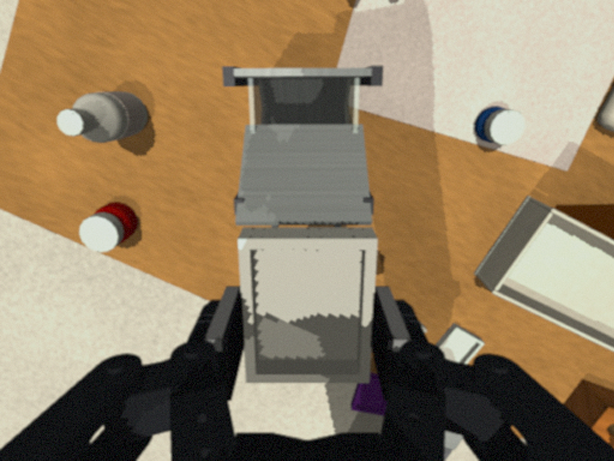

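The picture shows the badge held between the fingers (308,305) hollow up, with the feed ramp ahead (305,170), square to it, and the back plate at (303,75). Measure both in one frame.

```bash
python3 - <<'E'
from h import *
D=np.load("w4.npz"); P=D["P"].reshape(-1,3); P=P[~np.isnan(P[:,0])]
o=r.get_obs(); M=R.from_rotvec(o["orientation"]).as_matrix(); T=(P-o["tcp_pos"])@M
ramp=P[(P[:,2]>.2)&(P[:,2]<.25)&(T[:,0]>.02)&(T[:,0]<.085)]
A=np.c_[ramp[:,:2],np.ones(len(ramp))]; 
for _ in range(4):
    k=np.linalg.lstsq(A,ramp[:,2],rcond=None)[0]; e=ramp[:,2]-A@k; g=abs(e)<.006; ramp,A=ramp[g],A[g]
g=-k[:2]; yaw=np.degrees(np.arctan2(g[1],g[0])); print("slope",np.degrees(np.arctan(np.hypot(*g))).round(1),"yaw",yaw.round(2),len(ramp))
c,s=np.cos(np.radians(27.3)),np.sin(np.radians(27.3)); U=np.array([c,s]); V=np.array([-s,c])
y=ramp[:,:2]@V; x=ramp[:,:2]@U
m=abs(ramp[:,2]-.225)<.003; print("feed x along",x[m].mean().round(4),"y mid",((np.percentile(y,1)+np.percentile(y,99))/2).round(4),"w",np.ptp(np.percentile(y,[1,99])).round(4))
bp=P[(P[:,2]>.246)&(T[:,0]>.09)&(P[:,2]<.27)]; print("backplate x",(bp[:,:2]@U).mean().round(4),"y mid",np.mean(np.percentile(bp[:,:2]@V,[1,99])).round(4))
print("tcp x,y along",o["tcp_pos"][:2]@U,o["tcp_pos"][:2]@V)
B=T[(P[:,2]>.337)&(P[:,2]<.3565)&(abs(T[:,1])<.03)&(abs(T[:,0])<.06)]
print("badge tool x",np.percentile(B[:,0],[1,99]).round(4),"y",np.percentile(B[:,1],[1,99]).round(4))
E
```

```text
slope 48.9 yaw 27.37 3940
feed x along 0.691 y mid -0.0272 w 0.0784
backplate x 0.7485 y mid -0.0273
tcp x,y along 0.658527806417617 -0.032149129943966764
badge tool x [-0.0274  0.032 ] y [-0.0259  0.0226]
```

arm_command:
  rows:
    - {"fingers": -0.2,"x": 0.0155,"y": -0.0016,"z": 0.01,"ax": 0,"ay": 0,"az": 0}
    - {"fingers": -0.2,"x": 0.0155,"y": -0.0016,"z": 0.01,"ax": 0,"ay": 0,"az": 0}
    - {"fingers": -0.2,"x": 0,"y": 0,"z": 0.02,"ax": 0,"ay": 0,"az": 0}
    - {"fingers": -0.2,"x": 0,"y": 0,"z": 0.02,"ax": 0,"ay": 0,"az": 0}
    - {"fingers": -0.2,"x": 0,"y": 0,"z": 0.013,"ax": 0,"ay": 0,"az": 0}
    - {"fingers": -0.2,"x": 0,"y": 0,"z": 0.008,"ax": 0,"ay": 0,"az": 0}
    - {"fingers": -0.2,"x": 0,"y": 0,"z": 0,"ax": 0,"ay": 0,"az": 0}
    - {"fingers": -0.2,"x": 0,"y": 0,"z": 0,"ax": 0,"ay": 0,"az": 0}
    - {"fingers": -0.2,"x": 0,"y": 0,"z": 0,"ax": 0,"ay": 0,"az": 0}

```text
clock: 6.63
tcp_pos: [0.6258, 0.2923, 0.2777]
orientation: [-3.051, -0.74, 0.002]
contact_force: [0.6, -0.4, 0.4]
grip_width: 0.0474
gripper_force: 26.5
```

```bash
python3 -c "
from h import *
plan();o=r.get_obs();U=np.array([.8886,.4586]);print(o['tcp_pos'][:2]@U,o['tcp_pos'][:2]@[-U[1],U[0]])"
```

```text
now [0.6258 0.2923 0.2777] psi 27.27 z [-0.002  0.002 -1.   ] w 0.0474 t 6.63 j [-0.25  0.52 -0.41  1.46  0.21  1.21 -1.78]
0.6901008371619549 -0.02728992307500777
```

arm_command:
  rows:
    - {"fingers": -0.2,"x": 0,"y": 0.0013,"z": 0,"ax": 0,"ay": 0,"az": 0}
    - {"fingers": -0.2,"x": 0,"y": 0,"z": 0,"ax": 0,"ay": 0,"az": 0}
    - {"fingers": 0.8,"x": 0,"y": 0,"z": 0,"ax": 0,"ay": 0,"az": 0}
    - {"fingers": 0.8,"x": 0,"y": 0,"z": 0,"ax": 0,"ay": 0,"az": 0}
    - {"fingers": 0.8,"x": 0,"y": 0,"z": 0,"ax": 0,"ay": 0,"az": 0}
    - {"fingers": 0.8,"x": 0,"y": 0,"z": 0,"ax": 0,"ay": 0,"az": 0}
    - {"fingers": 0.8,"x": 0,"y": 0,"z": -0.03,"ax": 0,"ay": 0,"az": 0}
    - {"fingers": 0.8,"x": -0.02,"y": 0,"z": -0.03,"ax": 0,"ay": 0,"az": 0}
    - {"fingers": 0.8,"x": -0.035,"y": 0,"z": 0,"ax": 0,"ay": 0,"az": 0}
    - {"fingers": 0.8,"x": -0.035,"y": 0,"z": 0,"ax": 0,"ay": 0,"az": 0}

```text
clock: 7.47
tcp_pos: [0.5463, 0.2505, 0.3383]
orientation: [-3.05, -0.741, -0.001]
contact_force: [-1.5, -0.6, -0.3]
grip_width: 0.0767
gripper_force: 0.0
```

arm_command:
  rows:
    - {"fingers": 0.8,"x": -0.03,"y": 0,"z": 0,"ax": 0,"ay": 0,"az": 0}
    - {"fingers": 0.5,"x": -0.03,"y": 0,"z": 0,"ax": 0,"ay": 0,"az": 0}
    - {"fingers": 0.5,"x": -0.02,"y": 0,"z": 0,"ax": 0,"ay": 0,"az": 0}
    - {"fingers": 0.5,"x": 0,"y": 0,"z": 0,"ax": 0,"ay": 0,"az": 0}
    - {"fingers": 0.5,"x": 0,"y": 0,"z": 0,"ax": 0,"ay": 0,"az": 0}
    - {"fingers": 0.5,"x": 0,"y": 0,"z": 0,"ax": 0,"ay": 0,"az": 0}
    - {"fingers": 0.5,"x": 0,"y": 0,"z": 0,"ax": 0,"ay": 0,"az": 0}
    - {"fingers": 0.5,"x": 0,"y": 0,"z": 0,"ax": 0,"ay": 0,"az": 0}

```text
clock: 8.13
tcp_pos: [0.4757, 0.2136, 0.3365]
orientation: [-3.051, -0.741, 0.005]
contact_force: [-0.2, -0.2, -0.0]
grip_width: 0.0641
gripper_force: 0.0
```

```bash
python3 - <<'E'
from h import *
im,P,f=grab("wrist"); np.savez("w5.npz",im=im,P=P); save("w5.png",im,s=1.2)
plan()
E
```

```text
now [0.4756 0.2135 0.3365] psi 27.31 z [-0.004  0.001 -1.   ] w 0.064 t 8.18 j [-0.14  0.18 -0.45  1.78  0.08  1.2  -1.71]
```

View pics/w5.png

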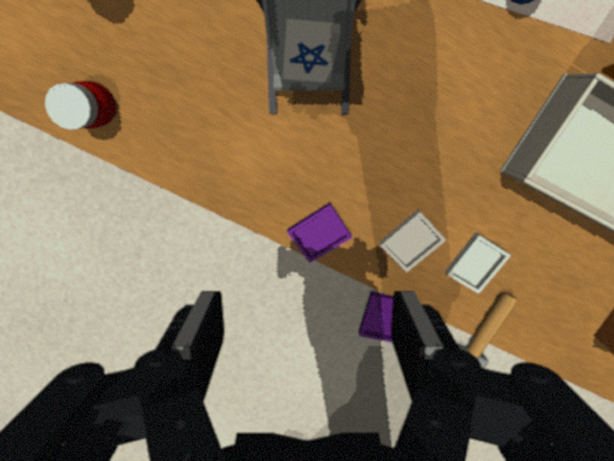

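The badge lies turned, star up at (308,57), on the lower ramp; the other two white badges are unmoved at (412,240), (478,263). Measure it for the tilted grasp.

```bash
cat >> h.py <<'E'
U=np.array([.8886,.4587]); V=np.array([-.4587,.8886])
def turned(im,P):
    hsv=cv2.cvtColor(im,cv2.COLOR_RGB2HSV)
    u,v=P[...,0]*U[0]+P[...,1]*U[1],P[...,0]*V[0]+P[...,1]*V[1]
    n=u*.7193-P[...,2]*.6947   # depth below slope plane: along tool z when tilted 46
    s=u*.6947+P[...,2]*.7193   # up the slope
    m0=(u>.57)&(u<.69)&(abs(v+.029)<.036)&(P[...,2]>.008)&(P[...,2]<.1)
    m=m0&(hsv[...,2]>0)
    return u,v,n,s,m
E
python3 - <<'E'
from h import *
D=np.load("w5.npz"); im=D["im"];P=D["P"]
u,v,n,s,m=turned(im,P)
print(m.sum())
# histogram of n: ramp vs badge top
h,e=np.histogram(n[m],bins=np.arange(.40,.48,.002)); print([(round(b,3),c) for b,c in zip(e,h) if c>30])
px=np.argwhere(m); print(px.min(0),px.max(0))
sl=im[30:90,225:300]; 
for y in range(10,100,6): print(y,[int(im[y,x].max()) for x in range(225,300,5)],[int(n[y,x]*1e4) for x in range(225,300,10)],int(s[y,257]*1e4))
E
```

```text
4846
[(np.float64(0.402), np.int64(54)), (np.float64(0.404), np.int64(106)), (np.float64(0.412), np.int64(178)), (np.float64(0.414), np.int64(100)), (np.float64(0.416), np.int64(215)), (np.float64(0.418), np.int64(1646)), (np.float64(0.42), np.int64(238)), (np.float64(0.422), np.int64(109)), (np.float64(0.424), np.int64(95)), (np.float64(0.426), np.int64(87)), (np.float64(0.428), np.int64(185)), (np.float64(0.43), np.int64(1604)), (np.float64(0.432), np.int64(161))]
[  0 221] [ 93 294]
10 [47, 60, 68, 69, 66, 68, 66, 67, 71, 68, 68, 55, 47, 48, 56] [4305, 4312, 4305, 4303, 4314, 4305, 4314, 4804] 5059
16 [45, 51, 63, 94, 84, 81, 77, 69, 67, 70, 67, 43, 46, 37, 61] [4241, 4318, 4308, 4320, 4313, 4314, 4317, 4764] 4980
22 [49, 55, 65, 97, 95, 97, 99, 97, 99, 102, 87, 73, 49, 43, 55] [4175, 4311, 4213, 4225, 4245, 4253, 4310, 4709] 4970
28 [47, 49, 70, 102, 98, 99, 97, 98, 99, 100, 88, 68, 47, 40, 56] [4132, 4307, 4183, 4179, 4198, 4186, 4309, 4676] 4941
34 [61, 51, 73, 98, 99, 90, 96, 99, 97, 99, 75, 68, 45, 46, 58] [4079, 4302, 4183, 4203, 4186, 4189, 4317, 4623] 4859
40 [69, 64, 68, 
[... 482 characters left out ...]
97, 96, 97, 97, 99, 67, 59, 49, 34, 58] [4324, 4183, 4195, 4185, 4195, 4251, 4262, 4362] 4420
70 [88, 134, 82, 71, 57, 51, 68, 67, 69, 56, 56, 57, 54, 36, 62] [4280, 4167, 4164, 4159, 4158, 4169, 4167, 4315] 4355
76 [88, 71, 81, 87, 59, 55, 59, 52, 57, 59, 58, 53, 38, 30, 58] [4210, 4247, 4255, 4262, 4258, 4257, 4222, 4266] 4136
82 [92, 104, 161, 118, 61, 55, 57, 59, 51, 56, 52, 57, 33, 35, 59] [4167, 4207, 4202, 4212, 4204, 4208, 4181, 4199] 4092
88 [90, 92, 157, 156, 137, 138, 138, 132, 127, 125, 139, 127, 64, 78, 134] [4126, 4150, 4153, 4166, 4146, 4143, 4113, 4158] 4051Traceback (most recent call last):
  File "<stdin>", line 9, in <module>
ValueError: cannot convert float NaN to integer
```

```bash
cat >> h.py <<'E'
def fitturned(im,P):
    u,v,n,s,m=turned(im,P)
    m1=m&(abs(n-.4188)<.003)&(im.max(-1)>45)&(s>.42)
    l=cv2.connectedComponentsWithStats(cv2.morphologyEx(m1.astype(np.uint8),cv2.MORPH_OPEN,np.ones((3,3),np.uint8))); k=1+l[2][1:,4].argmax(); q=l[1]==k
    rc=cv2.minAreaRect(np.c_[s[q],v[q]].astype(np.float32)*1000)
    print("turned n",np.median(n[q]).round(4),"s",np.percentile(s[q],[1,99]).round(4),"v",np.percentile(v[q],[1,99]).round(4),"rect",np.round(rc[0],1),np.round(rc[1],1),round(rc[2],1))
def tilt():
    o=r.get_obs(); M=R.from_rotvec(o["orientation"]).as_matrix(); p=o["tcp_pos"]; u=p[:2]@U
    print("tcp n",(u*.7193-p[2]*.6947).round(4),"s",(u*.6947+p[2]*.7193).round(4),"v",(p[:2]@V).round(4),"u,z",u.round(4),p[2].round(4),"tilt",np.degrees(np.arccos(-M[2,2])).round(2),"y.z",M[2,1].round(4),"y.U",(M[:2,1]@U).round(4),"w",o["grip_width"].round(4),"t",o["clock"].round(2),"j",o["joints"].round(2))
E
python3 - <<'E'
from h import *
D=np.load("w5.npz"); fitturned(D["im"],D["P"]); tilt()
E
```

```text
turned n 0.419 s [0.4344 0.4987] v [-0.0539 -0.0034] rect [466.  -31.9] [58.5 66.4] 86.6Traceback (most recent call last):
  File "<stdin>", line 2, in <module>
  File "h.py", line 56, in tilt
    print("tcp n",(u*.7193-p[2]*.6947).round(4),"s",(u*.6947+p[2]*.7193).round(4),"v",(p[:2]@V).round(4),"u,z",u.round(4),p[2].round(4),"tilt",np.degrees(np.arccos(-M[2,2])).round(2),"y.z",M[2,1].round(4),"y.U",(M[:2,1]@U).round(4),"w",o["grip_width"].round(4),"t",o["clock"].round(2),"j",o["joints"].round(2))
                                                                                                                                                                                                                                            ^^^^^^^^^^^^^^^^^^^^^
AttributeError: 'float' object has no attribute 'round'
```

arm_command:
  rows:
    - {"fingers": 0.46,"x": 0,"y": 0,"z": 0.01,"ax": 0,"ay": 6.57,"az": 0}
    - {"fingers": 0.46,"x": 0,"y": 0,"z": 0.01,"ax": 0,"ay": 6.57,"az": 0}
    - {"fingers": 0.46,"x": 0,"y": 0,"z": 0.01,"ax": 0,"ay": 6.57,"az": 0}
    - {"fingers": 0.46,"x": 0,"y": 0,"z": 0.01,"ax": 0,"ay": 6.57,"az": 0}
    - {"fingers": 0.46,"x": 0,"y": 0,"z": 0.01,"ax": 0,"ay": 6.57,"az": 0}
    - {"fingers": 0.46,"x": 0,"y": 0,"z": 0.01,"ax": 0,"ay": 6.57,"az": 0}
    - {"fingers": 0.46,"x": 0,"y": 0,"z": 0.01,"ax": 0,"ay": 6.57,"az": 0}
    - {"fingers": 0.46,"x": 0,"y": 0,"z": 0,"ax": 0,"ay": 0,"az": 0}
    - {"fingers": 0.46,"x": 0,"y": 0,"z": 0,"ax": 0,"ay": 0,"az": 0}

```text
clock: 8.93
tcp_pos: [0.4921, 0.2175, 0.2836]
orientation: [-2.745, -0.672, -0.999]
contact_force: [-0.3, 0.8, 0.9]
grip_width: 0.0623
gripper_force: 0.0
```

```bash
python3 -c "
from h import *
tilt()"
```

```text
Traceback (most recent call last):
  File "h.py", line 56, in tilt
    print("tcp n",(u*.7193-p[2]*.6947).round(4),"s",(u*.6947+p[2]*.7193).round(4),"v",(p[:2]@V).round(4),"u,z",u.round(4),p[2].round(4),"tilt",np.degrees(np.arccos(-M[2,2])).round(2),"y.z",M[2,1].round(4),"y.U",(M[:2,1]@U).round(4),"w",o["grip_width"].round(4),"t",o["clock"].round(2),"j",o["joints"].round(2))
                                                                                                                                                                                                                                            ^^^^^^^^^^^^^^^^^^^^^
AttributeError: 'float' object has no attribute 'round'
```

```bash
sed -i 's/o\["grip_width"\].round(4)/round(float(o["grip_width"]),4)/; s/o\["clock"\].round(2)/round(float(o["clock"]),2)/' h.py; python3 -c "
from h import *
tilt()"
```

```text
tcp n 0.1892 s 0.5771 v -0.0325 u,z 0.537 0.2836 tilt 39.77 y.z 0.0171 y.U -0.0028 w 0.0623 t 8.93 j [-0.22 -0.02 -0.35  2.3   0.38  0.18 -2.01]
```

Tilt stops at 40° with joint 6 near its end stop, so at the chute I'll use a smaller tilt (~17°) and level the badge afterwards.

arm_command:
  rows:
    - {"fingers": 0.46,"x": 0,"y": 0,"z": 0,"ax": 0,"ay": -5.7,"az": 0}
    - {"fingers": 0.46,"x": 0,"y": 0,"z": 0,"ax": 0,"ay": -5.7,"az": 0}
    - {"fingers": 0.46,"x": 0,"y": 0,"z": 0,"ax": 0,"ay": -5.7,"az": 0}
    - {"fingers": 0.46,"x": 0,"y": 0,"z": 0,"ax": 0,"ay": -5.7,"az": 0}
    - {"fingers": 0.46,"x": 0,"y": 0,"z": 0,"ax": 0,"ay": 0,"az": 0}

```text
clock: 9.35
tcp_pos: [0.4954, 0.2193, 0.2858]
orientation: [-2.967, -0.718, -0.449]
contact_force: [1.5, 1.2, 0.7]
grip_width: 0.0623
gripper_force: 0.0
```

```bash
cat >> h.py <<'E'
def go(*tg,v=.0405):
    """tg: world xyz or dict(u,v,z) targets at the present orientation; prints tool-frame rows"""
    o=r.get_obs(); M=R.from_rotvec(o["orientation"]).as_matrix(); p=o["tcp_pos"]; tilt()
    for t in tg:
        if isinstance(t,dict): t=np.r_[t["u"]*U+t["v"]*V,t["z"]]
        l=M.T@(np.array(t)-p); n=max(1,int(np.ceil(np.linalg.norm(l)/v))); print(f"  {n} x",(l/n).round(4),"->",np.round(t,4)); p=np.array(t)
E
python3 -c "
from h import *
go(dict(u=.60,v=-.03,z=.15),dict(u=.617,v=-.03,z=.075))"
```

```text
tcp n 0.1904 s 0.5813 v -0.0324 u,z 0.5408 0.2858 tilt 17.02 y.z 0.0138 y.U -0.0036 w 0.0623 t 9.35 j [-0.26  0.1  -0.31  2.02  0.1   0.73 -1.73]
  4 x [ 0.0042 -0.0011  0.0368] -> [0.5469 0.2486 0.15  ]
  2 x [-0.0028 -0.0005  0.0383] -> [0.562  0.2564 0.075 ]
```

arm_command:
  rows:
    - {"fingers": 0.46,"x": 0.0042,"y": -0.0011,"z": 0.0368,"ax": 0,"ay": 0,"az": 0}
    - {"fingers": 0.46,"x": 0.0042,"y": -0.0011,"z": 0.0368,"ax": 0,"ay": 0,"az": 0}
    - {"fingers": 0.46,"x": 0.0042,"y": -0.0011,"z": 0.0368,"ax": 0,"ay": 0,"az": 0}
    - {"fingers": 0.46,"x": 0.0042,"y": -0.0011,"z": 0.0368,"ax": 0.8,"ay": 0,"az": 0}
    - {"fingers": 0.46,"x": 0,"y": 0,"z": 0,"ax": 0,"ay": 0,"az": 0}
    - {"fingers": 0.46,"x": 0,"y": 0,"z": 0,"ax": 0,"ay": 0,"az": 0}

```text
clock: 9.85
tcp_pos: [0.5426, 0.2442, 0.1451]
orientation: [-2.959, -0.717, -0.436]
contact_force: [0.0, 0.1, 0.5]
grip_width: 0.0625
gripper_force: 0.0
```

```bash
python3 -c "
from h import *
go(dict(u=.617,v=-.03,z=.085))
im,P,f=grab('wrist'); np.savez('w6.npz',im=im,P=P); fitturned(im,P)"
```

```text
tcp n 0.3266 s 0.5171 v -0.0319 u,z 0.5942 0.1451 tilt 16.72 y.z 0.0023 y.U -0.0014 w 0.0625 t 9.85 j [-0.33  0.37 -0.26  2.05  0.27  0.46 -1.87]
  2 x [ 0.0023 -0.001   0.0321] -> [0.562  0.2564 0.085 ]
turned n 0.419 s [0.4345 0.4992] v [-0.0541  0.0003] rect [466.2 -27.2] [64.7 66.9] 87.2
```

```bash
python3 - <<'E'
from h import *
P=np.load("w5.npz")["P"]
for row in (40,50,60,70,80,90):
    print(row,[(int(1e3*(P[row,c,:2]@U-.664)),int(1e3*(P[row,c,:2]@V+.029)),int(1e3*P[row,c,2])) for c in (222,224,226,228,230,286,288,290,292) if P[row,c,2]>.004])
E
```

```text
40 [(-27, 44, 6), (-32, 36, 73), (-29, 37, 37), (-29, 34, 36), (-29, 32, 37), (-29, -31, 36), (-32, -31, 72), (-32, -33, 72)]
50 [(-38, 44, 7), (-38, 42, 7), (-38, 40, 6), (-39, 35, 26), (-39, 33, 26), (-39, -33, 25), (-38, -36, 7), (-38, -39, 7)]
60 [(-50, 42, 7), (-50, 40, 7), (-50, 37, 14), (-50, 34, 13), (-50, -34, 7), (-50, -37, 7), (-50, -39, 7)]
70 [(-62, 43, 6), (-62, 40, 7), (-62, 36, 23), (-62, 34, 24), (-62, -33, 24), (-62, -37, 7), (-62, -40, 6)]
80 [(-74, 43, 6), (-74, 40, 8), (-74, 38, 8), (-74, -35, 8), (-74, -38, 6), (-74, -40, 7)]
90 [(-86, 43, 8), (-86, 41, 6), (-86, 38, 7), (-86, -35, 7), (-86, -38, 7), (-86, -41, 6)]
```

```bash
python3 - <<'E'
from h import *
for nm in("w5","w6","top0","scene0"):
    P=np.load(nm+".npz")["P"]; u=P[...,0]*U[0]+P[...,1]*U[1]-.664; v=P[...,0]*V[0]+P[...,1]*V[1]+.029; z=P[...,2]
    ramp=.012+(u+.05)*1.0355
    m=(u>-.08)&(u<.04)&(abs(abs(v)-.037)<.008)&(z>ramp+.012)&(z<.19)&(z>.03)
    q=np.c_[u,v,z][m.reshape(-1)] if 0 else np.stack([u,v,z],-1)[m]; print(nm,len(q)); 
    i=np.linspace(0,len(q)-1,14).astype(int) if len(q) else []
    print([tuple((q[j]*1000).astype(int)) for j in i])
E
```

```text
w5 442
[(np.int64(1), np.int64(43), np.int64(96)), (np.int64(0), np.int64(-31), np.int64(96)), (np.int64(-2), np.int64(36), np.int64(101)), (np.int64(-4), np.int64(37), np.int64(100)), (np.int64(-6), np.int64(-33), np.int64(98)), (np.int64(-8), np.int64(-32), np.int64(96)), (np.int64(-11), np.int64(35), np.int64(93)), (np.int64(-13), np.int64(35), np.int64(91)), (np.int64(-15), np.int64(35), np.int64(87)), (np.int64(-17), np.int64(-31), np.int64(79)), (np.int64(-21), np.int64(-33), np.int64(83)), (np.int64(-24), np.int64(-33), np.int64(79)), (np.int64(-28), np.int64(36), np.int64(77)), (np.int64(-33), np.int64(35), np.int64(72))]
w6 17034
[(np.int64(39), np.int64(36), np.int64(145)), (np.int64(8), np.int64(-34), np.int64(187)), (np.int64(5), np.int64(-34), np.int64(179)), (np.int64(3), np.int64(-34), np.int64(173)), (np.int64(18), np.int64(34), np.int64(97)), (np.int64(2), np.int64(37), np.int64(138)), (np.int64(-1), np.int64(35), np.int64(102)), (np.int64(-57), np.int64(31), np.int64(141)), (np.int64(-62), np.int64(-38), np.int64(158)), (np.int64(-65), np.int64(31), np.int64(167)), 
[... 765 characters left out ...]
int64(88)), (np.int64(-29), np.int64(31), np.int64(73))]
scene0 555
[(np.int64(1), np.int64(34), np.int64(188)), (np.int64(4), np.int64(-43), np.int64(188)), (np.int64(39), np.int64(33), np.int64(133)), (np.int64(0), np.int64(41), np.int64(114)), (np.int64(6), np.int64(36), np.int64(107)), (np.int64(4), np.int64(-43), np.int64(144)), (np.int64(-20), np.int64(32), np.int64(87)), (np.int64(-23), np.int64(31), np.int64(81)), (np.int64(23), np.int64(-32), np.int64(117)), (np.int64(12), np.int64(-36), np.int64(113)), (np.int64(-1), np.int64(-38), np.int64(104)), (np.int64(10), np.int64(-35), np.int64(92)), (np.int64(-14), np.int64(-35), np.int64(78)), (np.int64(-19), np.int64(-37), np.int64(62))]
```

The lower ramp has 30 mm side rails above x −12, so I grip ~10 mm below the badge's middle, tilted as far as the wrist allows.

arm_command:
  rows:
    - {"fingers": 0.4,"x": 0,"y": 0,"z": 0,"ax": 0,"ay": 4.3,"az": 0}
    - {"fingers": 0.4,"x": 0,"y": -0.002,"z": 0.02,"ax": 0,"ay": 0,"az": 0}
    - {"fingers": 0.4,"x": -0.006,"y": 0,"z": 0.02,"ax": 0,"ay": 0,"az": 0}
    - {"fingers": 0.4,"x": -0.006,"y": 0,"z": 0,"ax": 0,"ay": 0,"az": 0}
    - {"fingers": 0.4,"x": 0,"y": 0,"z": 0,"ax": 0,"ay": 0,"az": 0}

```text
clock: 10.32
tcp_pos: [0.5444, 0.247, 0.1066]
orientation: [-2.925, -0.71, -0.55]
contact_force: [-0.7, -0.4, 0.0]
grip_width: 0.0595
gripper_force: 0.0
```

```bash
python3 -c "
from h import *
go(dict(u=.5988,v=-.0297,z=.0992),dict(u=.6167,v=-.0297,z=.0525),v=.02)"
```

```text
tcp n 0.3554 s 0.4915 v -0.0303 u,z 0.5971 0.1066 tilt 21.23 y.z 0.0046 y.U -0.0012 w 0.0595 t 10.32 j [-0.42  0.41 -0.15  2.12  0.37  0.25 -1.99]
  1 x [-0.0011 -0.0006  0.0075] -> [0.5457 0.2483 0.0992]
  3 x [-0.0001 -0.0001  0.0167] -> [0.5616 0.2565 0.0525]
```

arm_command:
  rows:
    - {"fingers": 0.4,"x": -0.001,"y": -0.0006,"z": 0.015,"ax": 0,"ay": -1,"az": 0}
    - {"fingers": 0.4,"x": 0,"y": 0,"z": 0.015,"ax": 0,"ay": 0,"az": 0}
    - {"fingers": 0.4,"x": 0,"y": 0,"z": 0.01,"ax": 0,"ay": 0,"az": 0}
    - {"fingers": 0.4,"x": 0,"y": 0,"z": 0,"ax": 0,"ay": 0,"az": 0}
    - {"fingers": 0.4,"x": 0,"y": 0,"z": 0,"ax": 0,"ay": 0,"az": 0}

```text
clock: 10.73
tcp_pos: [0.557, 0.2537, 0.0684]
orientation: [-2.933, -0.711, -0.525]
contact_force: [0.8, -0.3, -0.2]
grip_width: 0.0595
gripper_force: 0.0
```

```bash
python3 -c "
from h import *
go(dict(u=.6167,v=-.0297,z=.0525),v=.02)"
```

```text
tcp n 0.3922 s 0.4739 v -0.03 u,z 0.6113 0.0684 tilt 20.23 y.z 0.0045 y.U -0.0015 w 0.0595 t 10.73 j [-0.45  0.5  -0.12  2.1   0.41  0.21 -2.02]
  1 x [-0.0004 -0.0004  0.0168] -> [0.5616 0.2565 0.0525]
```

Still inside the range. Last 17 mm, then close.

arm_command:
  rows:
    - {"fingers": 0.4,"x": 0,"y": 0,"z": 0.009,"ax": 0,"ay": -0.5,"az": 0}
    - {"fingers": 0.4,"x": 0,"y": 0,"z": 0.008,"ax": 0,"ay": -0.5,"az": 0}
    - {"fingers": 0.4,"x": 0,"y": 0,"z": 0,"ax": 0,"ay": 0,"az": 0}
    - {"fingers": 0.4,"x": 0,"y": 0,"z": 0,"ax": 0,"ay": 0,"az": 0}

```text
clock: 11.07
tcp_pos: [0.562, 0.2563, 0.051]
orientation: [-2.942, -0.713, -0.497]
contact_force: [-0.0, -0.4, 0.2]
grip_width: 0.06
gripper_force: 0.0
```

arm_command:
  rows:
    - {"fingers": -0.2,"x": 0,"y": 0,"z": 0,"ax": 0,"ay": 0,"az": 0}
    - {"fingers": -0.2,"x": 0,"y": 0,"z": 0,"ax": 0,"ay": 0,"az": 0}
    - {"fingers": -0.2,"x": 0,"y": 0,"z": 0,"ax": 0,"ay": 0,"az": 0}
    - {"fingers": -0.2,"x": 0,"y": 0,"z": 0,"ax": 0,"ay": 0,"az": 0}
  grip_force: 35

```text
clock: 11.4
tcp_pos: [0.5618, 0.256, 0.0517]
orientation: [-2.942, -0.713, -0.499]
contact_force: [-3.5, -2.2, 4.2]
grip_width: 0.047
gripper_force: 34.8
```

```bash
python3 -c "
from h import *
tilt();print(r.get_obs()['contact_force'])"
```

```text
tcp n 0.4076 s 0.4656 v -0.0302 u,z 0.6167 0.0517 tilt 19.18 y.z 0.0047 y.U -0.0016 w 0.047 t 11.4 j [-0.45  0.54 -0.11  2.08  0.41  0.21 -2.02]
[-3.49479582 -2.23154271  4.20956679]
```

arm_command:
  rows:
    - {"fingers": -0.2,"x": -0.007,"y": 0,"z": -0.0137,"ax": 0,"ay": 0,"az": 0}
    - {"fingers": -0.2,"x": -0.009,"y": 0,"z": -0.0178,"ax": 0,"ay": 0,"az": 0}
    - {"fingers": -0.2,"x": -0.009,"y": 0,"z": -0.0178,"ax": 0,"ay": 0,"az": 0}
    - {"fingers": -0.2,"x": -0.009,"y": 0,"z": -0.03,"ax": 0,"ay": 0,"az": 0}
    - {"fingers": -0.2,"x": 0,"y": 0,"z": -0.04,"ax": 0,"ay": -4,"az": 0}
    - {"fingers": -0.2,"x": 0,"y": 0,"z": -0.04,"ax": 0,"ay": -5,"az": 0}
    - {"fingers": -0.2,"x": 0,"y": 0,"z": -0.04,"ax": 0,"ay": -5,"az": 0}
    - {"fingers": -0.2,"x": 0,"y": 0,"z": -0.03,"ax": 0,"ay": -5,"az": 0}
    - {"fingers": -0.2,"x": 0,"y": 0,"z": 0,"ax": 0,"ay": 0,"az": 0}
    - {"fingers": -0.2,"x": 0,"y": 0,"z": 0,"ax": 0,"ay": 0,"az": 0}

```text
clock: 12.23
tcp_pos: [0.4827, 0.2161, 0.2575]
orientation: [3.053, 0.737, 0.03]
contact_force: [-0.2, 0.3, -0.5]
grip_width: 0.0463
gripper_force: 35.1
```

```bash
python3 - <<'E'
from h import *
im,P,f=grab("wrist"); np.savez("w7.npz",im=im,P=P); save("w7.png",im)
o=r.get_obs(); M=R.from_rotvec(o["orientation"]).as_matrix(); T=(P-o["tcp_pos"])@M
m=(abs(T[...,1])<.02)&(abs(T[...,0])<.07)&(abs(T[...,2]-.01)<.045); q=T[m]
k=np.polyfit(q[:,0],q[:,2],1); e=q[:,2]-np.polyval(k,q[:,0]); g=abs(e)<.004; q=q[g];k=np.polyfit(q[:,0],q[:,2],1)
print("badge pitch in tool",np.degrees(np.arctan(k[0])).round(1),"x",np.percentile(q[:,0],[1,99]).round(4),"z at ends",np.polyval(k,np.percentile(q[:,0],[1,99])).round(4),len(q))
tilt(); plan()
E
```

```text
badge pitch in tool -25.2 x [-0.0179  0.0386] z at ends [ 0.0198 -0.0068] 8388
tcp n 0.2012 s 0.5495 v -0.0295 u,z 0.5265 0.2555 tilt 0.92 y.z 0.0057 y.U -0.0024 w 0.0467 t 12.28 j [-0.22  0.25 -0.38  1.89  0.11  1.01 -1.74]
now [0.4813 0.2153 0.2555] psi 27.17 z [ 0.016  0.002 -1.   ] w 0.0467 t 12.28 j [-0.22  0.25 -0.38  1.89  0.11  1.01 -1.74]
```

View pics/w7.png

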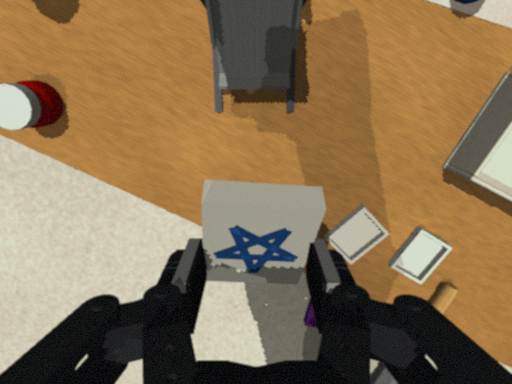

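Badge held star up, tail end 25° low, at (262,235) between the fingers. I'll turn to face the robot side (ψ 180°, camera away from the lid) and go over the box.

arm_command:
  rows:
    - {"fingers": -0.2,"x": 0,"y": 0,"z": -0.01,"ax": 0,"ay": 0,"az": -7}
    - {"fingers": -0.2,"x": 0,"y": 0,"z": 0,"ax": 0,"ay": 0,"az": -7}
    - {"fingers": -0.2,"x": 0,"y": 0,"z": 0,"ax": 0,"ay": 0,"az": -7}
    - {"fingers": -0.2,"x": 0,"y": 0,"z": 0,"ax": 0,"ay": 0,"az": -7}
    - {"fingers": -0.2,"x": 0,"y": 0,"z": 0,"ax": 0,"ay": 0,"az": -7}
    - {"fingers": -0.2,"x": 0,"y": 0,"z": 0,"ax": 0,"ay": 0,"az": -7}
    - {"fingers": -0.2,"x": 0,"y": 0,"z": 0,"ax": 0,"ay": 0,"az": -7}
    - {"fingers": -0.2,"x": 0,"y": 0,"z": 0,"ax": 0,"ay": 0,"az": -7}
    - {"fingers": -0.2,"x": 0,"y": 0,"z": 0,"ax": 0,"ay": 0,"az": -7}
    - {"fingers": -0.2,"x": 0,"y": 0,"z": 0,"ax": 0,"ay": 0,"az": -7}

```text
clock: 13.12
tcp_pos: [0.4795, 0.2146, 0.2634]
orientation: [2.064, 2.356, 0.012]
contact_force: [-0.3, -1.0, 0.8]
grip_width: 0.0465
gripper_force: 35.2
```

arm_command:
  rows:
    - {"fingers": -0.2,"x": 0,"y": 0,"z": 0,"ax": 0,"ay": 0,"az": -7}
    - {"fingers": -0.2,"x": 0,"y": 0,"z": 0,"ax": 0,"ay": 0,"az": -7}
    - {"fingers": -0.2,"x": 0,"y": 0,"z": 0,"ax": 0,"ay": 0,"az": -7}
    - {"fingers": -0.2,"x": 0,"y": 0,"z": 0,"ax": 0,"ay": 0,"az": -7}
    - {"fingers": -0.2,"x": 0,"y": 0,"z": 0,"ax": 0,"ay": 0,"az": -7}
    - {"fingers": -0.2,"x": 0,"y": 0,"z": 0,"ax": 0,"ay": 0,"az": -7}
    - {"fingers": -0.2,"x": 0,"y": 0,"z": 0,"ax": 0,"ay": 0,"az": -7}
    - {"fingers": -0.2,"x": 0,"y": 0,"z": 0,"ax": 0,"ay": 0,"az": -7}
    - {"fingers": -0.2,"x": 0,"y": 0,"z": 0,"ax": 0,"ay": 0,"az": -7}
    - {"fingers": -0.2,"x": 0,"y": 0,"z": 0,"ax": 0,"ay": 0,"az": -7}

```text
clock: 13.95
tcp_pos: [0.4795, 0.2146, 0.2634]
orientation: [0.339, 3.111, 0.002]
contact_force: [0.5, 0.0, -0.2]
grip_width: 0.0466
gripper_force: 35.2
```

arm_command:
  rows:
    - {"fingers": -0.2,"x": 0,"y": 0,"z": 0,"ax": 0,"ay": 0,"az": -6.5}
    - {"fingers": -0.2,"x": 0,"y": 0,"z": 0,"ax": 0,"ay": 0,"az": -6.5}
    - {"fingers": -0.2,"x": 0,"y": 0,"z": 0,"ax": 0,"ay": 0,"az": 0}
    - {"fingers": -0.2,"x": 0,"y": 0,"z": 0,"ax": 0,"ay": 0,"az": 0}

```text
clock: 14.28
tcp_pos: [0.4799, 0.2147, 0.2641]
orientation: [-0.0, 3.129, 0.001]
contact_force: [0.5, -0.2, -0.6]
grip_width: 0.0467
gripper_force: 35.2
```

```bash
python3 -c "
from h import *
plan((.6,-.2,.26,180))"
```

```text
now [0.4799 0.2147 0.2641] psi -179.99 z [ 0.012  0.001 -1.   ] w 0.0467 t 14.28 j [ 0.13  0.31 -0.81  1.86  0.26  1.07  0.79]
  52 x az -6.92
  11 x [-0.0109 -0.0377  0.0004] ->  (0.6, -0.2, 0.26, 180)
```

arm_command:
  rows:
    - {"fingers": -0.2,"x": -0.0109,"y": -0.0377,"z": 0,"ax": 0,"ay": 0,"az": 0}
    - {"fingers": -0.2,"x": -0.0109,"y": -0.0377,"z": 0,"ax": 0,"ay": 0,"az": 0}
    - {"fingers": -0.2,"x": -0.0109,"y": -0.0377,"z": 0,"ax": 0,"ay": 0,"az": 0}
    - {"fingers": -0.2,"x": -0.0109,"y": -0.0377,"z": 0,"ax": 0,"ay": 0,"az": 0}
    - {"fingers": -0.2,"x": -0.0109,"y": -0.0377,"z": 0,"ax": 0,"ay": 0,"az": 0}
    - {"fingers": -0.2,"x": -0.0109,"y": -0.0377,"z": 0,"ax": 0,"ay": 0,"az": 0}
    - {"fingers": -0.2,"x": -0.0109,"y": -0.0377,"z": 0,"ax": 0,"ay": 0,"az": 0}
    - {"fingers": -0.2,"x": -0.0109,"y": -0.0377,"z": 0,"ax": 0,"ay": 0,"az": 0}
    - {"fingers": -0.2,"x": -0.0109,"y": -0.0377,"z": 0,"ax": 0,"ay": 0,"az": 0}
    - {"fingers": -0.2,"x": -0.0109,"y": -0.0377,"z": 0,"ax": 0,"ay": 0,"az": 0}

```text
clock: 15.12
tcp_pos: [0.5908, -0.1632, 0.266]
orientation: [0.001, 3.128, 0.002]
contact_force: [1.0, 0.0, -0.4]
grip_width: 0.0465
gripper_force: 35.2
```

arm_command:
  rows:
    - {"fingers": -0.2,"x": -0.0109,"y": -0.0377,"z": 0,"ax": 0,"ay": -5,"az": 0}
    - {"fingers": -0.2,"x": 0,"y": 0,"z": 0,"ax": 0,"ay": -5,"az": 0}
    - {"fingers": -0.2,"x": 0,"y": 0,"z": 0,"ax": 0,"ay": -5,"az": 0}
    - {"fingers": -0.2,"x": 0,"y": 0,"z": 0,"ax": 0,"ay": 0,"az": 0}
    - {"fingers": -0.2,"x": 0,"y": 0,"z": 0,"ax": 0,"ay": 0,"az": 0}

```text
clock: 15.53
tcp_pos: [0.6005, -0.1992, 0.2662]
orientation: [-0.0, 2.869, 0.002]
contact_force: [0.6, -1.1, 0.1]
grip_width: 0.0466
gripper_force: 35.2
```

```bash
python3 - <<'E'
from h import *
im,P,f=grab("wrist"); np.savez("w8.npz",im=im,P=P)
tilt()
Q=P.reshape(-1,3); Q=Q[~np.isnan(Q[:,0])]
rim=Q[(abs(Q[:,2]-.056)<.003)&(Q[:,0]>.5)&(Q[:,0]<.7)]
print("rim",len(rim)); h,e=np.histogram(rim[:,0],bins=np.arange(.54,.71,.005)); print([(round(a,3),b) for a,b in zip(e,h) if b>20])
h,e=np.histogram(rim[:,1],bins=np.arange(-.38,.05,.005)); print([(round(a,3),b) for a,b in zip(e,h) if b>40])
fl=Q[(abs(Q[:,2]-.005)<.004)&(Q[:,0]>.57)&(Q[:,0]<.69)&(Q[:,1]>-.27)&(Q[:,1]<.01)]; print("floor x",np.percentile(fl[:,0],[1,99]).round(4),"y",np.percentile(fl[:,1],[1,99]).round(4),len(fl))
bl=Q[(abs(Q[:,2]-.060)<.004)&(Q[:,1]<-.275)&(Q[:,0]>.55)]; print("block",np.percentile(bl[:,0],[1,99]).round(4),np.percentile(bl[:,1],[1,99]).round(4),len(bl))
E
```

```text
tcp n 0.1337 s 0.5001 v -0.4526 u,z 0.4436 0.2668 tilt 15.71 y.z 0.0016 y.U 0.457 w 0.0471 t 15.58 j [ 0.79  0.35 -0.67  1.8   0.23  0.8   1.62]
rim 5130
[(np.float64(0.56), np.int64(144)), (np.float64(0.565), np.int64(1659)), (np.float64(0.57), np.int64(292)), (np.float64(0.575), np.int64(80)), (np.float64(0.58), np.int64(78)), (np.float64(0.585), np.int64(252)), (np.float64(0.59), np.int64(76)), (np.float64(0.595), np.int64(78)), (np.float64(0.6), np.int64(77)), (np.float64(0.605), np.int64(67)), (np.float64(0.61), np.int64(79)), (np.float64(0.615), np.int64(66)), (np.float64(0.62), np.int64(72)), (np.float64(0.625), np.int64(66)), (np.float64(0.63), np.int64(64)), (np.float64(0.635), np.int64(61)), (np.float64(0.64), np.int64(65)), (np.float64(0.645), np.int64(58)), (np.float64(0.65), np.int64(59)), (np.float64(0.655), np.int64(55)), (np.float64(0.66), np.int64(55)), (np.float64(0.665), np.int64(49)), (np.float64(0.67), np.int64(62)), (np.float64(0.675), np.int64(1142)), (np.float64(0.68), np.int64(373))]
[(np.float64(-0.265), np.int64(103)), (np.float64(-0.26), np.int64(473)), (n
[... 1341 characters left out ...]
9)), (np.float64(-0.065), np.int64(62)), (np.float64(-0.06), np.int64(66)), (np.float64(-0.055), np.int64(69)), (np.float64(-0.05), np.int64(71)), (np.float64(-0.045), np.int64(74)), (np.float64(-0.04), np.int64(64)), (np.float64(-0.035), np.int64(67)), (np.float64(-0.03), np.int64(67)), (np.float64(-0.025), np.int64(61)), (np.float64(-0.02), np.int64(63)), (np.float64(-0.015), np.int64(63)), (np.float64(-0.01), np.int64(62)), (np.float64(-0.005), np.int64(62)), (np.float64(0.0), np.int64(61)), (np.float64(0.005), np.int64(58)), (np.float64(0.01), np.int64(699)), (np.float64(0.015), np.int64(102))]
floor x [0.5844 0.6768] y [-0.2526  0.0074] 19481
block [0.5861 0.6714] [-0.3406 -0.2757] 5469
```

Box centre fits at about (0.625,−0.1245), agreeing between the views within 4 mm. Lower into the first slot.

```bash
python3 -c "
from h import *
go((.63,-.2,.10),(.63,-.2,.04),(.63,-.2,.031),v=.035)"
```

```text
tcp n 0.1337 s 0.5001 v -0.4526 u,z 0.4436 0.2668 tilt 15.71 y.z 0.0016 y.U 0.457 w 0.0471 t 15.58 j [ 0.79  0.35 -0.67  1.8   0.23  0.8   1.62]
  5 x [ 0.0036 -0.0003  0.0337] -> [ 0.63 -0.2   0.1 ]
  2 x [ 0.0081 -0.      0.0289] -> [ 0.63 -0.2   0.04]
  1 x [ 0.0024 -0.      0.0087] -> [ 0.63  -0.2    0.031]
```

arm_command:
  rows:
    - {"fingers": -0.2,"x": 0.0036,"y": -0.0003,"z": 0.0337,"ax": 0,"ay": 0,"az": 0}
    - {"fingers": -0.2,"x": 0.0036,"y": -0.0003,"z": 0.0337,"ax": 0,"ay": 0,"az": 0}
    - {"fingers": -0.2,"x": 0.0036,"y": -0.0003,"z": 0.0337,"ax": 0,"ay": 0,"az": 0}
    - {"fingers": -0.2,"x": 0.0036,"y": -0.0003,"z": 0.0337,"ax": 0,"ay": 0,"az": 0}
    - {"fingers": -0.2,"x": 0.0036,"y": -0.0003,"z": 0.0337,"ax": 0,"ay": 0,"az": 0}
    - {"fingers": -0.2,"x": 0.0081,"y": 0,"z": 0.0289,"ax": 0,"ay": 0,"az": 0}
    - {"fingers": -0.2,"x": 0.004,"y": 0,"z": 0.0145,"ax": 0,"ay": 0,"az": 0}
    - {"fingers": -0.2,"x": 0.004,"y": 0,"z": 0.0145,"ax": 0,"ay": 0,"az": 0}
    - {"fingers": -0.2,"x": 0,"y": 0,"z": 0,"ax": 0,"ay": 0,"az": 0}
    - {"fingers": -0.2,"x": 0,"y": 0,"z": 0,"ax": 0,"ay": 0,"az": 0}

```text
clock: 16.42
tcp_pos: [0.6318, -0.1989, 0.0392]
orientation: [-0.006, 2.867, 0.003]
contact_force: [0.7, -0.6, 1.0]
grip_width: 0.0468
gripper_force: 35.1
```

```bash
python3 -c "
from h import *
go((.63,-.2,.031),v=.035)"
```

```text
tcp n 0.311 s 0.3548 v -0.4666 u,z 0.4702 0.0392 tilt 15.73 y.z 0.0017 y.U 0.4549 w 0.0468 t 16.42 j [ 0.57  0.66 -0.43  1.9   0.51  0.4   1.38]
  1 x [ 0.004  -0.0011  0.0074] -> [ 0.63  -0.2    0.031]
```

arm_command:
  rows:
    - {"fingers": -0.2,"x": 0.004,"y": -0.001,"z": 0.0074,"ax": 0,"ay": 0,"az": 0}
    - {"fingers": -0.2,"x": 0,"y": 0,"z": 0,"ax": 0,"ay": 0,"az": 0}
    - {"fingers": 0.36,"x": 0,"y": 0,"z": 0,"ax": 0,"ay": 0,"az": 0}
    - {"fingers": 0.36,"x": 0,"y": 0,"z": 0,"ax": 0,"ay": 0,"az": 0}
    - {"fingers": 0.36,"x": 0,"y": 0,"z": 0,"ax": 0,"ay": 0,"az": 0}
    - {"fingers": 0.36,"x": -0.004,"y": 0,"z": -0.015,"ax": 0,"ay": 0,"az": 0}
    - {"fingers": 0.36,"x": -0.008,"y": 0,"z": -0.03,"ax": 0,"ay": 0,"az": 0}
    - {"fingers": 0.36,"x": -0.008,"y": 0,"z": -0.03,"ax": 0,"ay": 0,"az": 0}
    - {"fingers": 0.36,"x": 0,"y": 0,"z": -0.035,"ax": 0,"ay": 5,"az": 0}
    - {"fingers": 0.36,"x": 0,"y": 0,"z": -0.035,"ax": 0,"ay": 5,"az": 0}

```text
clock: 17.25
tcp_pos: [0.6091, -0.2018, 0.1788]
orientation: [-0.004, 3.046, 0.003]
contact_force: [1.3, -0.3, -0.8]
grip_width: 0.0577
gripper_force: 0.0
```

arm_command:
  rows:
    - {"fingers": 0.46,"x": 0,"y": 0,"z": -0.04,"ax": 0,"ay": 5,"az": 0}
    - {"fingers": 0.46,"x": 0,"y": 0,"z": -0.04,"ax": 0,"ay": 0.7,"az": 0}
    - {"fingers": 0.46,"x": 0,"y": 0,"z": -0.02,"ax": 0,"ay": 0,"az": 0}
    - {"fingers": 0.46,"x": 0,"y": 0,"z": 0,"ax": 0,"ay": 0,"az": 0}
    - {"fingers": 0.46,"x": 0,"y": 0,"z": 0,"ax": 0,"ay": 0,"az": 0}

```text
clock: 17.67
tcp_pos: [0.6076, -0.2017, 0.2787]
orientation: [-0.004, 3.137, -0.0]
contact_force: [-0.0, 0.6, -0.6]
grip_width: 0.0623
gripper_force: 0.0
```

```bash
cat >> h.py <<'E'
def inbox(P):
    # badge top faces in box (z about .017)
    m=(P[...,0]>.56)&(P[...,0]<.69)&(P[...,1]>-.265)&(P[...,1]<.015)&(abs(P[...,2]-.0165)<.004)
    m=cv2.morphologyEx(m.astype(np.uint8),cv2.MORPH_OPEN,np.ones((5,5),np.uint8))
    n,l,s,_=cv2.connectedComponentsWithStats(m)
    for k in range(1,n):
        if s[k,4]<300: continue
        q=P[l==k]; rc=cv2.minAreaRect((q[:,:2]*1000).astype(np.float32)); print("inbox",s[k,4],np.round(rc[0],1),np.round(rc[1],1),round(rc[2],1),np.percentile(q[:,2],[5,50,95]).round(4))
E
python3 - <<'E'
from h import *
im,P,f=grab("wrist"); np.savez("w9.npz",im=im,P=P); inbox(P); save("w9.png",im)
im,P,f=grab("top"); np.savez("t9.npz",im=im,P=P); badges(im,P)
plan((.46,-.025,.25,None),(.456,-.025,.11,-6.5))
E
```

```text
inbox 2043 [ 624.2 -200.9] [48.  60.6] 86.9 [0.017  0.0183 0.0196]
badge px [280 208  19  23] ctr [460.3 -25.9] size [49.  60.3] long psi -2.5 z [-0.0004  0.0052  0.0152]
badge px [247 211  23  26] ctr [449.1  59. ] size [50.9 61.9] long psi -18.9 z [-0.0012  0.0048  0.0152]
now [ 0.6061 -0.2017  0.2759] psi -179.83 z [ 0.     0.001 -1.   ] w 0.0624 t 17.77 j [ 0.66  0.46 -0.6   1.59  0.28  1.18  1.57]
  6 x [0.0243 0.0295 0.0043] ->  (0.46, -0.025, 0.25, None)
  25 x az -6.93
  4 x [-0.001   0.0001  0.035 ] ->  (0.456, -0.025, 0.11, -6.5)
```

Badge 1 lies flat in the box at (0.624, −0.201), top at z 0.017. Next badge at (0.460, −0.026).

arm_command:
  rows:
    - {"fingers": 0.46,"x": 0.0243,"y": 0.0295,"z": 0.0043,"ax": 0,"ay": 0,"az": 0}
    - {"fingers": 0.46,"x": 0.0243,"y": 0.0295,"z": 0.0043,"ax": 0,"ay": 0,"az": 0}
    - {"fingers": 0.46,"x": 0.0243,"y": 0.0295,"z": 0.0043,"ax": 0,"ay": 0,"az": 0}
    - {"fingers": 0.46,"x": 0.0243,"y": 0.0295,"z": 0.0043,"ax": 0,"ay": 0,"az": 0}
    - {"fingers": 0.46,"x": 0.0243,"y": 0.0295,"z": 0.0043,"ax": 0,"ay": 0,"az": 0}
    - {"fingers": 0.46,"x": 0.0243,"y": 0.0295,"z": 0.0043,"ax": 0,"ay": 0,"az": 0}
    - {"fingers": 0.46,"x": 0,"y": 0,"z": 0.04,"ax": 0,"ay": 0,"az": 5.2}
    - {"fingers": 0.46,"x": 0,"y": 0,"z": 0.04,"ax": 0,"ay": 0,"az": 0}
    - {"fingers": 0.46,"x": 0,"y": 0,"z": 0.04,"ax": 0,"ay": 0,"az": 0}
    - {"fingers": 0.46,"x": 0,"y": 0,"z": 0.02,"ax": 0,"ay": 0,"az": 0}

```text
clock: 18.6
tcp_pos: [0.4571, -0.0251, 0.1065]
orientation: [-0.136, -3.133, -0.002]
contact_force: [-0.9, 0.1, -0.1]
grip_width: 0.0624
gripper_force: 0.0
```

arm_command:
  rows:
    - {"fingers": 0.46,"x": 0,"y": 0,"z": 0,"ax": 0,"ay": 0,"az": 0}
    - {"fingers": 0.46,"x": 0,"y": 0,"z": 0,"ax": 0,"ay": 0,"az": 0}
    - {"fingers": 0.46,"x": 0,"y": 0,"z": 0,"ax": 0,"ay": 0,"az": 0}

```text
clock: 18.85
tcp_pos: [0.4616, -0.0247, 0.1119]
orientation: [0.137, 3.136, 0.002]
contact_force: [-0.0, 0.9, 0.2]
grip_width: 0.0623
gripper_force: 0.0
```

```bash
python3 - <<'E'
from h import *
im,P,f=grab("wrist"); np.savez("w10.npz",im=im,P=P); badges(im,P); save("w10.png",im)
plan((.459,-.025,.021,None))
E
```

```text
badge px [332 112  97 100] ctr [449.9  63.6] size [56.  64.5] long psi -19.3 z [0.0032 0.0048 0.014 ]
badge px [219 148  72  83] ctr [461.6 -24.3] size [51.4 66.5] long psi -4.5 z [0.0032 0.0047 0.0139]
now [ 0.4621 -0.0247  0.1124] psi 174.97 z [ 0.004  0.001 -1.   ] w 0.0623 t 18.9 j [ 0.46  0.4  -0.64  2.14  0.36  0.71  1.06]
  3 x [ 0.001  -0.0002  0.0305] ->  (0.459, -0.025, 0.021, None)
```

arm_command:
  rows:
    - {"fingers": 0.46,"x": 0.0005,"y": 0,"z": 0.031,"ax": 0,"ay": -0.2,"az": 0}
    - {"fingers": 0.46,"x": 0.0005,"y": 0,"z": 0.031,"ax": 0,"ay": 0,"az": -0.4}
    - {"fingers": 0.46,"x": 0,"y": 0,"z": 0.029,"ax": 0,"ay": 0,"az": 0}
    - {"fingers": 0.46,"x": 0,"y": 0,"z": 0,"ax": 0,"ay": 0,"az": 0}
    - {"fingers": 0.46,"x": 0,"y": 0,"z": 0,"ax": 0,"ay": 0,"az": 0}
    - {"fingers": -0.2,"x": 0,"y": 0,"z": 0,"ax": 0,"ay": 0,"az": 0}
    - {"fingers": -0.2,"x": 0,"y": 0,"z": 0,"ax": 0,"ay": 0,"az": 0}
    - {"fingers": -0.2,"x": 0,"y": 0,"z": 0,"ax": 0,"ay": 0,"az": 0}
    - {"fingers": -0.2,"x": 0,"y": 0,"z": 0,"ax": 0,"ay": 0,"az": 0}
  grip_force: 25

```text
clock: 19.65
tcp_pos: [0.4624, -0.0246, 0.0224]
orientation: [0.127, 3.129, 0.001]
contact_force: [-1.3, 1.0, 8.5]
grip_width: 0.0468
gripper_force: 26.5
```

```bash
python3 -c "
from h import *
plan((.461,-.025,.36,None),(.6,.275,.36,27.3),psi=None)"
```

```text
now [ 0.4624 -0.0246  0.0224] psi 175.36 z [ 0.01   0.001 -1.   ] w 0.0468 t 19.65 j [ 0.34  0.55 -0.51  2.19  0.55  0.51  0.9 ]
  9 x [ 0.0001 -0.0001 -0.0375] ->  (0.461, -0.025, 0.36, None)
  22 x az 6.73
  9 x [ 0.029  -0.0225 -0.    ] ->  (0.6, 0.275, 0.36, 27.3)
```

arm_command:
  rows:
    - {"fingers": -0.2,"x": 0,"y": 0,"z": -0.0375,"ax": 0,"ay": 0,"az": 0}
    - {"fingers": -0.2,"x": 0,"y": 0,"z": -0.0375,"ax": 0,"ay": 0,"az": 0}
    - {"fingers": -0.2,"x": 0,"y": 0,"z": -0.0375,"ax": 0,"ay": 0,"az": 6.73}
    - {"fingers": -0.2,"x": 0,"y": 0,"z": -0.0375,"ax": 0,"ay": 0,"az": 6.73}
    - {"fingers": -0.2,"x": 0,"y": 0,"z": -0.0375,"ax": 0,"ay": 0,"az": 6.73}
    - {"fingers": -0.2,"x": 0,"y": 0,"z": -0.0375,"ax": 0,"ay": 0,"az": 6.73}
    - {"fingers": -0.2,"x": 0,"y": 0,"z": -0.0375,"ax": 0,"ay": 0,"az": 6.73}
    - {"fingers": -0.2,"x": 0,"y": 0,"z": -0.0375,"ax": 0,"ay": 0,"az": 6.73}
    - {"fingers": -0.2,"x": 0,"y": 0,"z": -0.0375,"ax": 0,"ay": 0,"az": 6.73}
    - {"fingers": -0.2,"x": 0,"y": 0,"z": 0,"ax": 0,"ay": 0,"az": 6.73}

```text
clock: 20.48
tcp_pos: [0.4616, -0.0239, 0.3667]
orientation: [1.532, 2.722, 0.014]
contact_force: [2.2, 0.5, 0.5]
grip_width: 0.047
gripper_force: 26.4
```

arm_command:
  rows:
    - {"fingers": -0.2,"x": 0,"y": 0,"z": 0,"ax": 0,"ay": 0,"az": 6.73}
    - {"fingers": -0.2,"x": 0,"y": 0,"z": 0,"ax": 0,"ay": 0,"az": 6.73}
    - {"fingers": -0.2,"x": 0,"y": 0,"z": 0,"ax": 0,"ay": 0,"az": 6.73}
    - {"fingers": -0.2,"x": 0,"y": 0,"z": 0,"ax": 0,"ay": 0,"az": 6.73}
    - {"fingers": -0.2,"x": 0,"y": 0,"z": 0,"ax": 0,"ay": 0,"az": 6.73}
    - {"fingers": -0.2,"x": 0,"y": 0,"z": 0,"ax": 0,"ay": 0,"az": 6.73}
    - {"fingers": -0.2,"x": 0,"y": 0,"z": 0,"ax": 0,"ay": 0,"az": 6.73}
    - {"fingers": -0.2,"x": 0,"y": 0,"z": 0,"ax": 0,"ay": 0,"az": 6.73}
    - {"fingers": -0.2,"x": 0,"y": 0,"z": 0,"ax": 0,"ay": 0,"az": 6.73}
    - {"fingers": -0.2,"x": 0,"y": 0,"z": 0,"ax": 0,"ay": 0,"az": 6.73}

```text
clock: 21.32
tcp_pos: [0.4583, -0.0245, 0.3591]
orientation: [2.797, 1.423, 0.011]
contact_force: [-0.5, 0.2, -0.6]
grip_width: 0.0469
gripper_force: 26.4
```

arm_command:
  rows:
    - {"fingers": -0.2,"x": 0,"y": 0,"z": 0,"ax": 0,"ay": 0,"az": 6.73}
    - {"fingers": -0.2,"x": 0,"y": 0,"z": 0,"ax": 0,"ay": 0,"az": 6.73}
    - {"fingers": -0.2,"x": 0,"y": 0,"z": 0,"ax": 0,"ay": 0,"az": 6.73}
    - {"fingers": -0.2,"x": 0,"y": 0,"z": 0,"ax": 0,"ay": 0,"az": 6.73}
    - {"fingers": -0.2,"x": 0,"y": 0,"z": 0,"ax": 0,"ay": 0,"az": 0}
    - {"fingers": -0.2,"x": 0,"y": 0,"z": 0,"ax": 0,"ay": 0,"az": 0}

```text
clock: 21.82
tcp_pos: [0.4584, -0.0247, 0.3587]
orientation: [3.05, 0.748, 0.011]
contact_force: [0.1, -0.0, -0.3]
grip_width: 0.0472
gripper_force: 26.4
```

```bash
python3 -c "
from h import *
plan((.6,.275,.36,27.3),psi=None)"
```

```text
now [ 0.4584 -0.0247  0.3587] psi 27.54 z [ 0.007  0.    -1.   ] w 0.0472 t 21.82 j [ 0.45  0.05 -0.54  1.88  0.03  1.22 -1.19]
  1 x az 0.24
  9 x [ 0.0293 -0.0224 -0.0001] ->  (0.6, 0.275, 0.36, 27.3)
```

arm_command:
  rows:
    - {"fingers": -0.2,"x": 0.0293,"y": -0.0224,"z": 0,"ax": 0,"ay": -0.4,"az": 0.24}
    - {"fingers": -0.2,"x": 0.0293,"y": -0.0224,"z": 0,"ax": 0,"ay": 0,"az": 0}
    - {"fingers": -0.2,"x": 0.0293,"y": -0.0224,"z": 0,"ax": 0,"ay": 0,"az": 0}
    - {"fingers": -0.2,"x": 0.0293,"y": -0.0224,"z": 0,"ax": 0,"ay": 0,"az": 0}
    - {"fingers": -0.2,"x": 0.0293,"y": -0.0224,"z": 0,"ax": 0,"ay": 0,"az": 0}
    - {"fingers": -0.2,"x": 0.0293,"y": -0.0224,"z": 0,"ax": 0,"ay": 0,"az": 0}
    - {"fingers": -0.2,"x": 0.0293,"y": -0.0224,"z": 0,"ax": 0,"ay": 0,"az": 0}
    - {"fingers": -0.2,"x": 0.0293,"y": -0.0224,"z": 0,"ax": 0,"ay": 0,"az": 0}
    - {"fingers": -0.2,"x": 0.0293,"y": -0.0224,"z": 0,"ax": 0,"ay": 0,"az": 0}

```text
clock: 22.57
tcp_pos: [0.6021, 0.2761, 0.3576]
orientation: [3.051, 0.74, -0.001]
contact_force: [0.5, -0.8, -0.1]
grip_width: 0.0468
gripper_force: 26.4
```

arm_command:
  rows:
    - {"fingers": -0.2,"x": 0,"y": 0,"z": 0,"ax": 0,"ay": 0,"az": 0}
    - {"fingers": -0.2,"x": 0,"y": 0,"z": 0,"ax": 0,"ay": 0,"az": 0}
    - {"fingers": -0.2,"x": 0,"y": 0,"z": 0,"ax": 0,"ay": 0,"az": 0}

```text
clock: 22.82
tcp_pos: [0.6014, 0.2743, 0.3572]
orientation: [3.051, 0.739, -0.002]
contact_force: [0.3, -0.5, -0.2]
grip_width: 0.0472
gripper_force: 26.4
```

```bash
cat >> h.py <<'E'
def feed():
    im,P,f=grab("wrist"); P=P.reshape(-1,3); P=P[~np.isnan(P[:,0])]
    o=r.get_obs(); p=o["tcp_pos"]; M=R.from_rotvec(o["orientation"]).as_matrix(); T=(P-p)@M
    B=T[(abs(T[:,2]-.011)<.009)&(abs(T[:,1])<.03)&(abs(T[:,0])<.06)]
    fx=np.mean(np.percentile(B[:,0],[1,99])); print("badge tool x",np.percentile(B[:,0],[1,99]).round(4),"y",np.percentile(B[:,1],[1,99]).round(4),"floor z",np.median(B[:,2]).round(4))
    w=P@np.r_[U,0]; vv=P@np.r_[V,0]
    ra=(abs(P[:,2]-.225)<.004)&(w>.67)&(w<.72)&(abs(vv+.029)<.05); print("feed point u",w[ra].mean().round(4),"v",np.mean(np.percentile(vv[ra],[1,99])).round(4))
    print("tcp u,v,z",(p[:2]@U).round(4),(p[:2]@V).round(4),p[2].round(4)); plan()
E
python3 -c "
from h import *
feed()"
```

```text
badge tool x [-0.0262  0.0332] y [-0.0257  0.0226] floor z 0.0175
feed point u 0.691 v -0.0272
tcp u,v,z 0.66 -0.033 0.3574
now [0.6016 0.2735 0.3574] psi 27.11 z [-0.    -0.003 -1.   ] w 0.047 t 22.87 j [-0.07  0.46 -0.66  1.42  0.28  1.36 -1.84]
```

arm_command:
  rows:
    - {"fingers": -0.2,"x": 0.0145,"y": -0.0016,"z": 0.01,"ax": 0,"ay": 0,"az": 0}
    - {"fingers": -0.2,"x": 0.014,"y": -0.0016,"z": 0.01,"ax": 0,"ay": 0,"az": 0}
    - {"fingers": -0.2,"x": 0,"y": 0,"z": 0.02,"ax": 0,"ay": 0,"az": 0}
    - {"fingers": -0.2,"x": 0,"y": 0,"z": 0.018,"ax": 0,"ay": 0,"az": 0}
    - {"fingers": -0.2,"x": 0,"y": 0,"z": 0.012,"ax": 0,"ay": 0,"az": 0}
    - {"fingers": -0.2,"x": 0,"y": 0,"z": 0.008,"ax": 0,"ay": 0,"az": 0}
    - {"fingers": -0.2,"x": 0,"y": 0,"z": 0,"ax": 0,"ay": 0,"az": 0}
    - {"fingers": -0.2,"x": 0,"y": 0,"z": 0,"ax": 0,"ay": 0,"az": 0}
    - {"fingers": -0.2,"x": 0,"y": 0,"z": 0,"ax": 0,"ay": 0,"az": 0}

```text
clock: 23.62
tcp_pos: [0.6258, 0.2904, 0.2804]
orientation: [3.053, 0.735, 0.001]
contact_force: [-0.1, 1.4, -0.2]
grip_width: 0.0472
gripper_force: 26.4
```

```bash
python3 -c "
from h import *
plan();p=r.get_obs()['tcp_pos'];print(p[:2]@U,p[:2]@V)"
```

```text
now [0.6258 0.2904 0.2804] psi 27.07 z [ 0.001 -0.002 -1.   ] w 0.0472 t 23.62 j [-0.11  0.56 -0.64  1.45  0.34  1.25 -1.88]
0.6892461876355198 -0.028995037392049006
```

arm_command:
  rows:
    - {"fingers": 0.8,"x": 0,"y": 0,"z": 0,"ax": 0,"ay": 0,"az": 0}
    - {"fingers": 0.8,"x": 0,"y": 0,"z": 0,"ax": 0,"ay": 0,"az": 0}
    - {"fingers": 0.8,"x": 0,"y": 0,"z": 0,"ax": 0,"ay": 0,"az": 0}
    - {"fingers": 0.8,"x": 0,"y": 0,"z": 0,"ax": 0,"ay": 0,"az": 0}
    - {"fingers": 0.8,"x": 0,"y": 0,"z": -0.03,"ax": 0,"ay": 0,"az": 0}
    - {"fingers": 0.8,"x": -0.02,"y": 0,"z": -0.03,"ax": 0,"ay": 0,"az": 0}
    - {"fingers": 0.6,"x": -0.035,"y": 0,"z": 0,"ax": 0,"ay": 0,"az": 0}
    - {"fingers": 0.5,"x": -0.035,"y": 0,"z": 0,"ax": 0,"ay": 0,"az": 0}
    - {"fingers": 0.4,"x": -0.035,"y": 0,"z": 0,"ax": 0,"ay": 0,"az": 0}
    - {"fingers": 0.4,"x": -0.035,"y": 0,"z": 0,"ax": 0,"ay": 0,"az": 0}

```text
clock: 24.45
tcp_pos: [0.4815, 0.2171, 0.3392]
orientation: [3.052, 0.735, -0.001]
contact_force: [-0.5, -0.3, 1.1]
grip_width: 0.0599
gripper_force: 0.0
```

arm_command:
  rows:
    - {"fingers": 0.4,"x": 0,"y": 0,"z": 0,"ax": 0,"ay": 5,"az": 0}
    - {"fingers": 0.4,"x": 0,"y": 0,"z": 0,"ax": 0,"ay": 5,"az": 0}
    - {"fingers": 0.4,"x": 0,"y": 0,"z": 0,"ax": 0,"ay": 5,"az": 0}
    - {"fingers": 0.4,"x": 0,"y": 0,"z": 0,"ax": 0,"ay": 4.5,"az": 0}
    - {"fingers": 0.4,"x": 0,"y": 0,"z": 0,"ax": 0,"ay": 0,"az": 0}
    - {"fingers": 0.4,"x": 0,"y": 0,"z": 0,"ax": 0,"ay": 0,"az": 0}

```text
clock: 24.95
tcp_pos: [0.4824, 0.217, 0.3396]
orientation: [-2.941, -0.708, -0.502]
contact_force: [0.1, -0.4, 0.5]
grip_width: 0.0599
gripper_force: 0.0
```

```bash
python3 -c "
from h import *
im,P,f=grab('wrist'); np.savez('w11.npz',im=im,P=P); fitturned(im,P); save('w11.png',im)
go(dict(u=.597,v=-.0297,z=.115))"
```

```text
turned n 0.419 s [0.4348 0.4984] v [-0.0577 -0.0088] rect [465.6 -32.8] [48.1 65.5] 84.3
tcp n 0.1445 s 0.6121 v -0.0283 u,z 0.5292 0.3399 tilt 19.36 y.z 0.0024 y.U -0.0041 w 0.0599 t 25.0 j [ 0.17  0.04 -0.73  1.98  0.07  0.8  -1.7 ]
  6 x [-0.0018  0.0001  0.0391] -> [0.5441 0.2475 0.115 ]
```

arm_command:
  rows:
    - {"fingers": 0.4,"x": -0.0018,"y": 0.0006,"z": 0.0391,"ax": 0,"ay": 0,"az": 0}
    - {"fingers": 0.4,"x": -0.0018,"y": 0.0006,"z": 0.0391,"ax": 0,"ay": 0,"az": 0}
    - {"fingers": 0.4,"x": -0.0018,"y": 0.0006,"z": 0.0391,"ax": 0,"ay": 0,"az": 0}
    - {"fingers": 0.4,"x": -0.0018,"y": 0.0006,"z": 0.0391,"ax": 0,"ay": 0,"az": 0}
    - {"fingers": 0.4,"x": -0.0018,"y": 0.0006,"z": 0.0391,"ax": 0,"ay": 0,"az": 0}
    - {"fingers": 0.4,"x": -0.0018,"y": 0.0006,"z": 0.0391,"ax": 0,"ay": 0,"az": 0}
    - {"fingers": 0.4,"x": 0,"y": 0,"z": 0,"ax": 0,"ay": 0,"az": 0}
    - {"fingers": 0.4,"x": 0,"y": 0,"z": 0,"ax": 0,"ay": 0,"az": 0}

```text
clock: 25.67
tcp_pos: [0.5448, 0.2456, 0.1119]
orientation: [-2.94, -0.71, -0.495]
contact_force: [0.6, 1.3, 0.9]
grip_width: 0.0599
gripper_force: 0.0
```

```bash
python3 -c "
from h import *
im,P,f=grab('wrist'); np.savez('w12.npz',im=im,P=P); fitturned(im,P); save('w12.png',im)
go(dict(u=.6108,v=-.0325,z=.068),dict(u=.6167,v=-.0325,z=.0525),v=.02)"
```

```text
turned n 0.419 s [0.4345 0.4987] v [-0.0599  0.0004] rect [466.5 -28.6] [69.9 67. ] 89.6
tcp n 0.3505 s 0.4975 v -0.0316 u,z 0.5977 0.1144 tilt 19.35 y.z 0.0015 y.U -0.003 w 0.0595 t 25.72 j [-0.13  0.45 -0.49  2.08  0.65  0.39 -2.22]
  3 x [-0.001   0.0003  0.016 ] -> [0.5577 0.2513 0.068 ]
  1 x [ 0.0004 -0.      0.0166] -> [0.5629 0.254  0.0525]
```

arm_command:
  rows:
    - {"fingers": 0.4,"x": -0.001,"y": 0.0003,"z": 0.016,"ax": 0,"ay": 0,"az": 0}
    - {"fingers": 0.4,"x": -0.001,"y": 0.0003,"z": 0.016,"ax": 0,"ay": 0,"az": 0}
    - {"fingers": 0.4,"x": -0.001,"y": 0.0003,"z": 0.016,"ax": 0,"ay": 0,"az": 0}
    - {"fingers": 0.4,"x": 0,"y": 0,"z": 0.009,"ax": 0,"ay": 0,"az": 0}
    - {"fingers": 0.4,"x": 0,"y": 0,"z": 0.0075,"ax": 0,"ay": 0,"az": 0}
    - {"fingers": 0.4,"x": 0,"y": 0,"z": 0,"ax": 0,"ay": 0,"az": 0}
    - {"fingers": 0.4,"x": 0,"y": 0,"z": 0,"ax": 0,"ay": 0,"az": 0}

```text
clock: 26.3
tcp_pos: [0.5629, 0.2528, 0.0539]
orientation: [-2.938, -0.708, -0.506]
contact_force: [0.5, 0.3, 0.6]
grip_width: 0.0598
gripper_force: 0.0
```

```bash
python3 -c "
from h import *
go(dict(u=.6167,v=-.0325,z=.0525),v=.02)"
```

```text
tcp n 0.4058 s 0.4668 v -0.0335 u,z 0.6161 0.0539 tilt 19.51 y.z 0.0021 y.U -0.004 w 0.0598 t 26.3 j [-0.26  0.55 -0.34  2.07  0.79  0.28 -2.36]
  1 x [ 0.0001 -0.001   0.0015] -> [0.5629 0.254  0.0525]
```

arm_command:
  rows:
    - {"fingers": 0.4,"x": 0,"y": -0.0005,"z": 0.0012,"ax": 0,"ay": 0,"az": 0}
    - {"fingers": -0.2,"x": 0,"y": 0,"z": 0,"ax": 0,"ay": 0,"az": 0}
    - {"fingers": -0.2,"x": 0,"y": 0,"z": 0,"ax": 0,"ay": 0,"az": 0}
    - {"fingers": -0.2,"x": 0,"y": 0,"z": 0,"ax": 0,"ay": 0,"az": 0}
    - {"fingers": -0.2,"x": 0,"y": 0,"z": 0,"ax": 0,"ay": 0,"az": 0}
  grip_force: 35

```text
clock: 26.72
tcp_pos: [0.5626, 0.2533, 0.0528]
orientation: [-2.938, -0.708, -0.506]
contact_force: [-3.8, -1.9, 8.0]
grip_width: 0.0462
gripper_force: 34.4
```

arm_command:
  rows:
    - {"fingers": -0.2,"x": -0.007,"y": 0,"z": -0.0137,"ax": 0,"ay": 0,"az": 0}
    - {"fingers": -0.2,"x": -0.009,"y": 0,"z": -0.0178,"ax": 0,"ay": 0,"az": 0}
    - {"fingers": -0.2,"x": -0.009,"y": 0,"z": -0.0178,"ax": 0,"ay": 0,"az": 0}
    - {"fingers": -0.2,"x": -0.009,"y": 0,"z": -0.03,"ax": 0,"ay": 0,"az": 0}
    - {"fingers": -0.2,"x": 0,"y": 0,"z": -0.04,"ax": 0,"ay": -4.5,"az": 0}
    - {"fingers": -0.2,"x": 0,"y": 0,"z": -0.04,"ax": 0,"ay": -5,"az": 0}
    - {"fingers": -0.2,"x": 0,"y": 0,"z": -0.04,"ax": 0,"ay": -5,"az": 0}
    - {"fingers": -0.2,"x": 0,"y": 0,"z": -0.04,"ax": 0,"ay": -5,"az": 0}
    - {"fingers": -0.2,"x": 0,"y": 0,"z": 0,"ax": 0,"ay": 0,"az": 0}
    - {"fingers": -0.2,"x": 0,"y": 0,"z": 0,"ax": 0,"ay": 0,"az": 0}

```text
clock: 27.55
tcp_pos: [0.4821, 0.2124, 0.272]
orientation: [3.054, 0.734, 0.012]
contact_force: [0.3, 0.1, -1.1]
grip_width: 0.0464
gripper_force: 35.9
```

```bash
cat >> h.py <<'E'
def held(name):
    im,P,f=grab("wrist"); np.savez(name+".npz",im=im,P=P); save(name+".png",im)
    o=r.get_obs(); M=R.from_rotvec(o["orientation"]).as_matrix(); T=(P-o["tcp_pos"])@M
    m=(abs(T[...,1])<.02)&(abs(T[...,0])<.07)&(abs(T[...,2]-.01)<.045); q=T[m]
    k=np.polyfit(q[:,0],q[:,2],1)
    for _ in range(3): e=q[:,2]-np.polyval(k,q[:,0]); q=q[abs(e)<.004];k=np.polyfit(q[:,0],q[:,2],1)
    a,b=np.percentile(q[:,0],[1,99]); th=np.arctan(k[0]); za,zb=np.polyval(k,[a,b])
    print("pitch",np.degrees(th).round(1),"x",a.round(4),b.round(4),"z",za.round(4),zb.round(4),len(q), "blue",int(((im[...,2].astype(int)-im[...,0])[m]>40).sum()))
    plan()
E
python3 -c "
from h import *
held('w13')"
```

```text
pitch -25.7 x -0.0186 0.0362 z 0.0215 -0.0049 7824 blue 1450
now [0.4807 0.2115 0.2699] psi 27.04 z [ 0.005 -0.001 -1.   ] w 0.0462 t 27.6 j [ 0.11  0.3  -0.77  1.85  0.24  1.08 -1.85]
```

arm_command:
  rows:
    - {"fingers": -0.2,"x": 0,"y": 0,"z": 0,"ax": 0,"ay": 0,"az": -6.95}
    - {"fingers": -0.2,"x": 0,"y": 0,"z": 0,"ax": 0,"ay": 0,"az": -6.95}
    - {"fingers": -0.2,"x": 0,"y": 0,"z": 0,"ax": 0,"ay": 0,"az": -6.95}
    - {"fingers": -0.2,"x": 0,"y": 0,"z": 0,"ax": 0,"ay": 0,"az": -6.95}
    - {"fingers": -0.2,"x": 0,"y": 0,"z": 0,"ax": 0,"ay": 0,"az": -6.95}
    - {"fingers": -0.2,"x": 0,"y": 0,"z": 0,"ax": 0,"ay": 0,"az": -6.95}
    - {"fingers": -0.2,"x": 0,"y": 0,"z": 0,"ax": 0,"ay": 0,"az": -6.95}
    - {"fingers": -0.2,"x": 0,"y": 0,"z": 0,"ax": 0,"ay": 0,"az": -6.95}
    - {"fingers": -0.2,"x": 0,"y": 0,"z": 0,"ax": 0,"ay": 0,"az": -6.95}
    - {"fingers": -0.2,"x": 0,"y": 0,"z": 0,"ax": 0,"ay": 0,"az": -6.95}

```text
clock: 28.43
tcp_pos: [0.4789, 0.2107, 0.2674]
orientation: [2.081, 2.35, -0.003]
contact_force: [0.1, -0.3, -0.1]
grip_width: 0.046
gripper_force: 36.0
```

arm_command:
  rows:
    - {"fingers": -0.2,"x": 0,"y": 0,"z": 0,"ax": 0,"ay": 0,"az": -6.95}
    - {"fingers": -0.2,"x": 0,"y": 0,"z": 0,"ax": 0,"ay": 0,"az": -6.95}
    - {"fingers": -0.2,"x": 0,"y": 0,"z": 0,"ax": 0,"ay": 0,"az": -6.95}
    - {"fingers": -0.2,"x": 0,"y": 0,"z": 0,"ax": 0,"ay": 0,"az": -6.95}
    - {"fingers": -0.2,"x": 0,"y": 0,"z": 0,"ax": 0,"ay": 0,"az": -6.95}
    - {"fingers": -0.2,"x": 0,"y": 0,"z": 0,"ax": 0,"ay": 0,"az": -6.95}
    - {"fingers": -0.2,"x": 0,"y": 0,"z": 0,"ax": 0,"ay": 0,"az": -6.95}
    - {"fingers": -0.2,"x": 0,"y": 0,"z": 0,"ax": 0,"ay": 0,"az": -6.95}
    - {"fingers": -0.2,"x": 0,"y": 0,"z": 0,"ax": 0,"ay": 0,"az": -6.95}
    - {"fingers": -0.2,"x": 0,"y": 0,"z": 0,"ax": 0,"ay": 0,"az": -6.95}

```text
clock: 29.27
tcp_pos: [0.479, 0.2109, 0.2674]
orientation: [0.37, 3.119, -0.004]
contact_force: [-0.1, -0.6, -0.3]
grip_width: 0.0458
gripper_force: 36.0
```

arm_command:
  rows:
    - {"fingers": -0.2,"x": 0,"y": 0,"z": 0,"ax": 0,"ay": 0,"az": -6.95}
    - {"fingers": -0.2,"x": 0,"y": 0,"z": 0,"ax": 0,"ay": 0,"az": -6.95}
    - {"fingers": -0.2,"x": -0.0133,"y": -0.0373,"z": 0,"ax": 0,"ay": 0,"az": 0}
    - {"fingers": -0.2,"x": -0.0133,"y": -0.0373,"z": 0,"ax": 0,"ay": 0,"az": 0}
    - {"fingers": -0.2,"x": -0.0133,"y": -0.0373,"z": 0,"ax": 0,"ay": 0,"az": 0}
    - {"fingers": -0.2,"x": -0.0133,"y": -0.0373,"z": 0,"ax": 0,"ay": 0,"az": 0}
    - {"fingers": -0.2,"x": -0.0133,"y": -0.0373,"z": 0,"ax": 0,"ay": 0,"az": 0}
    - {"fingers": -0.2,"x": -0.0133,"y": -0.0373,"z": 0,"ax": 0,"ay": 0,"az": 0}
    - {"fingers": -0.2,"x": -0.0133,"y": -0.0373,"z": 0,"ax": 0,"ay": 0,"az": 0}
    - {"fingers": -0.2,"x": -0.0133,"y": -0.0373,"z": 0,"ax": 0,"ay": 0,"az": 0}

```text
clock: 30.1
tcp_pos: [0.5855, -0.0889, 0.268]
orientation: [-0.001, 3.141, -0.003]
contact_force: [1.1, 0.3, 0.2]
grip_width: 0.0462
gripper_force: 36.0
```

arm_command:
  rows:
    - {"fingers": -0.2,"x": -0.0133,"y": -0.0373,"z": 0,"ax": 0,"ay": 0,"az": 0}
    - {"fingers": -0.2,"x": 0,"y": 0,"z": 0,"ax": 0,"ay": -5,"az": 0}
    - {"fingers": -0.2,"x": 0,"y": 0,"z": 0,"ax": 0,"ay": -5,"az": 0}
    - {"fingers": -0.2,"x": 0,"y": 0,"z": 0,"ax": 0,"ay": -5,"az": 0}
    - {"fingers": -0.2,"x": 0,"y": 0,"z": 0,"ax": 0,"ay": 0,"az": 0}
    - {"fingers": -0.2,"x": 0,"y": 0,"z": 0,"ax": 0,"ay": 0,"az": 0}

```text
clock: 30.6
tcp_pos: [0.5976, -0.1248, 0.2684]
orientation: [-0.0, 2.882, -0.004]
contact_force: [0.7, -0.2, -0.1]
grip_width: 0.0458
gripper_force: 36.0
```

```bash
python3 -c "
from h import *
go((.63,-.1245,.10),(.63,-.1245,.04),(.63,-.1245,.032),v=.035); plan()"
```

```text
tcp n 0.1543 s 0.5222 v -0.385 u,z 0.4738 0.2684 tilt 14.89 y.z -0.0029 y.U 0.459 w 0.0458 t 30.6 j [ 1.1   0.58 -1.33  1.83  0.72  0.99  1.1 ]
  5 x [0.0024 0.0002 0.0342] -> [ 0.63   -0.1245  0.1   ]
  2 x [0.0077 0.0001 0.029 ] -> [ 0.63   -0.1245  0.04  ]
  1 x [0.0021 0.     0.0077] -> [ 0.63   -0.1245  0.032 ]
now [ 0.5976 -0.1248  0.2684] psi -179.98 z [ 0.257 -0.003 -0.966] w 0.0458 t 30.6 j [ 1.1   0.58 -1.33  1.83  0.72  0.99  1.1 ]
```

arm_command:
  rows:
    - {"fingers": -0.2,"x": 0.0024,"y": 0.0001,"z": 0.0342,"ax": 0,"ay": 0,"az": 0}
    - {"fingers": -0.2,"x": 0.0024,"y": 0.0001,"z": 0.0342,"ax": 0,"ay": 0,"az": 0}
    - {"fingers": -0.2,"x": 0.0024,"y": 0.0001,"z": 0.0342,"ax": 0,"ay": 0,"az": 0}
    - {"fingers": -0.2,"x": 0.0024,"y": 0.0001,"z": 0.0342,"ax": 0,"ay": 0,"az": 0}
    - {"fingers": -0.2,"x": 0.0024,"y": 0.0001,"z": 0.0342,"ax": 0,"ay": 0,"az": 0}
    - {"fingers": -0.2,"x": 0.0077,"y": 0,"z": 0.029,"ax": 0,"ay": 0,"az": 0}
    - {"fingers": -0.2,"x": 0.004,"y": 0,"z": 0.0145,"ax": 0,"ay": 0,"az": 0}
    - {"fingers": -0.2,"x": 0.004,"y": 0,"z": 0.0145,"ax": 0,"ay": 0,"az": 0}
    - {"fingers": -0.2,"x": 0,"y": 0,"z": 0,"ax": 0,"ay": 0,"az": 0}
    - {"fingers": -0.2,"x": 0,"y": 0,"z": 0,"ax": 0,"ay": 0,"az": 0}

```text
clock: 31.43
tcp_pos: [0.6329, -0.1235, 0.0407]
orientation: [-0.0, 2.88, -0.002]
contact_force: [-0.5, -0.4, 1.1]
grip_width: 0.046
gripper_force: 36.0
```

```bash
python3 -c "
from h import *
go((.63,-.1245,.032),v=.035); print(r.get_obs()['contact_force'])"
```

```text
tcp n 0.3355 s 0.3806 v -0.4 u,z 0.5057 0.0407 tilt 15.0 y.z -0.0014 y.U 0.4586 w 0.046 t 31.43 j [ 0.81  0.83 -0.97  1.92  1.13  0.7   0.79]
  1 x [ 0.0051 -0.001   0.0077] -> [ 0.63   -0.1245  0.032 ]
[-0.47611388 -0.4449949   1.14841721]
```

arm_command:
  rows:
    - {"fingers": -0.2,"x": 0.0045,"y": -0.001,"z": 0.0078,"ax": 0,"ay": 0,"az": 0}
    - {"fingers": -0.2,"x": 0,"y": 0,"z": 0,"ax": 0,"ay": 0,"az": 0}
    - {"fingers": 0.34,"x": 0,"y": 0,"z": 0,"ax": 0,"ay": 0,"az": 0}
    - {"fingers": 0.34,"x": 0,"y": 0,"z": 0,"ax": 0,"ay": 0,"az": 0}
    - {"fingers": 0.34,"x": 0,"y": 0,"z": 0,"ax": 0,"ay": 0,"az": 0}
    - {"fingers": 0.34,"x": -0.004,"y": 0,"z": -0.015,"ax": 0,"ay": 0,"az": 0}
    - {"fingers": 0.34,"x": -0.008,"y": 0,"z": -0.03,"ax": 0,"ay": 0,"az": 0}
    - {"fingers": 0.34,"x": -0.008,"y": 0,"z": -0.03,"ax": 0,"ay": 0,"az": 0}
    - {"fingers": 0.34,"x": 0,"y": 0,"z": -0.035,"ax": 0,"ay": 5,"az": 0}
    - {"fingers": 0.34,"x": 0,"y": 0,"z": -0.035,"ax": 0,"ay": 5,"az": 0}

```text
clock: 32.27
tcp_pos: [0.6123, -0.1252, 0.1804]
orientation: [-0.001, 3.058, -0.001]
contact_force: [2.0, -1.9, -0.9]
grip_width: 0.0575
gripper_force: 0.0
```

arm_command:
  rows:
    - {"fingers": 0.46,"x": 0,"y": 0,"z": -0.04,"ax": 0,"ay": 5,"az": 0}
    - {"fingers": 0.46,"x": 0,"y": 0,"z": -0.04,"ax": 0,"ay": 0,"az": 0}
    - {"fingers": 0.46,"x": 0,"y": 0,"z": -0.02,"ax": 0,"ay": 0,"az": 0}
    - {"fingers": 0.46,"x": 0,"y": 0,"z": 0,"ax": 0,"ay": 0,"az": 0}
    - {"fingers": 0.46,"x": 0,"y": 0,"z": 0,"ax": 0,"ay": 0,"az": 0}

```text
clock: 32.68
tcp_pos: [0.6115, -0.1248, 0.2801]
orientation: [0.001, 3.137, -0.004]
contact_force: [0.8, 0.8, -1.3]
grip_width: 0.0623
gripper_force: 0.0
```

```bash
python3 - <<'E'
from h import *
im,P,f=grab("wrist"); np.savez("w14.npz",im=im,P=P); inbox(P); save("w14.png",im)
im,P,f=grab("top"); np.savez("t14.npz",im=im,P=P); badges(im,P)
plan((.45,.0595,.26,None))
E
```

```text
inbox 2097 [ 624.3 -200.9] [48.4 60.4] 86.8 [0.0169 0.0183 0.0196]
inbox 2076 [ 626.2 -124.7] [48.  60.7] 87.7 [0.0169 0.0183 0.0197]
badge px [247 211  23  26] ctr [449.2  58.9] size [51.1 61.7] long psi -19.2 z [-0.0009  0.0043  0.0151]
now [ 0.6103 -0.1254  0.2776] psi 179.94 z [ 0.001 -0.002 -1.   ] w 0.0621 t 32.78 j [ 0.9   0.66 -1.22  1.6   0.63  1.33  1.17]
  7 x [0.0229 0.0264 0.0025] ->  (0.45, 0.0595, 0.26, None)
```

Both turned badges lie flat in the box (0.624,−0.201), (0.626,−0.125). Third badge at (0.449,0.059), unmoved.

arm_command:
  rows:
    - {"fingers": 0.46,"x": 0.0229,"y": 0.0264,"z": 0.0025,"ax": 0,"ay": 0,"az": 0}
    - {"fingers": 0.46,"x": 0.0229,"y": 0.0264,"z": 0.0025,"ax": 0,"ay": 0,"az": 0}
    - {"fingers": 0.46,"x": 0.0229,"y": 0.0264,"z": 0.0025,"ax": 0,"ay": 0,"az": 0}
    - {"fingers": 0.46,"x": 0.0229,"y": 0.0264,"z": 0.0025,"ax": 0,"ay": 0,"az": 0}
    - {"fingers": 0.46,"x": 0.0229,"y": 0.0264,"z": 0.0025,"ax": 0,"ay": 0,"az": 0}
    - {"fingers": 0.46,"x": 0.0229,"y": 0.0264,"z": 0.0025,"ax": 0,"ay": 0,"az": 0}
    - {"fingers": 0.46,"x": 0.0229,"y": 0.0264,"z": 0.0025,"ax": 0,"ay": 0,"az": 0}
    - {"fingers": 0.46,"x": 0,"y": 0,"z": 0.0375,"ax": 0,"ay": 0,"az": 6.4}
    - {"fingers": 0.46,"x": 0,"y": 0,"z": 0.0375,"ax": 0,"ay": 0,"az": 6.4}
    - {"fingers": 0.46,"x": 0,"y": 0,"z": 0.0375,"ax": 0,"ay": 0,"az": 6.4}

```text
clock: 33.62
tcp_pos: [0.4502, 0.0592, 0.1462]
orientation: [0.533, 3.093, -0.004]
contact_force: [1.3, -1.9, -0.3]
grip_width: 0.0626
gripper_force: 0.0
```

arm_command:
  rows:
    - {"fingers": 0.46,"x": 0,"y": 0,"z": 0.0375,"ax": 0,"ay": 0,"az": 0}
    - {"fingers": 0.46,"x": 0,"y": 0,"z": 0,"ax": 0,"ay": 0,"az": 0}
    - {"fingers": 0.46,"x": 0,"y": 0,"z": 0,"ax": 0,"ay": 0,"az": 0}
    - {"fingers": 0.46,"x": 0,"y": 0,"z": 0,"ax": 0,"ay": 0,"az": 0}

```text
clock: 33.95
tcp_pos: [0.4517, 0.0604, 0.1117]
orientation: [0.523, 3.095, -0.0]
contact_force: [-0.3, 0.5, 0.3]
grip_width: 0.0625
gripper_force: 0.0
```

```bash
python3 - <<'E'
from h import *
im,P,f=grab("wrist"); np.savez("w15.npz",im=im,P=P); badges(im,P); save("w15.png",im)
plan((.45,.0595,.0235,None))
E
```

```text
badge px [218 146  72  83] ctr [449.7  60. ] size [51.5 66.6] long psi -18.7 z [0.0032 0.0047 0.0139]
now [0.4524 0.0603 0.1123] psi 160.78 z [ 0.005 -0.001 -1.   ] w 0.0622 t 34.0 j [ 0.58  0.53 -1.03  2.14  0.64  0.82  0.38]
  3 x [ 0.0007 -0.0005  0.0296] ->  (0.45, 0.0595, 0.0235, None)
```

arm_command:
  rows:
    - {"fingers": 0.46,"x": 0.0007,"y": -0.0003,"z": 0.03,"ax": 0,"ay": -0.2,"az": 0}
    - {"fingers": 0.46,"x": 0.0007,"y": 0,"z": 0.03,"ax": 0,"ay": 0,"az": 0}
    - {"fingers": 0.46,"x": 0,"y": 0,"z": 0.0285,"ax": 0,"ay": 0,"az": 0}
    - {"fingers": 0.46,"x": 0,"y": 0,"z": 0,"ax": 0,"ay": 0,"az": 0}
    - {"fingers": 0.46,"x": 0,"y": 0,"z": 0,"ax": 0,"ay": 0,"az": 0}
    - {"fingers": -0.2,"x": 0,"y": 0,"z": 0,"ax": 0,"ay": 0,"az": 0}
    - {"fingers": -0.2,"x": 0,"y": 0,"z": 0,"ax": 0,"ay": 0,"az": 0}
    - {"fingers": -0.2,"x": 0,"y": 0,"z": 0,"ax": 0,"ay": 0,"az": 0}
    - {"fingers": -0.2,"x": 0,"y": 0,"z": 0,"ax": 0,"ay": 0,"az": 0}
  grip_force: 25

```text
clock: 34.75
tcp_pos: [0.4521, 0.0602, 0.0245]
orientation: [0.524, 3.087, -0.001]
contact_force: [-1.2, 0.7, 9.2]
grip_width: 0.0469
gripper_force: 25.6
```

arm_command:
  rows:
    - {"fingers": -0.2,"x": 0,"y": 0,"z": -0.0375,"ax": 0,"ay": 0,"az": 0}
    - {"fingers": -0.2,"x": 0,"y": 0,"z": -0.0375,"ax": 0,"ay": 0,"az": 0}
    - {"fingers": -0.2,"x": 0,"y": 0,"z": -0.0375,"ax": 0,"ay": 0,"az": 6.67}
    - {"fingers": -0.2,"x": 0,"y": 0,"z": -0.0375,"ax": 0,"ay": 0,"az": 6.67}
    - {"fingers": -0.2,"x": 0,"y": 0,"z": -0.0375,"ax": 0,"ay": 0,"az": 6.67}
    - {"fingers": -0.2,"x": 0,"y": 0,"z": -0.0375,"ax": 0,"ay": 0,"az": 6.67}
    - {"fingers": -0.2,"x": 0,"y": 0,"z": -0.0375,"ax": 0,"ay": 0,"az": 6.67}
    - {"fingers": -0.2,"x": 0,"y": 0,"z": -0.0375,"ax": 0,"ay": 0,"az": 6.67}
    - {"fingers": -0.2,"x": 0,"y": 0,"z": -0.0375,"ax": 0,"ay": 0,"az": 6.67}
    - {"fingers": -0.2,"x": 0,"y": 0,"z": 0,"ax": 0,"ay": 0,"az": 6.67}

```text
clock: 35.58
tcp_pos: [0.4511, 0.0632, 0.3678]
orientation: [1.855, 2.514, 0.012]
contact_force: [1.0, 0.7, -0.3]
grip_width: 0.0471
gripper_force: 26.8
```

arm_command:
  rows:
    - {"fingers": -0.2,"x": 0,"y": 0,"z": 0,"ax": 0,"ay": 0,"az": 6.67}
    - {"fingers": -0.2,"x": 0,"y": 0,"z": 0,"ax": 0,"ay": 0,"az": 6.67}
    - {"fingers": -0.2,"x": 0,"y": 0,"z": 0,"ax": 0,"ay": 0,"az": 6.67}
    - {"fingers": -0.2,"x": 0,"y": 0,"z": 0,"ax": 0,"ay": 0,"az": 6.67}
    - {"fingers": -0.2,"x": 0,"y": 0,"z": 0,"ax": 0,"ay": 0,"az": 6.67}
    - {"fingers": -0.2,"x": 0,"y": 0,"z": 0,"ax": 0,"ay": 0,"az": 6.67}
    - {"fingers": -0.2,"x": 0,"y": 0,"z": 0,"ax": 0,"ay": 0,"az": 6.67}
    - {"fingers": -0.2,"x": 0,"y": 0,"z": 0,"ax": 0,"ay": 0,"az": 6.67}
    - {"fingers": -0.2,"x": 0,"y": 0,"z": 0,"ax": 0,"ay": 0,"az": 6.67}
    - {"fingers": -0.2,"x": 0,"y": 0,"z": 0,"ax": 0,"ay": 0,"az": 6.67}

```text
clock: 36.42
tcp_pos: [0.4479, 0.0615, 0.3608]
orientation: [2.943, 1.084, 0.009]
contact_force: [-0.6, 0.2, 0.1]
grip_width: 0.0468
gripper_force: 26.8
```

arm_command:
  rows:
    - {"fingers": -0.2,"x": 0,"y": 0,"z": 0,"ax": 0,"ay": 0,"az": 6.67}
    - {"fingers": -0.2,"x": 0,"y": 0,"z": 0,"ax": 0,"ay": 0,"az": 6.67}
    - {"fingers": -0.2,"x": 0,"y": 0,"z": 0,"ax": 0,"ay": 0,"az": 0}
    - {"fingers": -0.2,"x": 0,"y": 0,"z": 0,"ax": 0,"ay": 0,"az": 0}

```text
clock: 36.75
tcp_pos: [0.4481, 0.0612, 0.3605]
orientation: [3.046, 0.749, 0.01]
contact_force: [-1.1, 0.8, -0.8]
grip_width: 0.047
gripper_force: 26.8
```

```bash
python3 -c "
from h import *
plan((.6,.275,.36,27.3))"
```

```text
now [0.4481 0.0612 0.3605] psi 27.62 z [ 0.007 -0.003 -1.   ] w 0.047 t 36.75 j [ 0.67  0.08 -0.97  1.87  0.07  1.23 -1.42]
  1 x az 0.32
  7 x [ 0.0333 -0.0172  0.0001] ->  (0.6, 0.275, 0.36, 27.3)
```

arm_command:
  rows:
    - {"fingers": -0.2,"x": 0.0333,"y": -0.0172,"z": 0,"ax": 0,"ay": -0.4,"az": 0.32}
    - {"fingers": -0.2,"x": 0.0333,"y": -0.0172,"z": 0,"ax": 0,"ay": 0,"az": 0}
    - {"fingers": -0.2,"x": 0.0333,"y": -0.0172,"z": 0,"ax": 0,"ay": 0,"az": 0}
    - {"fingers": -0.2,"x": 0.0333,"y": -0.0172,"z": 0,"ax": 0,"ay": 0,"az": 0}
    - {"fingers": -0.2,"x": 0.0333,"y": -0.0172,"z": 0,"ax": 0,"ay": 0,"az": 0}
    - {"fingers": -0.2,"x": 0.0333,"y": -0.0172,"z": 0,"ax": 0,"ay": 0,"az": 0}
    - {"fingers": -0.2,"x": 0.0333,"y": -0.0172,"z": 0,"ax": 0,"ay": 0,"az": 0}
    - {"fingers": -0.2,"x": 0,"y": 0,"z": 0,"ax": 0,"ay": 0,"az": 0}
    - {"fingers": -0.2,"x": 0,"y": 0,"z": 0,"ax": 0,"ay": 0,"az": 0}
    - {"fingers": -0.2,"x": 0,"y": 0,"z": 0,"ax": 0,"ay": 0,"az": 0}

```text
clock: 37.58
tcp_pos: [0.6009, 0.2739, 0.3587]
orientation: [3.048, 0.737, -0.003]
contact_force: [0.1, -0.3, -0.8]
grip_width: 0.0468
gripper_force: 26.8
```

```bash
python3 -c "
from h import *
feed()"
```

```text
badge tool x [-0.0252  0.0346] y [-0.0266  0.025 ] floor z 0.0123
feed point u 0.6909 v -0.0273
tcp u,v,z 0.6593 -0.033 0.359
now [0.601  0.2731 0.359 ] psi 27.1 z [-0.    -0.006 -1.   ] w 0.0472 t 37.63 j [ 0.09  0.53 -0.94  1.41  0.43  1.42 -1.95]
```

arm_command:
  rows:
    - {"fingers": -0.2,"x": 0.014,"y": -0.0016,"z": 0.01,"ax": 0,"ay": 0,"az": 0}
    - {"fingers": -0.2,"x": 0.014,"y": -0.0016,"z": 0.01,"ax": 0,"ay": 0,"az": 0}
    - {"fingers": -0.2,"x": 0,"y": 0,"z": 0.02,"ax": 0,"ay": 0,"az": 0}
    - {"fingers": -0.2,"x": 0,"y": 0,"z": 0.018,"ax": 0,"ay": 0,"az": 0}
    - {"fingers": -0.2,"x": 0,"y": 0,"z": 0.012,"ax": 0,"ay": 0,"az": 0}
    - {"fingers": -0.2,"x": 0,"y": 0,"z": 0.0065,"ax": 0,"ay": 0,"az": 0}
    - {"fingers": -0.2,"x": 0,"y": 0,"z": 0,"ax": 0,"ay": 0,"az": 0}
    - {"fingers": -0.2,"x": 0,"y": 0,"z": 0,"ax": 0,"ay": 0,"az": 0}
    - {"fingers": -0.2,"x": 0,"y": 0,"z": 0,"ax": 0,"ay": 0,"az": 0}

```text
clock: 38.38
tcp_pos: [0.625, 0.2892, 0.2834]
orientation: [3.05, 0.733, 0.0]
contact_force: [0.5, -0.7, 0.4]
grip_width: 0.0468
gripper_force: 26.8
```

```bash
python3 -c "
from h import *
plan();p=r.get_obs()['tcp_pos'];print(p[:2]@U,p[:2]@V)"
```

```text
now [0.625  0.2892 0.2834] psi 27.02 z [ 0.001 -0.005 -1.   ] w 0.0468 t 38.38 j [ 0.04  0.63 -0.9   1.43  0.5   1.32 -1.99]
0.6880288901034918 -0.029702019409978853
```

Good; release and go back for the tilted approach.

arm_command:
  rows:
    - {"fingers": 0.8,"x": 0,"y": 0,"z": 0,"ax": 0,"ay": 0,"az": 0}
    - {"fingers": 0.8,"x": 0,"y": 0,"z": 0,"ax": 0,"ay": 0,"az": 0}
    - {"fingers": 0.8,"x": 0,"y": 0,"z": 0,"ax": 0,"ay": 0,"az": 0}
    - {"fingers": 0.8,"x": 0,"y": 0,"z": 0,"ax": 0,"ay": 0,"az": 0}
    - {"fingers": 0.8,"x": 0,"y": 0,"z": -0.03,"ax": 0,"ay": 0,"az": 0}
    - {"fingers": 0.8,"x": -0.02,"y": 0,"z": -0.03,"ax": 0,"ay": 0,"az": 0}
    - {"fingers": 0.6,"x": -0.035,"y": 0,"z": 0,"ax": 0,"ay": 0,"az": 0}
    - {"fingers": 0.5,"x": -0.035,"y": 0,"z": 0,"ax": 0,"ay": 0,"az": 0}
    - {"fingers": 0.4,"x": -0.035,"y": 0,"z": 0,"ax": 0,"ay": 0,"az": 0}
    - {"fingers": 0.4,"x": -0.035,"y": 0,"z": 0,"ax": 0,"ay": 0,"az": 0}

```text
clock: 39.22
tcp_pos: [0.4807, 0.2163, 0.3422]
orientation: [3.049, 0.733, -0.003]
contact_force: [-1.3, -0.1, 1.7]
grip_width: 0.0598
gripper_force: 0.0
```

arm_command:
  rows:
    - {"fingers": 0.4,"x": 0,"y": 0,"z": 0,"ax": 0,"ay": 5,"az": 0}
    - {"fingers": 0.4,"x": 0,"y": 0,"z": 0,"ax": 0,"ay": 5,"az": 0}
    - {"fingers": 0.4,"x": 0,"y": 0,"z": 0,"ax": 0,"ay": 5,"az": 0}
    - {"fingers": 0.4,"x": 0,"y": 0,"z": 0,"ax": 0,"ay": 4.5,"az": 0}
    - {"fingers": 0.4,"x": 0,"y": 0,"z": 0,"ax": 0,"ay": 0,"az": 0}
    - {"fingers": 0.4,"x": 0,"y": 0,"z": 0,"ax": 0,"ay": 0,"az": 0}

```text
clock: 39.72
tcp_pos: [0.4816, 0.2159, 0.3426]
orientation: [-2.946, -0.708, -0.502]
contact_force: [0.6, -0.1, -0.1]
grip_width: 0.0595
gripper_force: 0.0
```

```bash
python3 -c "
from h import *
im,P,f=grab('wrist'); np.savez('w16.npz',im=im,P=P); fitturned(im,P); save('w16.png',im)
go(dict(u=.5977,v=-.0305,z=.1144),dict(u=.6167,v=-.0305,z=.0525))"
```

```text
turned n 0.4189 s [0.4344 0.4964] v [-0.0442  0.0035] rect [465.7 -21.6] [64.1 53.4] 0.3
tcp n 0.1415 s 0.6135 v -0.0289 u,z 0.5279 0.343 tilt 19.28 y.z 0.006 y.U -0.0054 w 0.0597 t 39.77 j [ 0.53  0.07 -1.1   1.96  0.13  0.82 -1.74]
  6 x [-0.0016 -0.      0.0398] -> [0.5451 0.2471 0.1144]
  2 x [-0.0012 -0.0002  0.0324] -> [0.562  0.2558 0.0525]
```

View pics/w16.png

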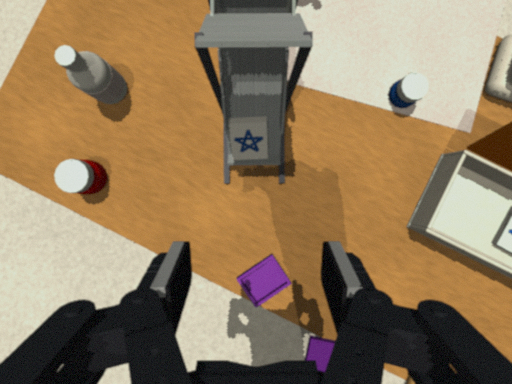

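Star up at (249,142) on the lower ramp, shifted towards the left rail and square to the ramp. Approach centred on it (v −0.021).

arm_command:
  rows:
    - {"fingers": 0.4,"x": -0.0016,"y": -0.0013,"z": 0.0398,"ax": 0,"ay": 0,"az": 0}
    - {"fingers": 0.4,"x": -0.0016,"y": -0.0013,"z": 0.0398,"ax": 0,"ay": 0,"az": 0}
    - {"fingers": 0.4,"x": -0.0016,"y": -0.0013,"z": 0.0398,"ax": 0,"ay": 0,"az": 0}
    - {"fingers": 0.4,"x": -0.0016,"y": -0.0013,"z": 0.0398,"ax": 0,"ay": 0,"az": 0}
    - {"fingers": 0.4,"x": -0.0016,"y": -0.0013,"z": 0.0398,"ax": 0,"ay": 0,"az": 0}
    - {"fingers": 0.4,"x": -0.0016,"y": -0.0013,"z": 0.0398,"ax": 0,"ay": 0,"az": 0}
    - {"fingers": 0.4,"x": 0,"y": 0,"z": 0,"ax": 0.4,"ay": 0,"az": 0}
    - {"fingers": 0.4,"x": 0,"y": 0,"z": 0,"ax": 0,"ay": 0,"az": 0}

```text
clock: 40.43
tcp_pos: [0.5408, 0.2556, 0.1112]
orientation: [-2.937, -0.711, -0.491]
contact_force: [0.5, -0.1, 0.4]
grip_width: 0.0601
gripper_force: 0.0
```

```bash
python3 -c "
from h import *
im,P,f=grab('wrist'); np.savez('w17.npz',im=im,P=P); fitturned(im,P)
u,v,n,s,m=turned(im,P); hv=cv2.cvtColor(im,cv2.COLOR_RGB2HSV); b=m&(hv[...,0]>100)&(hv[...,0]<130)&(hv[...,1]>100); print('star',b.sum(),np.median(s[b]),np.median(v[b]))
go(dict(u=.6167,v=-.021,z=.0525),v=.0165)"
```

```text
turned n 0.419 s [0.4345 0.4968] v [-0.0574  0.0033] rect [465.9 -27.9] [64.6 70.1] 1.1
star 834 0.4683812454034817 -0.02108849294606352
tcp n 0.3517 s 0.4977 v -0.0211 u,z 0.5987 0.1137 tilt 19.25 y.z -0.0025 y.U -0.0014 w 0.0596 t 40.48 j [ 0.03  0.51 -0.73  2.06  0.86  0.48 -2.41]
  4 x [-0.0008  0.      0.0159] -> [0.5576 0.2642 0.0525]
```

arm_command:
  rows:
    - {"fingers": 0.4,"x": -0.0008,"y": 0,"z": 0.0159,"ax": 0,"ay": 0,"az": 0}
    - {"fingers": 0.4,"x": -0.0008,"y": 0,"z": 0.0159,"ax": 0,"ay": 0,"az": 0}
    - {"fingers": 0.4,"x": -0.0008,"y": 0,"z": 0.0159,"ax": 0,"ay": 0,"az": 0}
    - {"fingers": 0.4,"x": -0.0008,"y": 0,"z": 0.0149,"ax": 0,"ay": 0,"az": 0}
    - {"fingers": 0.4,"x": 0,"y": 0,"z": 0,"ax": 0,"ay": 0,"az": 0}
    - {"fingers": 0.4,"x": 0,"y": 0,"z": 0,"ax": 0,"ay": 0,"az": 0}

```text
clock: 40.98
tcp_pos: [0.5583, 0.2629, 0.0558]
orientation: [-2.935, -0.708, -0.503]
contact_force: [0.1, -0.1, 0.3]
grip_width: 0.06
gripper_force: 0.0
```

```bash
python3 -c "
from h import *
go(dict(u=.6167,v=-.021,z=.0525),v=.02); print(r.get_obs()['contact_force'])"
```

```text
tcp n 0.4048 s 0.4686 v -0.0225 u,z 0.6167 0.0558 tilt 19.47 y.z -0.0013 y.U -0.0033 w 0.06 t 40.98 j [-0.08  0.6  -0.59  2.05  1.04  0.4  -2.57]
  1 x [-0.0011 -0.0014  0.0031] -> [0.5576 0.2642 0.0525]
[ 0.07617273 -0.10270809  0.34324102]
```

arm_command:
  rows:
    - {"fingers": 0.4,"x": -0.001,"y": -0.001,"z": 0.0028,"ax": 0,"ay": 0,"az": 0}
    - {"fingers": 0.4,"x": 0,"y": 0,"z": 0,"ax": 0,"ay": 0,"az": 0}
    - {"fingers": -0.2,"x": 0,"y": 0,"z": 0,"ax": 0,"ay": 0,"az": 0}
    - {"fingers": -0.2,"x": 0,"y": 0,"z": 0,"ax": 0,"ay": 0,"az": 0}
    - {"fingers": -0.2,"x": 0,"y": 0,"z": 0,"ax": 0,"ay": 0,"az": 0}
    - {"fingers": -0.2,"x": 0,"y": 0,"z": 0,"ax": 0,"ay": 0,"az": 0}
  grip_force: 35

```text
clock: 41.48
tcp_pos: [0.5569, 0.2636, 0.0522]
orientation: [-2.936, -0.709, -0.502]
contact_force: [-4.5, -2.4, 10.2]
grip_width: 0.0462
gripper_force: 34.2
```

arm_command:
  rows:
    - {"fingers": -0.2,"x": -0.007,"y": 0,"z": -0.0137,"ax": 0,"ay": 0,"az": 0}
    - {"fingers": -0.2,"x": -0.009,"y": 0,"z": -0.0178,"ax": 0,"ay": 0,"az": 0}
    - {"fingers": -0.2,"x": -0.009,"y": 0,"z": -0.0178,"ax": 0,"ay": 0,"az": 0}
    - {"fingers": -0.2,"x": -0.009,"y": 0,"z": -0.03,"ax": 0,"ay": 0,"az": 0}
    - {"fingers": -0.2,"x": 0,"y": 0,"z": -0.04,"ax": 0,"ay": -4.5,"az": 0}
    - {"fingers": -0.2,"x": 0,"y": 0,"z": -0.04,"ax": 0,"ay": -5,"az": 0}
    - {"fingers": -0.2,"x": 0,"y": 0,"z": -0.04,"ax": 0,"ay": -5,"az": 0}
    - {"fingers": -0.2,"x": 0,"y": 0,"z": -0.04,"ax": 0,"ay": -5,"az": 0}
    - {"fingers": -0.2,"x": 0,"y": 0,"z": 0,"ax": 0,"ay": 0,"az": 0}
    - {"fingers": -0.2,"x": 0,"y": 0,"z": 0,"ax": 0,"ay": 0,"az": 0}

```text
clock: 42.32
tcp_pos: [0.4781, 0.2222, 0.2665]
orientation: [-3.053, -0.732, -0.025]
contact_force: [-0.2, 0.2, -1.3]
grip_width: 0.0461
gripper_force: 36.1
```

```bash
python3 -c "
from h import *
held('w18')"
```

```text
pitch -25.7 x -0.0184 0.0362 z 0.0212 -0.0051 7864 blue 1472
now [0.4767 0.2212 0.2645] psi 27.01 z [ 0.012  0.004 -1.   ] w 0.046 t 42.37 j [ 0.27  0.37 -1.01  1.85  0.36  1.1  -1.98]
```

arm_command:
  rows:
    - {"fingers": -0.2,"x": 0,"y": 0,"z": 0,"ax": 0,"ay": 0,"az": -6.95}
    - {"fingers": -0.2,"x": 0,"y": 0,"z": 0,"ax": 0,"ay": 0,"az": -6.95}
    - {"fingers": -0.2,"x": 0,"y": 0,"z": 0,"ax": 0,"ay": 0,"az": -6.95}
    - {"fingers": -0.2,"x": 0,"y": 0,"z": 0,"ax": 0,"ay": 0,"az": -6.95}
    - {"fingers": -0.2,"x": 0,"y": 0,"z": 0,"ax": 0,"ay": 0,"az": -6.95}
    - {"fingers": -0.2,"x": 0,"y": 0,"z": 0,"ax": 0,"ay": 0,"az": -6.95}
    - {"fingers": -0.2,"x": 0,"y": 0,"z": 0,"ax": 0,"ay": 0,"az": -6.95}
    - {"fingers": -0.2,"x": 0,"y": 0,"z": 0,"ax": 0,"ay": 0,"az": -6.95}
    - {"fingers": -0.2,"x": 0,"y": 0,"z": 0,"ax": 0,"ay": 0,"az": -6.95}
    - {"fingers": -0.2,"x": 0,"y": 0,"z": 0,"ax": 0,"ay": 0,"az": -6.95}

```text
clock: 43.2
tcp_pos: [0.4751, 0.2204, 0.2621]
orientation: [2.08, 2.348, 0.011]
contact_force: [0.2, -0.4, -0.9]
grip_width: 0.0462
gripper_force: 36.1
```

```bash
python3 -c "
from h import *
plan()"
```

```text
now [0.4751 0.2204 0.2621] psi 96.94 z [ 0.008  0.002 -1.   ] w 0.0462 t 43.2 j [ 0.43  0.51 -1.29  1.85  0.54  1.19 -0.92]
```

Joint 3 nears its limit, so I place this one with its long side along the box (ψ 90°), which fits the free end (y −0.10..0.01).

arm_command:
  rows:
    - {"fingers": -0.2,"x": 0,"y": 0,"z": 0,"ax": 0,"ay": 0,"az": 6.94}
    - {"fingers": -0.2,"x": -0.0333,"y": 0.0188,"z": 0,"ax": 0,"ay": 0,"az": 0}
    - {"fingers": -0.2,"x": -0.0333,"y": 0.0188,"z": 0,"ax": 0,"ay": 0,"az": 0}
    - {"fingers": -0.2,"x": -0.0333,"y": 0.0188,"z": 0,"ax": 0,"ay": 0,"az": 0}
    - {"fingers": -0.2,"x": -0.0333,"y": 0.0188,"z": 0,"ax": 0,"ay": 0,"az": 0}
    - {"fingers": -0.2,"x": -0.0333,"y": 0.0188,"z": 0,"ax": 0,"ay": 0,"az": 0}
    - {"fingers": -0.2,"x": -0.0333,"y": 0.0188,"z": 0,"ax": 0,"ay": 0,"az": 0}
    - {"fingers": -0.2,"x": 0,"y": 0,"z": 0,"ax": 0,"ay": 0,"az": 0}

```text
clock: 43.87
tcp_pos: [0.5901, 0.011, 0.261]
orientation: [2.238, 2.197, 0.008]
contact_force: [0.4, -0.9, -1.2]
grip_width: 0.0457
gripper_force: 36.1
```

```bash
python3 -c "
from h import *
plan((.6255,-.046,.26,90))"
```

```text
now [0.5901 0.011  0.261 ] psi 88.93 z [ 0.008 -0.    -1.   ] w 0.0457 t 43.87 j [ 0.72  0.6  -1.2   1.7   0.6   1.25 -0.64]
  1 x az -1.07
  2 x [-0.0285  0.0177  0.0005] ->  (0.6255, -0.046, 0.26, 90)
```

arm_command:
  rows:
    - {"fingers": -0.2,"x": -0.0285,"y": 0.0177,"z": 0,"ax": 0,"ay": 0,"az": -1}
    - {"fingers": -0.2,"x": -0.0285,"y": 0.0177,"z": 0,"ax": 0.4,"ay": 0,"az": 0}
    - {"fingers": -0.2,"x": 0,"y": 0,"z": 0.03,"ax": 0,"ay": -5,"az": 0}
    - {"fingers": -0.2,"x": 0,"y": 0,"z": 0.03,"ax": 0,"ay": -5,"az": 0}
    - {"fingers": -0.2,"x": 0,"y": 0,"z": 0.02,"ax": 0,"ay": -5,"az": 0}
    - {"fingers": -0.2,"x": 0,"y": 0,"z": 0,"ax": 0,"ay": 0,"az": 0}
    - {"fingers": -0.2,"x": 0,"y": 0,"z": 0,"ax": 0,"ay": 0,"az": 0}

```text
clock: 44.45
tcp_pos: [0.622, -0.0404, 0.1833]
orientation: [2.069, 2.099, -0.268]
contact_force: [-0.2, 0.2, 0.2]
grip_width: 0.0461
gripper_force: 36.1
```

```bash
python3 -c "
from h import *
plan();go((.6255,-.046,.10),(.6255,-.046,.04),(.6255,-.046,.0315),v=.035)
im,P,f=grab('wrist'); inbox(P)"
```

```text
now [ 0.622  -0.0404  0.1833] psi 90.85 z [ 0.003 -0.254 -0.967] w 0.0461 t 44.45 j [ 0.53  0.69 -1.01  1.71  0.85  1.28 -0.74]
tcp n 0.2569 s 0.5029 v -0.3212 u,z 0.5342 0.1833 tilt 14.72 y.z -0.0008 y.U 0.8952 w 0.0461 t 44.45 j [ 0.53  0.69 -1.01  1.71  0.85  1.28 -0.74]
  3 x [0.0052 0.0012 0.0273] -> [ 0.6255 -0.046   0.1   ]
  2 x [0.0076 0.     0.029 ] -> [ 0.6255 -0.046   0.04  ]
  1 x [0.0022 0.     0.0082] -> [ 0.6255 -0.046   0.0315]
```

arm_command:
  rows:
    - {"fingers": -0.2,"x": 0.0052,"y": 0.0012,"z": 0.0273,"ax": 0,"ay": 0,"az": 0.5}
    - {"fingers": -0.2,"x": 0.0052,"y": 0.0012,"z": 0.0273,"ax": 0,"ay": 0,"az": 0.3}
    - {"fingers": -0.2,"x": 0.0052,"y": 0.0012,"z": 0.0273,"ax": 0,"ay": 0,"az": 0}
    - {"fingers": -0.2,"x": 0.0076,"y": 0,"z": 0.029,"ax": 0,"ay": 0,"az": 0}
    - {"fingers": -0.2,"x": 0.004,"y": 0,"z": 0.0145,"ax": 0,"ay": 0,"az": 0}
    - {"fingers": -0.2,"x": 0.004,"y": 0,"z": 0.0145,"ax": 0,"ay": 0,"az": 0}
    - {"fingers": -0.2,"x": 0,"y": 0,"z": 0,"ax": 0,"ay": 0,"az": 0}
    - {"fingers": -0.2,"x": 0,"y": 0,"z": 0,"ax": 0,"ay": 0,"az": 0}

```text
clock: 45.17
tcp_pos: [0.6284, -0.0479, 0.0424]
orientation: [2.086, 2.076, -0.263]
contact_force: [0.6, 0.6, 0.1]
grip_width: 0.0462
gripper_force: 36.1
```

```bash
python3 -c "
from h import *
go((.6255,-.046,.0315),v=.035); print(r.get_obs()['contact_force'])"
```

```text
tcp n 0.3564 s 0.4031 v -0.3308 u,z 0.5364 0.0424 tilt 14.77 y.z 0.007 y.U 0.8868 w 0.0462 t 45.17 j [ 0.47  0.86 -0.89  1.77  1.03  1.12 -0.9 ]
  1 x [ 0.0046 -0.003   0.01  ] -> [ 0.6255 -0.046   0.0315]
[0.56265618 0.59322519 0.14909325]
```

arm_command:
  rows:
    - {"fingers": -0.2,"x": 0.0046,"y": -0.003,"z": 0.0095,"ax": 0,"ay": 0,"az": 0}
    - {"fingers": -0.2,"x": 0,"y": 0,"z": 0,"ax": 0,"ay": 0,"az": 0}
    - {"fingers": 0.3,"x": 0,"y": 0,"z": 0,"ax": 0,"ay": 0,"az": 0}
    - {"fingers": 0.3,"x": 0,"y": 0,"z": 0,"ax": 0,"ay": 0,"az": 0}
    - {"fingers": 0.3,"x": 0,"y": 0,"z": 0,"ax": 0,"ay": 0,"az": 0}
    - {"fingers": 0.3,"x": -0.004,"y": 0,"z": -0.015,"ax": 0,"ay": 0,"az": 0}
    - {"fingers": 0.3,"x": -0.008,"y": 0,"z": -0.03,"ax": 0,"ay": 0,"az": 0}
    - {"fingers": 0.3,"x": -0.008,"y": 0,"z": -0.03,"ax": 0,"ay": 0,"az": 0}
    - {"fingers": 0.3,"x": 0,"y": 0,"z": -0.035,"ax": 0,"ay": 5,"az": 0}
    - {"fingers": 0.3,"x": 0,"y": 0,"z": -0.035,"ax": 0,"ay": 5,"az": 0}

```text
clock: 46.0
tcp_pos: [0.6244, -0.0283, 0.1805]
orientation: [2.175, 2.178, -0.077]
contact_force: [1.0, -0.1, -0.2]
grip_width: 0.0556
gripper_force: 0.0
```

arm_command:
  rows:
    - {"fingers": 0,"x": 0,"y": 0,"z": -0.04,"ax": 0,"ay": 4.8,"az": 0}
    - {"fingers": 0,"x": -0.02,"y": 0,"z": -0.04,"ax": 0,"ay": 0,"az": 0}
    - {"fingers": 0,"x": -0.04,"y": 0,"z": -0.01,"ax": 0,"ay": 0,"az": 0}
    - {"fingers": 0,"x": 0,"y": 0,"z": 0,"ax": 0,"ay": 0,"az": 0}
    - {"fingers": 0,"x": 0,"y": 0,"z": 0,"ax": 0,"ay": 0,"az": 0}

```text
clock: 46.42
tcp_pos: [0.6241, -0.09, 0.2663]
orientation: [2.226, 2.206, 0.008]
contact_force: [0.0, 0.3, -0.1]
grip_width: 0.0428
gripper_force: 0.0
```

```bash
python3 -c "
from h import *
im,P,f=grab('wrist'); np.savez('w19.npz',im=im,P=P); inbox(P); save('w19.png',im); plan()"
```

```text
inbox 2509 [624.7 -40.2] [48.1 60. ] 1.4 [0.0172 0.0185 0.0198]
inbox 2135 [ 626.2 -123.8] [48.7 59.5] 88.1 [0.017  0.0184 0.0197]
inbox 1830 [ 647.4 -189.8] [49.6 60.6] 89.7 [0.0166 0.0183 0.0196]
now [ 0.6235 -0.0876  0.2655] psi 89.68 z [ 0.008 -0.001 -1.   ] w 0.0426 t 46.47 j [ 0.82  0.66 -1.18  1.61  0.63  1.3  -0.46]
```

View pics/w19.png

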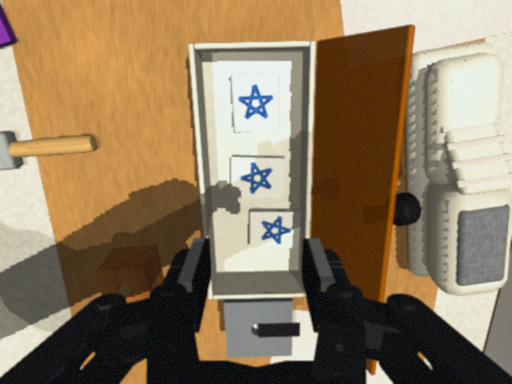

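All three lie flat star up: (256,102), (256,178), (275,230); the first was knocked aside to (0.647,−0.190) but still lies properly. Now close the fingers and push the lid from behind at y −0.05, clear of the knob at (405,208).

arm_command:
  rows:
    - {"fingers": -1,"x": 0.0075,"y": 0.0353,"z": -0.001,"ax": 0,"ay": 0,"az": 0}
    - {"fingers": -1,"x": 0.0075,"y": 0.0353,"z": -0.001,"ax": 0,"ay": 0,"az": 0}
    - {"fingers": -1,"x": 0.0075,"y": 0.0353,"z": -0.001,"ax": 0,"ay": 0,"az": 0}
    - {"fingers": -1,"x": 0.0075,"y": 0.0353,"z": -0.001,"ax": 0,"ay": 0,"az": 0}
    - {"fingers": -1,"x": 0.0075,"y": 0.0353,"z": -0.001,"ax": 0,"ay": 0,"az": 0}
    - {"fingers": -1,"x": 0,"y": 0,"z": 0,"ax": 0,"ay": 0,"az": 0}
    - {"fingers": -1,"x": 0,"y": 0,"z": 0,"ax": 0,"ay": 0,"az": 0}

```text
clock: 47.05
tcp_pos: [0.8006, -0.0454, 0.2694]
orientation: [2.219, 2.221, 0.008]
contact_force: [-0.1, -1.2, 0.2]
grip_width: 0.0002
gripper_force: 0.0
```

```bash
python3 - <<'E'
from h import *
plan((.795,-.05,.14,None))
# control block details from last wrist picture
D=np.load("w19.npz"); P=D["P"]; im=D["im"]
for (u,v) in [(256,328),(262,328),(275,329),(290,329),(240,328),(275,345),(240,345)]: print((u,v),im[v,u],P[v,u].round(4))
D=np.load("top0.npz"); P=D["P"]; im=D["im"]
for v in range(132,160,3): print(v,[(int(P[v,u,2]*1000),int(im[v,u].mean())) for u in range(384,402,2)])
print(P[155,392],P[137,392])
E
```

```text
now [ 0.8006 -0.0454  0.2694] psi 90.06 z [ 0.005  0.002 -1.   ] w 0.0002 t 47.05 j [ 0.47  0.88 -1.04  1.11  0.74  1.5  -0.42]
  4 x [-0.0012 -0.0014  0.0323] ->  (0.795, -0.05, 0.14, None)
(256, 328) [136 143 131] [ 0.6232 -0.3067  0.0513]
(262, 328) [28 26 27] [ 0.6304 -0.2977  0.0616]
(275, 329) [29 20 28] [nan nan nan]
(290, 329) [34 31 32] [ 0.6636 -0.299   0.0625]
(240, 328) [135 139 138] [ 0.6042 -0.2986  0.0602]
(275, 345) [137 141 139] [ 0.646  -0.3235  0.0614]
(240, 345) [137 138 137] [ 0.6036 -0.3226  0.0616]
132 [(-4, 92), (-2, 92), (2, 92), (2, 88), (1, 94), (3, 135), (-1, 150), (-3, 150), (2, 151)]
135 [(1, 85), (0, 83), (3, 66), (63, 48), (61, 49), (58, 72), (1, 129), (4, 149), (3, 150)]
138 [(65, 86), (62, 85), (62, 65), (64, 35), (62, 35), (65, 40), (60, 85), (61, 103), (62, 102)]
141 [(65, 88), (60, 87), (58, 70), (60, 36), (59, 34), (61, 39), (61, 69), (61, 89), (59, 89)]
144 [(61, 89), (63, 89), (62, 71), (63, 40), (60, 32), (61, 35), (58, 65), (59, 87), (61, 89)]
147 [(57, 89), (63, 86), (61, 72), (66, 42), (57, 35), (61, 37), (57, 62), (60, 88), (57, 89)]
150 [(62, 89), (65, 87), (67, 78), (58, 48), (60, 37), (60, 34), (61, 57), (64, 84), (60, 89)]
153 [(59, 90), (58, 92), (63, 88), (47, 81), (46, 95), (47, 78), (55, 68), (61, 88), (67, 88)]
156 [(58, 90), (66, 91), (56, 92), (60, 94), (63, 103), (60, 92), (63, 88), (60, 90), (58, 88)]
159 [(59, 91), (58, 93), (61, 90), (65, 89), (60, 88), (61, 90), (59, 90), (61, 89), (63, 90)]
[ 0.62218295 -0.30278895  0.05335705] [ 0.66916713 -0.30296072  0.06238701]
```

The black bar is flush marking; the button (z 0.050) sits at about (0.624,−0.305). Now push the lid.

arm_command:
  rows:
    - {"fingers": -1,"x": -0.0012,"y": -0.0014,"z": 0.0323,"ax": 0,"ay": 0,"az": 0}
    - {"fingers": -1,"x": -0.0012,"y": -0.0014,"z": 0.0323,"ax": 0,"ay": 0,"az": 0}
    - {"fingers": -1,"x": -0.0012,"y": -0.0014,"z": 0.0323,"ax": 0,"ay": 0,"az": 0}
    - {"fingers": -1,"x": -0.0012,"y": -0.0014,"z": 0.0323,"ax": 0,"ay": 0,"az": 0}
    - {"fingers": -1,"x": 0,"y": 0,"z": 0,"ax": 0,"ay": 0,"az": 0}
    - {"fingers": -1,"x": 0,"y": -0.012,"z": 0,"ax": 0,"ay": 0,"az": 0}
    - {"fingers": -1,"x": 0,"y": -0.012,"z": 0,"ax": 0,"ay": 0,"az": 0}
    - {"fingers": -1,"x": 0,"y": -0.012,"z": 0,"ax": 0,"ay": 0,"az": 0}
    - {"fingers": -1,"x": 0,"y": -0.012,"z": 0,"ax": 0,"ay": 0,"az": 0}

```text
clock: 47.8
tcp_pos: [0.7466, -0.0533, 0.1436]
orientation: [2.22, 2.215, 0.009]
contact_force: [0.3, -0.1, -0.5]
grip_width: -0.0
gripper_force: 0.0
```

arm_command:
  rows:
    - {"fingers": -1,"x": 0,"y": -0.012,"z": 0,"ax": 0,"ay": 0,"az": 0}
    - {"fingers": -1,"x": 0,"y": -0.012,"z": 0,"ax": 0,"ay": 0,"az": 0}
    - {"fingers": -1,"x": 0,"y": -0.012,"z": 0,"ax": 0,"ay": 0,"az": 0}
    - {"fingers": -1,"x": 0,"y": -0.012,"z": 0,"ax": 0,"ay": 0,"az": 0}
    - {"fingers": -1,"x": 0,"y": -0.012,"z": 0,"ax": 0,"ay": 0,"az": 0}
    - {"fingers": -1,"x": 0,"y": 0,"z": 0,"ax": 0,"ay": 0,"az": 0}
    - {"fingers": -1,"x": 0,"y": 0,"z": 0,"ax": 0,"ay": 0,"az": 0}

```text
clock: 48.38
tcp_pos: [0.69, -0.0538, 0.1497]
orientation: [2.216, 2.207, 0.016]
contact_force: [-2.9, -4.5, 28.5]
grip_width: 0.0001
gripper_force: 11.7
```

```bash
python3 - <<'E'
from h import *
plan()
im,P,f=grab("scene"); np.savez("s20.npz",im=im,P=P); save("s20.png",im,(150,180,400,384),2)
Q=P[(P[...,0]>.57)&(P[...,0]<.80)&(P[...,1]>-.2)&(P[...,1]<-.14)]; Q=Q[~np.isnan(Q[:,0])]
h=im.reshape(-1,3)
print(np.percentile(Q[:,2],[1,10,25,50,75,90,99]).round(3))
E
```

```text
now [ 0.69   -0.0538  0.1497] psi 89.77 z [ 0.017 -0.003 -1.   ] w 0.0001 t 48.38 j [ 0.64  0.84 -1.06  1.56  0.78  1.19 -0.57]
[-0.     0.002  0.004  0.08   0.5    0.53   0.552]
```

Lid top presses up on the fingers; relieve at once by rising.

arm_command:
  rows:
    - {"fingers": -1,"x": 0,"y": 0.002,"z": -0.012,"ax": 0,"ay": 0,"az": 0}
    - {"fingers": -1,"x": 0,"y": 0,"z": -0.006,"ax": 0,"ay": 0,"az": 0}
    - {"fingers": -1,"x": 0,"y": 0,"z": 0,"ax": 0,"ay": 0,"az": 0}

```text
clock: 48.68
tcp_pos: [0.6897, -0.0531, 0.1618]
orientation: [2.219, 2.213, 0.011]
contact_force: [0.8, 0.4, -0.2]
grip_width: 0.0003
gripper_force: 0.0
```

```bash
python3 - <<'E'
from h import *
plan()
im,P,f=grab("scene"); np.savez("s21.npz",im=im,P=P); save("s21.png",im,(190,190,330,350),3.5)
im,P,f=grab("wrist"); np.savez("w21.npz",im=im,P=P); save("w21.png",im)
Q=P[(P[...,0]>.57)&(P[...,0]<.80)&(P[...,1]>-.03)&(P[...,1]<.0)]
print([ (z,np.round(np.median(Q[abs(Q[:,2]-z)<.006][:,0]),4) if (abs(Q[:,2]-z)<.006).sum()>5 else None) for z in (.07,.09,.11,.13,.15,.17)])
E
```

```text
now [ 0.6897 -0.0531  0.1618] psi 89.85 z [ 0.01 -0.   -1.  ] w 0.0003 t 48.68 j [ 0.64  0.83 -1.07  1.55  0.77  1.21 -0.56]
[(0.07, np.float64(0.6837)), (0.09, np.float64(0.6809)), (0.11, np.float64(0.6779)), (0.13, np.float64(0.675)), (0.15, np.float64(0.6722)), (0.17, np.float64(0.668))]
```

View pics/s21.png

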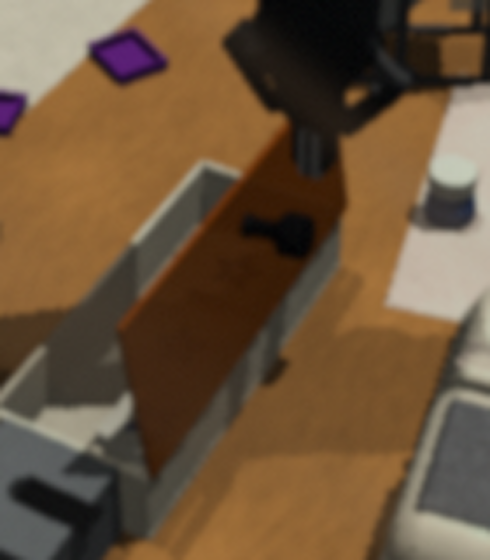

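The lid leans forward (~1.42 rad) but is caught under the knuckle ahead of it; rising frees it to fall.

arm_command:
  rows:
    - {"fingers": -1,"x": 0,"y": 0,"z": -0.015,"ax": 0,"ay": 0,"az": 0}
    - {"fingers": -1,"x": 0,"y": 0,"z": -0.025,"ax": 0,"ay": 0,"az": 0}
    - {"fingers": -1,"x": 0,"y": 0,"z": -0.035,"ax": 0,"ay": 0,"az": 0}
    - {"fingers": -1,"x": 0,"y": 0,"z": -0.035,"ax": 0,"ay": 0,"az": 0}
    - {"fingers": -1,"x": 0,"y": 0,"z": 0,"ax": 0,"ay": 0,"az": 0}
    - {"fingers": -1,"x": 0,"y": 0,"z": 0,"ax": 0,"ay": 0,"az": 0}
    - {"fingers": -1,"x": 0,"y": 0,"z": 0,"ax": 0,"ay": 0,"az": 0}
    - {"fingers": -1,"x": 0,"y": 0,"z": 0,"ax": 0,"ay": 0,"az": 0}
    - {"fingers": -1,"x": 0,"y": 0,"z": 0,"ax": 0,"ay": 0,"az": 0}
    - {"fingers": -1,"x": 0,"y": 0,"z": 0,"ax": 0,"ay": 0,"az": 0}

```text
clock: 49.62
tcp_pos: [0.6878, -0.054, 0.2673]
orientation: [2.223, 2.216, 0.005]
contact_force: [0.1, -0.2, 0.6]
grip_width: -0.0002
gripper_force: 0.0
```

```bash
python3 - <<'E'
from h import *
plan()
im,P,f=grab("wrist"); np.savez("w22.npz",im=im,P=P); save("w22.png",im)
Q=P[(P[...,0]>.56)&(P[...,0]<.70)&(P[...,1]>-.25)&(P[...,1]<.0)&(P[...,2]<.2)]; print(len(Q),[(x,np.round(np.median(Q[abs(Q[:,0]-x)<.006][:,2]),4)) for x in(.58,.6,.62,.64,.66,.68)])
E
```

```text
now [ 0.6878 -0.054   0.2673] psi 89.82 z [ 0.004  0.    -1.   ] w -0.0002 t 49.62 j [ 0.66  0.74 -1.13  1.45  0.67  1.37 -0.5 ]
21599 [(0.58, np.float64(0.0065)), (0.6, np.float64(0.007)), (0.62, np.float64(0.0181)), (0.64, np.float64(0.0181)), (0.66, np.float64(0.1725)), (0.68, np.float64(0.1011))]
```

arm_command:
  rows:
    - {"fingers": -1,"x": 0,"y": 0.02,"z": 0,"ax": 0,"ay": 0,"az": 0}
    - {"fingers": -1,"x": 0,"y": 0.02,"z": 0,"ax": 0,"ay": 0,"az": 0}
    - {"fingers": -1,"x": 0,"y": 0,"z": 0,"ax": 0,"ay": 0,"az": 0}
    - {"fingers": -1,"x": 0,"y": 0,"z": 0,"ax": 0,"ay": 0,"az": 0}
    - {"fingers": -1,"x": 0,"y": 0,"z": 0,"ax": 0,"ay": 0,"az": 0}
    - {"fingers": -1,"x": 0,"y": 0,"z": 0,"ax": 0,"ay": 0,"az": 0}
    - {"fingers": -1,"x": 0,"y": 0,"z": 0,"ax": 0,"ay": 0,"az": 0}
    - {"fingers": -1,"x": 0,"y": 0,"z": 0,"ax": 0,"ay": 0,"az": 0}

```text
clock: 50.33
tcp_pos: [0.7279, -0.0541, 0.269]
orientation: [2.221, 2.214, 0.007]
contact_force: [0.7, -0.1, -0.3]
grip_width: 0.0003
gripper_force: 0.0
```

```bash
cat >> h.py <<'E'
def lid():
    im,P,f=grab("wrist"); Q=P[(P[...,0]>.54)&(P[...,0]<.75)&(P[...,1]>-.25)&(P[...,1]<.02)&(P[...,2]<.2)&(P[...,2]>.064)]
    h=im
    print("lid pts",len(Q),[(z,np.round(np.median(Q[abs(Q[:,2]-z)<.006][:,0]),4)) for z in(.07,.09,.11,.13,.15,.17) if (abs(Q[:,2]-z)<.006).sum()>10]); plan()
    return im,P
E
python3 -c "
from h import *
im,P=lid(); save('w23.png',im)"
```

```text
lid pts 10426 [(0.07, np.float64(0.6841)), (0.09, np.float64(0.6812)), (0.11, np.float64(0.6782)), (0.13, np.float64(0.6753)), (0.15, np.float64(0.6728)), (0.17, np.float64(0.6685))]
now [ 0.728  -0.0541  0.269 ] psi 89.81 z [ 0.007 -0.    -1.   ] w 0.0 t 50.38 j [ 0.6   0.79 -1.1   1.34  0.7   1.41 -0.47]
```

Hinge friction holds it at 1.42 rad; push on nearer the top edge, with the knuckles above it.

arm_command:
  rows:
    - {"fingers": -1,"x": 0,"y": 0,"z": 0.03,"ax": 0,"ay": 0,"az": 0}
    - {"fingers": -1,"x": 0,"y": 0,"z": 0.03,"ax": 0,"ay": 0,"az": 0}
    - {"fingers": -1,"x": 0,"y": 0,"z": 0.029,"ax": 0,"ay": 0,"az": 0}
    - {"fingers": -1,"x": 0,"y": -0.013,"z": 0,"ax": 0,"ay": 0,"az": 0}
    - {"fingers": -1,"x": 0,"y": -0.013,"z": 0,"ax": 0,"ay": 0,"az": 0}
    - {"fingers": -1,"x": 0,"y": -0.013,"z": 0,"ax": 0,"ay": 0,"az": 0}
    - {"fingers": -1,"x": 0,"y": -0.013,"z": 0,"ax": 0,"ay": 0,"az": 0}
    - {"fingers": -1,"x": 0,"y": -0.013,"z": 0,"ax": 0,"ay": 0,"az": 0}

```text
clock: 51.05
tcp_pos: [0.6632, -0.0538, 0.1795]
orientation: [2.222, 2.214, 0.007]
contact_force: [0.2, -0.3, -0.2]
grip_width: -0.0005
gripper_force: 0.1
```

```bash
python3 -c "
from h import *
im,P=lid(); save('w24.png',im); print(r.get_obs()['contact_force'])"
```

```text
lid pts 13687 [(0.07, np.float64(0.682)), (0.09, np.float64(0.6755)), (0.11, np.float64(0.669)), (0.13, np.float64(0.6626)), (0.15, np.float64(0.6563)), (0.17, np.float64(0.6495))]
now [ 0.661  -0.0538  0.1794] psi 89.85 z [ 0.005 -0.001 -1.   ] w -0.0001 t 51.1 j [ 0.68  0.79 -1.1   1.6   0.74  1.22 -0.57]
[-2.28889496  0.16835853 -0.72913968]
```

Lid at about 1.26 rad, light contact. Keep pushing.

arm_command:
  rows:
    - {"fingers": -1,"x": 0,"y": -0.014,"z": 0,"ax": 0,"ay": 0,"az": 0}
    - {"fingers": -1,"x": 0,"y": -0.014,"z": 0,"ax": 0,"ay": 0,"az": 0}
    - {"fingers": -1,"x": 0,"y": -0.014,"z": 0.004,"ax": 0,"ay": 0,"az": 0}
    - {"fingers": -1,"x": 0,"y": -0.014,"z": 0.006,"ax": 0,"ay": 0,"az": 0}
    - {"fingers": -1,"x": 0,"y": 0,"z": 0,"ax": 0,"ay": 0,"az": 0}
    - {"fingers": -1,"x": 0,"y": 0,"z": 0,"ax": 0,"ay": 0,"az": 0}
    - {"fingers": -1,"x": 0,"y": 0,"z": 0,"ax": 0,"ay": 0,"az": 0}

```text
clock: 51.68
tcp_pos: [0.6089, -0.0538, 0.1696]
orientation: [2.222, 2.213, 0.008]
contact_force: [-0.6, 0.4, 0.2]
grip_width: 0.0
gripper_force: 0.0
```

```bash
python3 -c "
from h import *
im,P=lid(); save('w25.png',im); print(r.get_obs()['contact_force'])"
```

```text
lid pts 30362 [(0.07, np.float64(0.6715)), (0.09, np.float64(0.642)), (0.11, np.float64(0.6117)), (0.13, np.float64(0.5888)), (0.17, np.float64(0.6081))]
now [ 0.6091 -0.0537  0.1696] psi 89.78 z [ 0.008  0.    -1.   ] w 0.0002 t 51.73 j [ 0.76  0.73 -1.13  1.74  0.73  1.14 -0.6 ]
[-0.48506719  0.31589092  0.86823826]
```

arm_command:
  rows:
    - {"fingers": -1,"x": 0,"y": 0,"z": -0.03,"ax": 0,"ay": 0,"az": 0}
    - {"fingers": -1,"x": 0,"y": 0,"z": -0.03,"ax": 0,"ay": 0,"az": 0}
    - {"fingers": -1,"x": 0,"y": 0,"z": -0.03,"ax": 0,"ay": 0,"az": 0}
    - {"fingers": -1,"x": 0,"y": 0,"z": 0,"ax": 0,"ay": 0,"az": 0}
    - {"fingers": -1,"x": 0,"y": 0,"z": 0,"ax": 0,"ay": 0,"az": 0}

```text
clock: 52.15
tcp_pos: [0.6091, -0.053, 0.2614]
orientation: [2.22, 2.212, 0.012]
contact_force: [-0.8, -0.5, -0.6]
grip_width: 0.0002
gripper_force: 0.0
```

```bash
python3 - <<'E'
from h import *
im,P=lid(); save('w26.png',im)
m=(P[...,0]>.57)&(P[...,0]<.68)&(P[...,1]>-.24)&(P[...,1]<.0)&(P[...,2]>.03)
Q=P[m]; print([(x,np.round(np.median(Q[abs(Q[:,0]-x)<.006][:,2]),4)) for x in(.58,.6,.62,.64,.66,.675)])
h=P[(P[...,2]<.064)&(P[...,2]>.056)&(P[...,1]<-.275)&(P[...,1]>-.35)]; print('block',np.percentile(h[:,0],[1,99]).round(4),np.percentile(h[:,1],[1,99]).round(4))
b=P[(P[...,2]<.0535)&(P[...,2]>.046)&(P[...,1]<-.285)&(P[...,1]>-.325)&(P[...,0]>.60)&(P[...,0]<.65)]; print('button',len(b),np.percentile(b,[2,50,98],axis=0).round(4) if len(b) else 0)
hb=P[(P[...,2]>.05)&(P[...,2]<.15)&(abs(P[...,0]-.473)<.04)&(abs(P[...,1]+.247)<.04)]; print('holder',len(hb))
E
```

```text
lid pts 1434 [(0.07, np.float64(0.6125)), (0.09, np.float64(0.5958)), (0.11, np.float64(0.5915))]
now [ 0.6082 -0.0535  0.2596] psi 89.8 z [ 0.008 -0.    -1.   ] w 0.0002 t 52.2 j [ 0.8   0.65 -1.2   1.66  0.63  1.28 -0.53]
[(0.58, np.float64(0.2997)), (0.6, np.float64(0.2965)), (0.62, np.float64(0.2998)), (0.64, np.float64(0.302)), (0.66, np.float64(0.0633)), (0.675, np.float64(0.0627))]
block [0.5999 0.6178] [-0.3121 -0.2754]
button 0 0
holder 613
```

Lid panel now at z 0.063: shut. Next, the stylus at about (0.474,−0.247).

arm_command:
  rows:
    - {"fingers": 0,"x": -0.0323,"y": -0.0223,"z": 0,"ax": 0,"ay": 0,"az": 0}
    - {"fingers": 0,"x": -0.0323,"y": -0.0223,"z": 0,"ax": 0,"ay": 0,"az": 0}
    - {"fingers": 0,"x": -0.0323,"y": -0.0223,"z": 0,"ax": 0,"ay": 0,"az": 0}
    - {"fingers": 0,"x": -0.0323,"y": -0.0223,"z": 0,"ax": 0,"ay": 0,"az": 0}
    - {"fingers": 0,"x": -0.0323,"y": -0.0223,"z": 0.01,"ax": 0,"ay": 0,"az": 0}
    - {"fingers": 0,"x": -0.0323,"y": -0.0223,"z": 0.01,"ax": 0,"ay": 0,"az": 0}
    - {"fingers": 0,"x": 0,"y": 0,"z": 0,"ax": 0.5,"ay": 0,"az": 0}
    - {"fingers": 0,"x": 0,"y": 0,"z": 0,"ax": 0,"ay": 0,"az": 0}
    - {"fingers": 0,"x": 0,"y": 0,"z": 0,"ax": 0,"ay": 0,"az": 0}

```text
clock: 52.95
tcp_pos: [0.4729, -0.2468, 0.2375]
orientation: [-2.224, -2.215, 0.002]
contact_force: [0.1, 0.8, 0.4]
grip_width: 0.0428
gripper_force: 0.0
```

```bash
python3 - <<'E'
from h import *
im,P,f=grab("wrist"); np.savez("w27.npz",im=im,P=P); save("w27.png",im)
def reg(n,m):
    q=P[m]; 
    if len(q)<5: print(n,len(q)); return
    rc=cv2.minAreaRect((q[:,:2]*1000).astype(np.float32)); print(n,len(q),"rect",np.round(rc[0],1),np.round(rc[1],1),round(rc[2],1),"med",np.median(q,0).round(4))
near=(abs(P[...,0]-.473)<.045)&(abs(P[...,1]+.247)<.045)
reg("holder top",near&(abs(P[...,2]-.055)<.005))
for z in (.07,.09,.11,.13,.14): reg("stylus %.2f"%z,near&(abs(P[...,2]-z)<.006))
blk=(abs(P[...,0]-.627)<.06)&(P[...,1]<-.27)&(P[...,1]>-.36)
reg("block top",blk&(abs(P[...,2]-.06)<.004))
reg("button",blk&(abs(P[...,2]-.05)<.004)&(abs(P[...,0]-.625)<.02)&(abs(P[...,1]+.305)<.02))
L=(P[...,0]>.57)&(P[...,0]<.68)&(P[...,1]>-.25)&(P[...,1]<-.16); print("lid z",np.nanpercentile(P[L][:,2],[5,50,95]).round(4))
plan()
E
```

```text
holder top 3075 rect [ 471.9 -246.1] [56.1 56.7] 4.9 med [ 0.4717 -0.2406  0.0563]
stylus 0.07 43 rect [ 471.6 -241.7] [10.7  3.5] 3.1 med [ 0.4717 -0.2409  0.0712]
stylus 0.09 57 rect [ 471.6 -242.7] [11.7  5.5] 6.2 med [ 0.4718 -0.2408  0.0907]
stylus 0.11 64 rect [ 471.8 -241.9] [11.   4.1] 3.6 med [ 0.4723 -0.2408  0.1101]
stylus 0.13 95 rect [ 472.  -243.2] [ 6.4 11.6] 89.2 med [ 0.472  -0.2412  0.131 ]
stylus 0.14 224 rect [ 472.2 -245.4] [10.5 10.9] 52.7 med [ 0.472  -0.2443  0.1409]
block top 5717 rect [ 630.6 -305.5] [90.5 71.6] 0.5 med [ 0.6267 -0.3033  0.0611]
button 100 rect [ 625.7 -303.2] [ 9.2 13.9] 6.1 med [ 0.6263 -0.3038  0.0509]
lid z [0.0614 0.0626 0.0638]
now [ 0.4736 -0.2459  0.238 ] psi 89.9 z [-0.002  0.001 -1.   ] w 0.0427 t 53.0 j [ 1.32  0.58 -1.29  1.85  0.6   1.19 -0.18]
```

View pics/w27.png

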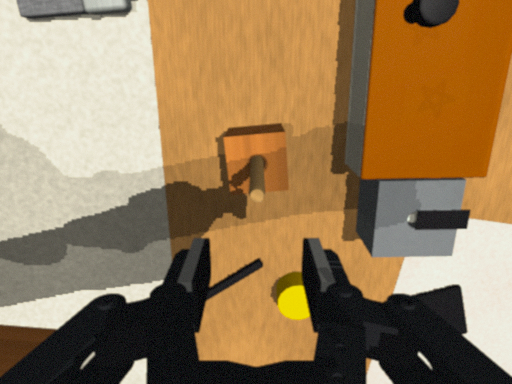

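Picture: stylus upright at (257,190) in the holder (255,160), lid shut over the box (430,90), control block at (415,215) with the button visible at (411,218) and a dark strip right of it. Check the strip's numbers in this frame.

```bash
python3 - <<'E'
from h import *
D=np.load("w27.npz"); P=D["P"]; im=D["im"]
for v in range(206,234,2): print(v,[(int(1e3*P[v,u,2]) if P[v,u,2]==P[v,u,2] else -1,int(im[v,u].mean())) for u in range(402,436,3)])
print(P[218,402],P[218,408],P[218,411],P[218,470],P[206,411],P[232,411])
D=np.load("scene0.npz"); P=D["P"]; im=D["im"]
m=(P[...,0]>.58)&(P[...,0]<.69)&(P[...,1]<-.27)&(P[...,1]>-.35)&(im.max(-1)<45)&(P[...,2]>.045)
q=P[m]; print("dark in scene",len(q),np.percentile(q,[2,50,98],axis=0).round(4))
E
```

```text
206 [(61, 116), (61, 117), (61, 120), (61, 118), (60, 117), (62, 121), (59, 118), (60, 138), (61, 136), (60, 136), (61, 137), (60, 141)]
208 [(61, 115), (61, 121), (61, 118), (61, 118), (61, 116), (60, 116), (60, 131), (60, 139), (60, 138), (61, 141), (61, 137), (60, 140)]
210 [(60, 120), (60, 116), (60, 118), (60, 116), (60, 117), (63, 75), (60, 88), (62, 96), (62, 93), (61, 94), (61, 90), (61, 73)]
212 [(61, 117), (61, 116), (61, 116), (60, 113), (50, 96), (61, 57), (61, 31), (61, 34), (62, 34), (62, 36), (61, 37), (61, 33)]
214 [(61, 118), (60, 117), (60, 120), (50, 124), (50, 108), (62, 44), (63, 29), (61, 35), (60, 25), (62, 37), (62, 34), (62, 34)]
216 [(61, 116), (61, 118), (49, 167), (50, 138), (50, 113), (62, 47), (61, 33), (61, 34), (60, 36), (61, 33), (61, 40), (61, 34)]
218 [(60, 117), (59, 118), (51, 215), (50, 135), (51, 115), (62, 35), (62, 39), (61, 32), (61, 32), (61, 31), (60, 42), (62, 31)]
220 [(60, 116), (61, 120), (51, 195), (51, 138), (49, 103), (61, 34), (62, 37), (62, 37), (61, 32), (61, 38), (61, 34), (62, 38)]
222 [(61, 124), (60, 138), (46, 96), (48, 97), 
[... 365 characters left out ...]
, 143), (61, 126), (60, 92), (60, 32), (61, 42), (60, 44), (61, 49), (60, 48), (61, 45), (62, 44)]
230 [(61, 143), (60, 141), (62, 140), (60, 139), (60, 132), (61, 123), (60, 125), (60, 124), (60, 124), (60, 124), (59, 124), (63, 125)]
232 [(60, 140), (60, 135), (61, 139), (60, 138), (60, 141), (60, 139), (61, 138), (60, 139), (62, 140), (59, 142), (60, 139), (60, 143)]
[ 0.61187791 -0.29909874  0.06099442] [ 0.62239408 -0.30354109  0.05104309] [ 0.62585521 -0.30399254  0.05004294] [ 0.71760677 -0.32598894  0.00095327] [ 0.61869268 -0.28661484  0.06119274] [ 0.62291904 -0.3143311   0.06030983]
dark in scene 406 [[ 0.5949 -0.3429  0.0454]
 [ 0.6492 -0.3095  0.0584]
 [ 0.6737 -0.2789  0.0641]]
```

The strip is a thin plate right of (perhaps over) the recess edge; the free part of the recess is centred near (0.624,−0.304). Grip the stylus.

arm_command:
  rows:
    - {"fingers": 0,"x": -0.0003,"y": -0.0003,"z": 0.035,"ax": 0,"ay": 0,"az": 0}
    - {"fingers": 0,"x": 0,"y": 0,"z": 0.035,"ax": 0,"ay": 0,"az": 0}
    - {"fingers": 0,"x": 0,"y": 0,"z": 0.035,"ax": 0,"ay": 0,"az": 0}
    - {"fingers": 0,"x": 0,"y": 0,"z": 0.033,"ax": 0,"ay": 0,"az": 0}
    - {"fingers": 0,"x": 0,"y": 0,"z": 0,"ax": 0,"ay": 0,"az": 0}
    - {"fingers": 0,"x": 0,"y": 0,"z": 0,"ax": 0,"ay": 0,"az": 0}

```text
clock: 53.5
tcp_pos: [0.4727, -0.2452, 0.0998]
orientation: [-2.218, -2.219, 0.002]
contact_force: [0.1, -0.6, 0.7]
grip_width: 0.0426
gripper_force: 0.0
```

```bash
python3 -c "
from h import *
plan((.4728,-.246,.1,90)); print(r.get_obs()['contact_force'])"
```

```text
now [ 0.4727 -0.2452  0.0998] psi 90.01 z [-0.004  0.002 -1.   ] w 0.0426 t 53.5 j [ 1.19  0.73 -1.11  1.96  0.8   0.98 -0.33]
  1 x [-0.0008  0.0001 -0.0002] ->  (0.4728, -0.246, 0.1, 90)
[ 0.11794233 -0.63088107  0.70580782]
```

arm_command:
  rows:
    - {"fingers": -1,"x": -0.0007,"y": 0,"z": 0,"ax": 0,"ay": 0,"az": 0}
    - {"fingers": -1,"x": 0,"y": 0,"z": 0,"ax": 0,"ay": 0,"az": 0}
    - {"fingers": -1,"x": 0,"y": 0,"z": 0,"ax": 0,"ay": 0,"az": 0}
    - {"fingers": -1,"x": 0,"y": 0,"z": 0,"ax": 0,"ay": 0,"az": 0}
    - {"fingers": -1,"x": 0,"y": 0,"z": 0,"ax": 0,"ay": 0,"az": 0}
    - {"fingers": -1,"x": 0,"y": 0,"z": 0,"ax": 0,"ay": 0,"az": 0}
  grip_force: 45

```text
clock: 54.0
tcp_pos: [0.4742, -0.2482, 0.1023]
orientation: [2.224, 2.216, -0.0]
contact_force: [0.6, 0.9, 6.8]
grip_width: 0.0108
gripper_force: 44.1
```

```bash
python3 -c "
from h import *
plan((.472,-.246,.22,None),(.6238,-.3038,.22,None)); print(r.get_obs()['contact_force'],r.get_obs()['moment'])"
```

```text
now [ 0.4742 -0.2482  0.1023] psi 89.8 z [ 0.001 -0.001 -1.   ] w 0.0108 t 54.0 j [ 1.19  0.73 -1.12  1.96  0.8   0.98 -0.32]
  3 x [ 0.0007 -0.0007 -0.0392] ->  (0.472, -0.246, 0.22, None)
  5 x [-0.0115  0.0304 -0.    ] ->  (0.6238, -0.3038, 0.22, None)
[0.58292048 0.86576715 6.76792044] [ 0.21873202 -0.13716984  0.06987212]
```

arm_command:
  rows:
    - {"fingers": -1,"x": 0,"y": 0,"z": -0.02,"ax": 0,"ay": 0,"az": 0}
    - {"fingers": -1,"x": 0,"y": 0,"z": -0.035,"ax": 0,"ay": 0,"az": 0}
    - {"fingers": -1,"x": 0,"y": 0,"z": -0.04,"ax": 0,"ay": 0,"az": 0}
    - {"fingers": -1,"x": 0,"y": 0,"z": -0.025,"ax": 0,"ay": 0,"az": 0}
    - {"fingers": -1,"x": -0.0111,"y": 0.03,"z": 0,"ax": 0,"ay": 0,"az": 0}
    - {"fingers": -1,"x": -0.0111,"y": 0.03,"z": 0,"ax": 0,"ay": 0,"az": 0}
    - {"fingers": -1,"x": -0.0111,"y": 0.03,"z": 0,"ax": 0,"ay": 0,"az": 0}
    - {"fingers": -1,"x": -0.0111,"y": 0.03,"z": 0,"ax": 0,"ay": 0,"az": 0}
    - {"fingers": -1,"x": -0.0111,"y": 0.03,"z": 0,"ax": 0,"ay": 0,"az": 0}
    - {"fingers": -1,"x": 0,"y": 0,"z": 0,"ax": 0,"ay": 0,"az": 0}

```text
clock: 54.83
tcp_pos: [0.6266, -0.3056, 0.2202]
orientation: [2.227, 2.215, 0.002]
contact_force: [-1.7, -0.1, -0.9]
grip_width: 0.0104
gripper_force: 44.1
```

arm_command:
  rows:
    - {"fingers": -1,"x": 0,"y": 0,"z": 0.02,"ax": 0,"ay": 0,"az": 0}
    - {"fingers": -1,"x": 0,"y": 0,"z": 0.015,"ax": 0,"ay": 0,"az": 0}
    - {"fingers": -1,"x": 0,"y": 0,"z": 0,"ax": 0,"ay": 0,"az": 0}
    - {"fingers": -1,"x": 0,"y": 0,"z": 0,"ax": 0,"ay": 0,"az": 0}

```text
clock: 55.17
tcp_pos: [0.6213, -0.3041, 0.184]
orientation: [-2.223, -2.215, 0.005]
contact_force: [0.2, 0.9, 1.6]
grip_width: 0.0109
gripper_force: 44.1
```

```bash
python3 - <<'E'
from h import *
plan()
im,P,f=grab("wrist"); np.savez("w28.npz",im=im,P=P,K=f["K"],T=f["world_from_camera"])
o=r.get_obs(); M=R.from_rotvec(o["orientation"]).as_matrix(); T=(P-o["tcp_pos"])@M
m=(np.hypot(T[...,0],T[...,1])<.016)&(T[...,2]>.025)&(T[...,2]<.105)
for z in np.arange(.03,.1,.008):
    k=m&(abs(T[...,2]-z)<.004); q=T[k]
    if len(q)>4: print("z",z.round(3),len(q),"y",np.percentile(q[:,1],[2,98]).round(4),"x",np.percentile(q[:,0],[2,50,98]).round(4))
print("tip z max",np.nanmax(T[m][:,2]).round(4))
z=P[...,2]
b=(abs(z-.05)<.0035)&(abs(P[...,0]-.626)<.015)&(abs(P[...,1]+.304)<.015); q=P[b]; vu=np.argwhere(b); print("button",len(q),np.percentile(q,[2,50,98],axis=0).round(4),vu.min(0),vu.max(0))
dk=(im.max(-1)<60)&(abs(z-.0615)<.003)&(P[...,1]<-.28)&(P[...,1]>-.33)&(P[...,0]>.6)&(P[...,0]<.69); q=P[dk]; print("bar",len(q),np.percentile(q,[1,50,99],axis=0).round(4))
v0,u0=vu.min(0)-25; v1,u1=vu.max(0)+25
save("w28.png",im,(max(u0-20,0),max(v0-40,0),min(u1+60,512),min(v1+10,384)),4); print(u0,v0,u1,v1)
E
```

```text
now [ 0.6213 -0.3041  0.184 ] psi 89.81 z [-0.005  0.    -1.   ] w 0.0109 t 55.17 j [ 1.02  0.83 -1.09  1.52  0.75  1.27 -0.17]
z 0.03 165 y [-0.0072  0.0041] x [0.003  0.0069 0.008 ]
z 0.038 138 y [-0.0076  0.0039] x [0.002  0.0069 0.008 ]
z 0.046 122 y [-0.0073  0.0041] x [0.0028 0.007  0.008 ]
z 0.054 108 y [-0.0075  0.0037] x [0.0028 0.0071 0.0082]
z 0.062 34 y [-0.0058  0.0021] x [0.0044 0.0064 0.0076]
z 0.07 53 y [-0.0058  0.0016] x [0.0028 0.0055 0.0063]
z 0.078 56 y [-0.0059  0.0017] x [0.0018 0.0054 0.0062]
z 0.086 49 y [-0.0054  0.0018] x [0.0029 0.0054 0.0061]
tip z max 0.0902
button 124 [[ 0.6179 -0.3095  0.0475]
 [ 0.6224 -0.3021  0.0513]
 [ 0.6248 -0.2951  0.0524]] [169 253] [187 262]
bar 1853 [[ 0.6006 -0.3288  0.0604]
 [ 0.6446 -0.3022  0.0619]
 [ 0.6739 -0.291   0.0635]]
228 144 287 212
```

View pics/w28.png

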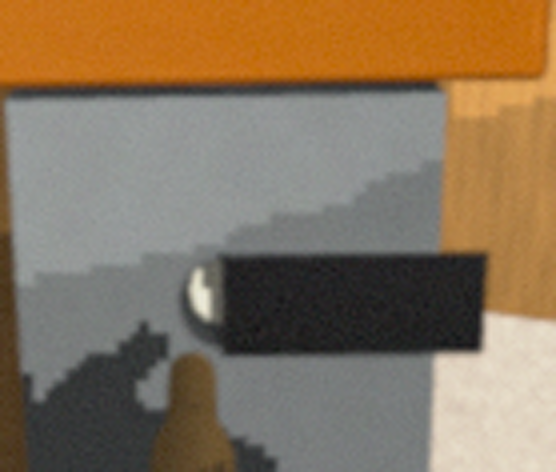

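```bash
python3 - <<'E'
from h import *
D=np.load("w28.npz"); P=D["P"]; im=D["im"]
for v in (165,169,173,177,181,185,189): print(v,[(round(float(P[v,u,0])*1e3),int(P[v,u,2]*1e3) if P[v,u,2]==P[v,u,2] else -1,int(im[v,u].mean())) for u in range(248,278,2) if P[v,u,0]==P[v,u,0]])
E
```

```text
165 [(614, 60, 148), (616, 60, 149), (617, 60, 148), (619, 60, 151), (620, 61, 141), (622, 61, 129), (623, 60, 130), (625, 60, 130), (626, 62, 128), (628, 61, 124), (629, 61, 122), (631, 60, 127), (632, 61, 124), (634, 61, 122), (635, 61, 122)]
169 [(614, 61, 124), (616, 62, 118), (617, 61, 124), (619, 62, 120), (620, 62, 118), (622, 60, 109), (623, 52, 100), (625, 51, 89), (626, 62, 46), (628, 62, 41), (629, 63, 37), (631, 62, 40), (632, 62, 40), (634, 62, 32), (635, 61, 34)]
173 [(614, 60, 124), (616, 61, 125), (617, 61, 122), (619, 61, 107), (620, 52, 181), (622, 51, 172), (623, 51, 99), (625, 50, 97), (626, 62, 42), (628, 62, 31), (629, 62, 25), (631, 61, 35), (632, 62, 34), (634, 61, 38), (635, 62, 37)]
177 [(614, 60, 122), (615, 61, 127), (617, 60, 108), (618, 40, 80), (620, 51, 201), (622, 50, 224), (623, 50, 168), (625, 51, 94), (626, 61, 43), (629, 62, 37), (631, 62, 36), (634, 62, 40), (635, 62, 37)]
181 [(614, 61, 125), (615, 61, 123), (617, 61, 111), (618, 50, 64), (620, 43, 121), (622, 51, 213), (623, 51, 170), (625, 50, 93), (626, 61, 48), (628, 62, 32), (629, 62, 34), (631, 62, 34), (632, 61, 32), (634, 62, 35), (635, 62, 33)]
185 [(614, 61, 124), (615, 60, 126), (617, 61, 121), (618, 59, 97), (620, 54, 70), (622, 49, 62), (623, 48, 58), (625, 47, 58), (626, 63, 41), (628, 61, 30), (629, 62, 37), (631, 62, 36), (632, 61, 26), (634, 62, 32), (635, 62, 35)]
189 [(614, 61, 54), (615, 61, 101), (617, 61, 125), (618, 60, 125), (620, 59, 117), (622, 60, 97), (623, 57, 71), (625, 57, 52), (626, 62, 36), (628, 62, 24), (629, 61, 34), (631, 63, 39), (632, 63, 33), (634, 62, 32), (635, 61, 29)]
```

The last picture shows a black strip lying over the right half of the recess (crop edge at x≈222), overhanging the block's edge, with the button visible at (203,292) and the stylus tip at (192,370). The free half (x 0.617–0.6255 in camera coordinates) just admits the 8 mm tip, so I press there.

arm_command:
  rows:
    - {"fingers": -1,"x": 0,"y": 0.0026,"z": 0.014,"ax": 0,"ay": 0,"az": 0}
    - {"fingers": -1,"x": 0,"y": 0,"z": 0.013,"ax": 0,"ay": 0,"az": 0}
    - {"fingers": -1,"x": 0,"y": 0,"z": 0,"ax": 0,"ay": 0,"az": 0}
    - {"fingers": -1,"x": 0,"y": 0,"z": 0,"ax": 0,"ay": 0,"az": 0}
    - {"fingers": -1,"x": 0,"y": 0,"z": 0,"ax": 0,"ay": 0,"az": 0}
    - {"fingers": -1,"x": 0,"y": 0,"z": 0,"ax": 0,"ay": 0,"az": 0}

```text
clock: 55.72
tcp_pos: [0.6253, -0.3039, 0.1584]
orientation: [-2.224, -2.217, 0.002]
contact_force: [0.5, 0.1, 0.1]
grip_width: 0.0109
gripper_force: 44.1
```

```bash
cat >> h.py <<'E'
def tipview(n):
    plan()
    im,P,f=grab("wrist"); np.savez(n+".npz",im=im,P=P); save(n+".png",im)
    o=r.get_obs(); M=R.from_rotvec(o["orientation"]).as_matrix(); T=(P-o["tcp_pos"])@M
    m=(np.hypot(T[...,0],T[...,1])<.016)&(T[...,2]>.066)&(T[...,2]<.095)&(P[...,2]>.0655); 
    q=P[m]; print("tip cam x",np.percentile(q[:,0],[2,98]).round(4),np.mean(np.percentile(q[:,0],[2,98])).round(4),"front y",np.percentile(q[:,1],98).round(4),"zmin",q[:,2].min().round(4))
    z=P[...,2]; b=(z<.0535)&(z>.04)&(abs(P[...,0]-.626)<.015)&(abs(P[...,1]+.304)<.011); q=P[b]; print("open recess x",np.percentile(q[:,0],[2,98]).round(4),"y",np.percentile(q[:,1],[2,98]).round(4),len(q))
    dk=(im.max(-1)<60)&(abs(z-.0618)<.002)&(abs(P[...,1]+.3)<.004)&(P[...,0]>.62)&(P[...,0]<.66); q=P[dk]; print("bar left x",np.percentile(q[:,0],[1,5]).round(4),"F",o["contact_force"].round(1))
E
python3 -c "
from h import *
tipview('w29')"
```

```text
now [ 0.6253 -0.3039  0.1584] psi 89.82 z [-0.002 -0.    -1.   ] w 0.0109 t 55.72 j [ 1.01  0.85 -1.08  1.53  0.78  1.24 -0.19]
tip cam x [0.6202 0.6278] 0.624 front y -0.2977 zmin 0.069
open recess x [0.6178 0.6245] y [-0.3071 -0.2954] 115
bar left x [0.6266 0.628 ] F [-0.9 -0.6 -0.3]
```

arm_command:
  rows:
    - {"fingers": -1,"x": 0,"y": -0.0025,"z": 0,"ax": 0,"ay": 0,"az": 0}
    - {"fingers": -1,"x": 0,"y": 0,"z": 0,"ax": 0,"ay": 0,"az": 0}
    - {"fingers": -1,"x": 0,"y": 0,"z": 0,"ax": 0,"ay": 0,"az": 0}
    - {"fingers": -1,"x": 0,"y": 0,"z": 0,"ax": 0,"ay": 0,"az": 0}

```text
clock: 56.1
tcp_pos: [0.6225, -0.304, 0.158]
orientation: [-2.224, -2.217, 0.003]
contact_force: [0.0, -0.1, 0.2]
grip_width: 0.0102
gripper_force: 44.1
```

```bash
python3 -c "
from h import *
tipview('w30')"
```

```text
now [ 0.6225 -0.304   0.158 ] psi 89.81 z [-0.002 -0.    -1.   ] w 0.0102 t 56.1 j [ 1.02  0.85 -1.08  1.54  0.78  1.23 -0.19]
tip cam x [0.6173 0.6249] 0.6211 front y -0.2978 zmin 0.069
open recess x [0.6178 0.6252] y [-0.3064 -0.2956] 128
bar left x [0.6265 0.6278] F [-0.6  0.5 -0.6]
```

arm_command:
  rows:
    - {"fingers": -1,"x": 0,"y": 0.0003,"z": 0.003,"ax": 0,"ay": 0,"az": 0}
    - {"fingers": -1,"x": 0,"y": 0,"z": 0.003,"ax": 0,"ay": 0,"az": 0}
    - {"fingers": -1,"x": 0,"y": 0,"z": 0.002,"ax": 0,"ay": 0,"az": 0}
    - {"fingers": -1,"x": 0,"y": 0,"z": 0,"ax": 0,"ay": 0,"az": 0}
    - {"fingers": -1,"x": 0,"y": 0,"z": 0,"ax": 0,"ay": 0,"az": 0}
    - {"fingers": -1,"x": 0,"y": 0,"z": 0,"ax": 0,"ay": 0,"az": 0}

```text
clock: 56.65
tcp_pos: [0.6228, -0.3039, 0.1498]
orientation: [-2.224, -2.217, 0.003]
contact_force: [-0.3, 0.1, -0.3]
grip_width: 0.0108
gripper_force: 44.1
```

arm_command:
  rows:
    - {"fingers": -1,"x": 0,"y": 0,"z": 0.002,"ax": 0,"ay": 0,"az": 0}
    - {"fingers": -1,"x": 0,"y": 0,"z": 0.002,"ax": 0,"ay": 0,"az": 0}
    - {"fingers": -1,"x": 0,"y": 0,"z": 0,"ax": 0,"ay": 0,"az": 0}
    - {"fingers": -1,"x": 0,"y": 0,"z": 0,"ax": 0,"ay": 0,"az": 0}

```text
clock: 56.98
tcp_pos: [0.6227, -0.304, 0.1457]
orientation: [-2.224, -2.217, 0.003]
contact_force: [-0.3, 0.6, -0.3]
grip_width: 0.0107
gripper_force: 44.1
```

The tip is inside the recess without contact. Press on.

arm_command:
  rows:
    - {"fingers": -1,"x": 0,"y": 0,"z": 0.002,"ax": 0,"ay": 0,"az": 0}
    - {"fingers": -1,"x": 0,"y": 0,"z": 0.002,"ax": 0,"ay": 0,"az": 0}
    - {"fingers": -1,"x": 0,"y": 0,"z": 0.001,"ax": 0,"ay": 0,"az": 0}
    - {"fingers": -1,"x": 0,"y": 0,"z": 0,"ax": 0,"ay": 0,"az": 0}
    - {"fingers": -1,"x": 0,"y": 0,"z": 0,"ax": 0,"ay": 0,"az": 0}

```text
clock: 57.4
tcp_pos: [0.6229, -0.3039, 0.1411]
orientation: [-2.224, -2.217, 0.002]
contact_force: [0.1, -0.0, 2.0]
grip_width: 0.0109
gripper_force: 44.3
```

arm_command:
  rows:
    - {"fingers": -1,"x": 0,"y": 0,"z": 0.0015,"ax": 0,"ay": 0,"az": 0}
    - {"fingers": -1,"x": 0,"y": 0,"z": 0.0015,"ax": 0,"ay": 0,"az": 0}
    - {"fingers": -1,"x": 0,"y": 0,"z": 0,"ax": 0,"ay": 0,"az": 0}
    - {"fingers": -1,"x": 0,"y": 0,"z": 0,"ax": 0,"ay": 0,"az": 0}

```text
clock: 57.73
tcp_pos: [0.6229, -0.3039, 0.1381]
orientation: [-2.224, -2.217, 0.002]
contact_force: [-0.1, -0.2, 4.0]
grip_width: 0.0107
gripper_force: 44.5
```

arm_command:
  rows:
    - {"fingers": -1,"x": 0,"y": 0,"z": 0.0015,"ax": 0,"ay": 0,"az": 0}
    - {"fingers": -1,"x": 0,"y": 0,"z": 0.001,"ax": 0,"ay": 0,"az": 0}
    - {"fingers": -1,"x": 0,"y": 0,"z": 0.001,"ax": 0,"ay": 0,"az": 0}
    - {"fingers": -1,"x": 0,"y": 0,"z": 0,"ax": 0,"ay": 0,"az": 0}
    - {"fingers": -1,"x": 0,"y": 0,"z": 0,"ax": 0,"ay": 0,"az": 0}
    - {"fingers": -1,"x": 0,"y": 0,"z": 0,"ax": 0,"ay": 0,"az": 0}

```text
clock: 58.23
tcp_pos: [0.6236, -0.3039, 0.137]
orientation: [2.225, 2.217, -0.002]
contact_force: [-3.8, 0.5, 16.2]
grip_width: 0.011
gripper_force: 46.2
```

Bottomed out (16 N at 5 mm travel). Let it spring back and lift.

arm_command:
  rows:
    - {"fingers": -1,"x": 0,"y": 0,"z": -0.004,"ax": 0,"ay": 0,"az": 0}
    - {"fingers": -1,"x": 0,"y": 0,"z": -0.006,"ax": 0,"ay": 0,"az": 0}
    - {"fingers": -1,"x": 0,"y": 0,"z": -0.01,"ax": 0,"ay": 0,"az": 0}
    - {"fingers": -1,"x": 0,"y": 0,"z": -0.03,"ax": 0,"ay": 0,"az": 0}
    - {"fingers": -1,"x": 0,"y": 0,"z": -0.035,"ax": 0,"ay": 0,"az": 0}
    - {"fingers": -1,"x": 0,"y": 0,"z": 0,"ax": 0,"ay": 0,"az": 0}
    - {"fingers": -1,"x": 0,"y": 0,"z": 0,"ax": 0,"ay": 0,"az": 0}

```text
clock: 58.82
tcp_pos: [0.624, -0.3038, 0.222]
orientation: [2.224, 2.217, -0.0]
contact_force: [-0.5, 0.5, 0.6]
grip_width: 0.0107
gripper_force: 44.1
```

```bash
python3 - <<'E'
from h import *
im,P,f=grab("wrist"); np.savez("w31.npz",im=im,P=P); save("w31.png",im)
z=P[...,2]; b=(z<.0535)&(z>.04)&(abs(P[...,0]-.626)<.015)&(abs(P[...,1]+.304)<.011); q=P[b]; print("recess z",np.percentile(q[:,2],[5,50,95]).round(4),"x",np.percentile(q[:,0],[2,98]).round(4),len(q))
L=(P[...,0]>.57)&(P[...,0]<.68)&(P[...,1]>-.25)&(P[...,1]<-.16); print("lid z",np.nanpercentile(P[L][:,2],[5,50,95]).round(4))
plan((.4742,-.2478,.225,90),(.4742,-.2478,.16,None),(.4742,-.2478,.104,None),vmax=.038)
E
```

```text
recess z [0.044  0.0511 0.0525] x [0.6173 0.6243] 108
lid z [0.0617 0.063  0.0642]
now [ 0.623 -0.304  0.22 ] psi 89.82 z [-0.002 -0.001 -1.   ] w 0.0106 t 58.87 j [ 1.03  0.79 -1.12  1.48  0.72  1.32 -0.15]
  5 x [ 0.0112 -0.0298 -0.001 ] ->  (0.4742, -0.2478, 0.225, 90)
  2 x [0.     0.     0.0325] ->  (0.4742, -0.2478, 0.16, None)
  2 x [0.    0.    0.028] ->  (0.4742, -0.2478, 0.104, None)
```

Button sprung back (z 0.051), lid shut. Back to the holder.

arm_command:
  rows:
    - {"fingers": -1,"x": 0.0112,"y": -0.0298,"z": 0,"ax": 0,"ay": 0,"az": 0}
    - {"fingers": -1,"x": 0.0112,"y": -0.0298,"z": 0,"ax": 0,"ay": 0,"az": 0}
    - {"fingers": -1,"x": 0.0112,"y": -0.0298,"z": 0,"ax": 0,"ay": 0,"az": 0}
    - {"fingers": -1,"x": 0.0112,"y": -0.0298,"z": 0,"ax": 0,"ay": 0,"az": 0}
    - {"fingers": -1,"x": 0.0112,"y": -0.0298,"z": 0,"ax": 0,"ay": 0,"az": 0}
    - {"fingers": -1,"x": 0,"y": 0,"z": 0.025,"ax": 0,"ay": 0,"az": 0}
    - {"fingers": -1,"x": 0,"y": 0,"z": 0.025,"ax": 0,"ay": 0,"az": 0}
    - {"fingers": -1,"x": 0,"y": 0,"z": 0,"ax": 0,"ay": 0,"az": 0}
    - {"fingers": -1,"x": 0,"y": 0,"z": 0,"ax": 0,"ay": 0,"az": 0}
    - {"fingers": -1,"x": 0,"y": 0,"z": 0,"ax": 0,"ay": 0,"az": 0}

```text
clock: 59.7
tcp_pos: [0.4745, -0.2472, 0.1702]
orientation: [-2.223, -2.217, 0.001]
contact_force: [-0.2, 0.3, -0.2]
grip_width: 0.0105
gripper_force: 44.2
```

```bash
python3 - <<'E'
from h import *
im,P,f=grab("wrist"); np.savez("w32.npz",im=im,P=P); save("w32.png",im)
o=r.get_obs(); M=R.from_rotvec(o["orientation"]).as_matrix(); T=(P-o["tcp_pos"])@M
m=(np.hypot(T[...,0],T[...,1])<.016)&(T[...,2]>.068)&(T[...,2]<.095)&(P[...,2]>.064); q=P[m]
print("tip x",np.percentile(q[:,0],[2,98]).round(4),"front y",np.percentile(q[:,1],98).round(4),"zmin",q[:,2].min().round(4))
n=(abs(P[...,0]-.472)<.045)&(abs(P[...,1]+.246)<.045)&(abs(P[...,2]-.0555)<.004); q=P[n]; rc=cv2.minAreaRect((q[:,:2]*1000).astype(np.float32)); print("holder",np.round(rc[0],1),np.round(rc[1],1))
h=(abs(P[...,0]-.472)<.012)&(abs(P[...,1]+.246)<.014)&(P[...,2]<.048); q=P[h]; print("hole",len(q),np.percentile(q[:,:2],[2,98],axis=0).round(4) if len(q) else "")
plan((.4742,-.2478,.104,None))
E
```

```text
tip x [0.4694 0.4769] front y -0.241 zmin 0.081
holder [ 472.1 -246.2] [56.2 57.1]
hole 269 [[ 0.4648 -0.2542]
 [ 0.4791 -0.2484]]
now [ 0.4749 -0.2473  0.1707] psi 89.83 z [-0.001  0.    -1.   ] w 0.0107 t 59.75 j [ 1.25  0.65 -1.2   1.91  0.69  1.08 -0.24]
  2 x [-0.0003 -0.0004  0.0333] ->  (0.4742, -0.2478, 0.104, None)
```

arm_command:
  rows:
    - {"fingers": -1,"x": -0.0012,"y": -0.001,"z": 0.015,"ax": 0,"ay": 0,"az": 0}
    - {"fingers": -1,"x": 0,"y": 0,"z": 0.012,"ax": 0,"ay": 0,"az": 0}
    - {"fingers": -1,"x": 0,"y": 0,"z": 0.01,"ax": 0,"ay": 0,"az": 0}
    - {"fingers": -1,"x": 0,"y": 0,"z": 0,"ax": 0,"ay": 0,"az": 0}
    - {"fingers": -1,"x": 0,"y": 0,"z": 0,"ax": 0,"ay": 0,"az": 0}

```text
clock: 60.17
tcp_pos: [0.4725, -0.2483, 0.1319]
orientation: [-2.222, -2.216, 0.003]
contact_force: [-0.6, -0.2, -0.6]
grip_width: 0.0109
gripper_force: 44.2
```

arm_command:
  rows:
    - {"fingers": -1,"x": 0,"y": 0,"z": 0.012,"ax": 0,"ay": 0,"az": 0}
    - {"fingers": -1,"x": 0,"y": 0,"z": 0.01,"ax": 0,"ay": 0,"az": 0}
    - {"fingers": -1,"x": 0,"y": 0,"z": 0.0055,"ax": 0,"ay": 0,"az": 0}
    - {"fingers": -1,"x": 0,"y": 0,"z": 0,"ax": 0,"ay": 0,"az": 0}
    - {"fingers": -1,"x": 0,"y": 0,"z": 0,"ax": 0,"ay": 0,"az": 0}

```text
clock: 60.58
tcp_pos: [0.4727, -0.2485, 0.1048]
orientation: [-2.223, -2.216, 0.003]
contact_force: [-0.3, 0.2, -0.5]
grip_width: 0.0106
gripper_force: 44.2
```

arm_command:
  rows:
    - {"fingers": -1,"x": 0,"y": 0,"z": 0.0015,"ax": 0,"ay": 0,"az": 0}
    - {"fingers": -1,"x": 0,"y": 0,"z": 0,"ax": 0,"ay": 0,"az": 0}
    - {"fingers": 0,"x": 0,"y": 0,"z": 0,"ax": 0,"ay": 0,"az": 0}
    - {"fingers": 0,"x": 0,"y": 0,"z": 0,"ax": 0,"ay": 0,"az": 0}
    - {"fingers": 0,"x": 0,"y": 0,"z": 0,"ax": 0,"ay": 0,"az": 0}
    - {"fingers": 0,"x": 0,"y": 0,"z": -0.02,"ax": 0,"ay": 0,"az": 0}
    - {"fingers": 0,"x": 0,"y": 0,"z": -0.035,"ax": 0,"ay": 0,"az": 0}
    - {"fingers": 0,"x": 0,"y": 0,"z": -0.04,"ax": 0,"ay": 0,"az": 0}
    - {"fingers": 0,"x": 0,"y": 0,"z": -0.035,"ax": 0,"ay": 0,"az": 0}
    - {"fingers": 0,"x": 0,"y": 0,"z": 0,"ax": 0,"ay": 0,"az": 0}

```text
clock: 61.42
tcp_pos: [0.4769, -0.2485, 0.2405]
orientation: [2.219, 2.213, 0.003]
contact_force: [1.3, 1.0, 0.0]
grip_width: 0.0426
gripper_force: 0.0
```

```bash
python3 - <<'E'
from h import *
plan()
im,P,f=grab("wrist"); save("w33.png",im)
near=(abs(P[...,0]-.473)<.045)&(abs(P[...,1]+.247)<.045)
for z in (.07,.09,.11,.13,.1405):
    q=P[near&(abs(P[...,2]-z)<.006)]; print(z,len(q),np.median(q,0).round(4) if len(q) else "", np.percentile(q[:,2],98).round(4) if len(q) else "")
L=(P[...,0]>.57)&(P[...,0]<.68)&(P[...,1]>-.25)&(P[...,1]<-.16); print("lid z",np.nanpercentile(P[L][:,2],[5,50,95]).round(4))
im,P,f=grab("top"); np.savez("t33.npz",im=im,P=P)
for n,x,y in(("varnish",.549,.4693),("jar",.4261,.4383),("jar2",.7287,.1044)):
    m=(abs(P[...,0]-x)<.03)&(abs(P[...,1]-y)<.03); q=P[m&(P[...,2]>.02)]; print(n,len(q),np.median(q,0).round(4),np.percentile(q[:,2],97).round(3))
E
```

```text
now [ 0.4769 -0.2485  0.2405] psi 89.83 z [ 0.007 -0.004 -1.   ] w 0.0426 t 61.42 j [ 1.32  0.57 -1.28  1.84  0.6   1.18 -0.17]
0.07 43 [ 0.472  -0.2415  0.0698] 0.0758
0.09 51 [ 0.4722 -0.2413  0.0905] 0.0957
0.11 65 [ 0.4724 -0.2414  0.1104] 0.1158
0.13 87 [ 0.4727 -0.2415  0.1311] 0.1359
0.1405 213 [ 0.4721 -0.2449  0.1409] 0.1426
lid z [0.0615 0.0626 0.0638]
varnish 385 [0.5474 0.4668 0.0813] 0.122
jar 288 [0.4269 0.438  0.0537] 0.059
jar2 159 [0.7296 0.1045 0.0453] 0.051
```

Stylus is upright at its old height (top z 0.141), the lid is shut, and the jars and bottle are in place. Handing in.

```bash
python3 -c "
from bench import r
print(r.hand_in())"
```

```text
the job is handed in; nothing more can be done
None
```

All three badges were turned and lie star up in the curing box with the lid shut. The start button was pressed to its stop and sprang back, the stylus is upright in its holder again, and the job is handed in with no verdict shown.

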